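# Put away brackets by hand and stand up the alignment bars

## Robot

A 6-joint arm with a two-finger parallel gripper is mounted at the origin on the work surface. World frame = base frame: x ahead of the robot, y to its left, z up, the work surface at z = 0. Lengths are in m, angles in rad, forces in N, time in s.
With the tool pointing down it reaches from about 0.225 to 0.875 m from the base axis. Payload 3.4 kg.
Tool frame: the origin (TCP) lies at the very end of the fingers, on their centre line; the grasp point (between the pads) lies manip.pinch_z behind it (manip.pinch_z is the distance from the TCP to the grasp point, in m); z points along the fingers, y is the direction in which the jaws open and shut (so a half turn about z gives the same grasp; the last joint's range is limited). The gripper opens to 85 mm and grips with 20 to 120 N. Pads are 22 mm wide; open, the fingers measure 114 mm over their backs; the gripper's body (76 mm by 85 mm) begins 54 mm behind the grasp point. The pads swing forward as they close: fully open they stand 13 mm farther back than shut.
Start: joints at [-1.273, 0.276, 1.505, -0, 1.361, -0.121], TCP at [0.234, -0.525, 0.192] pointing down, gripper open.
Joint ranges: [-2.89, 2.89], [-0.75, 2.08], [0.22, 2.7], [-1.18, 4.32], [0.11, 2.71], [-2.7, 2.7]. Speed limits (rad/s): [2.57, 2.57, 3.14, 3.14, 3.14, 3.14].

## Interface

Orientations are given as a unit quaternion [w, x, y, z].
In Python, from rig import manip, imaging, workorder gives the robot as it stands.
- The arm moves only by the tool apply_moves, never from a script. Its argument "moves" is one flat list of numbers, 7 for each row, row after row: the finger opening in m, from 0 to 0.0854, then the shift along the tool's x, y, z in m, then the turn, a rotation vector about the tool's x, y, z in rad. In form: [jaw, tx, ty, tz, rx, ry, rz, jaw, tx, ty, tz, rx, ry, rz, ...]. A call has exactly 8 rows; each row shifts and turns the pose as measured when the row begins, along the tool's axes as they then stand; what a row does not reach is not made up. A row lasts 1/12 s, in which the tool goes at most 41.7 mm and 7.16 degrees, less where a joint would pass 70% of its speed; a pose out of reach is approached as far as the arm can. A call with a gripper value outside its range is refused whole. The fingers move at their own pace and stop on an object; "newtons" is the grip in N (left out, the last holds). Time passes only in rows, so rows that do not move let the fingers close, or fill a call up. It gives the time, the measured TCP pose, the force and the opening at its end, in the units of the state.
- manip.get_state(): the state, without advancing time (a new reading comes with each control period).
- imaging.get_image(name): name is "scene" or "top" or "wrist"; returns a dict with "image" (480x640x3 uint8, red, green, blue), "range_z" (480x640 float32, m along the optical axis (not along the pixel's ray), 0 where there is no reading), "fx", "fy", "cx", "cy" (pixels), "R" (3x3) and "t" (3): a world point X has camera coordinates R X + t. Camera axes: x right, y down, z forward; pixel columns grow to the right and rows downward; lengths in m; the calibration is good to about 2 mm. The wrist camera is an equidistant fisheye: a pixel r from the principal point sees the ray r / f radians off the axis. A picture is of the moment at which its call begins.
- workorder.sign_off(): hands the job in, once; it reports no verdict.
The state is a dict: "clock": time; "qpos": joint angles; "qd": joint speeds; "effort": joint torques, N m; "position": TCP position; "ee_rot": TCP orientation; "contact_force": force on the tool from outside, world axes, zero at the start; "moment": the same for the moment, N m; "width": finger opening in m.
Only numpy, scipy, OpenCV 4.12 (cv2) and the standard library are available. Lean on these libraries where they do the work, as an engineer would, in place of code of your own. Each camera call takes 0.05 s, during which the arm holds its last target.

## Task

Clear the mounting job off the bench: put each loose bracket into the tray whose fixed sample is of the same hand (left-hand brackets with the left-hand sample, right-hand with the right-hand), lying flat on the tray floor with its lug up, not stacked. Stand each square bar from the sloping rest on end in the socket stand, one to a socket, dropped fully to the bottom. Do not disturb the oil bottle, the cup or the screwdriver.

Things in the scene. Friction and masses are not known exactly. Their poses are not given: they have to be found in the camera images.
- left1: left-hand aluminium bracket (may be absent). L-shaped foot 10 mm thick: long leg 70 x 24 mm along its x, centred; short leg at x 11 to 35 mm reaching 38 mm to its +y: with the long leg towards you it points left. Lug on the middle of the long leg 30 (x) x 14 (y) mm, top at 46 mm: grip there. Origin: underside below the lug, z up. 0.105 kg. Starts lug up on the bench, any yaw.
- right1: right-hand aluminium bracket (may be absent). L-shaped foot 10 mm thick: long leg 70 x 24 mm along its x, centred; short leg at x 11 to 35 mm reaching 38 mm to its -y: with the long leg towards you it points right. Lug on the middle of the long leg 30 (x) x 14 (y) mm, top at 46 mm: grip there. Origin: underside below the lug, z up. 0.105 kg. Starts lug up on the bench, any yaw.
- left2: left-hand aluminium bracket (may be absent). L-shaped foot 10 mm thick: long leg 70 x 24 mm along its x, centred; short leg at x 11 to 35 mm reaching 38 mm to its +y: with the long leg towards you it points left. Lug on the middle of the long leg 30 (x) x 14 (y) mm, top at 46 mm: grip there. Origin: underside below the lug, z up. 0.105 kg. Starts lug up on the bench, any yaw.
- right2: right-hand aluminium bracket (may be absent). L-shaped foot 10 mm thick: long leg 70 x 24 mm along its x, centred; short leg at x 11 to 35 mm reaching 38 mm to its -y: with the long leg towards you it points right. Lug on the middle of the long leg 30 (x) x 14 (y) mm, top at 46 mm: grip there. Origin: underside below the lug, z up. 0.105 kg. Starts lug up on the bench, any yaw.
- left3: left-hand aluminium bracket (may be absent). L-shaped foot 10 mm thick: long leg 70 x 24 mm along its x, centred; short leg at x 11 to 35 mm reaching 38 mm to its +y: with the long leg towards you it points left. Lug on the middle of the long leg 30 (x) x 14 (y) mm, top at 46 mm: grip there. Origin: underside below the lug, z up. 0.105 kg. Starts lug up on the bench, any yaw.
- right3: right-hand aluminium bracket (may be absent). L-shaped foot 10 mm thick: long leg 70 x 24 mm along its x, centred; short leg at x 11 to 35 mm reaching 38 mm to its -y: with the long leg towards you it points right. Lug on the middle of the long leg 30 (x) x 14 (y) mm, top at 46 mm: grip there. Origin: underside below the lug, z up. 0.105 kg. Starts lug up on the bench, any yaw.
- bar1: square steel alignment bar, 18 x 18 x 130 mm, may be absent. Origin at its centre, long axis is its x; both ends alike. About 0.33 kg. Starts lying on the sloping rest, axis 45 degrees from level, +x end low (the end away from the robot), centre 66 mm above the bench, parallel to its neighbours 48 mm apart.
- bar2: square steel alignment bar, 18 x 18 x 130 mm, may be absent. Origin at its centre, long axis is its x; both ends alike. About 0.33 kg. Starts lying on the sloping rest, axis 45 degrees from level, +x end low (the end away from the robot), centre 66 mm above the bench, parallel to its neighbours 48 mm apart.
- bar3: square steel alignment bar, 18 x 18 x 130 mm, may be absent. Origin at its centre, long axis is its x; both ends alike. About 0.33 kg. Starts lying on the sloping rest, axis 45 degrees from level, +x end low (the end away from the robot), centre 66 mm above the bench, parallel to its neighbours 48 mm apart.
- tray_left: fixed open tray for the left-hand brackets, outside 230 (x) x 130 (y) x 30 mm high, walls and floor 5 mm thick; inside 220 x 120 mm. Origin: centre of its underside, on the bench. A ledge 12 mm high at its +x end (x 115 to 205 mm) carries a fixed sample left-hand bracket. Either tray may be on either side of the bench.
- tray_right: fixed open tray for the right-hand brackets, outside 230 (x) x 130 (y) x 30 mm high, walls and floor 5 mm thick; inside 220 x 120 mm. Origin: centre of its underside, on the bench. A ledge 12 mm high at its +x end (x 115 to 205 mm) carries a fixed sample right-hand bracket. Either tray may be on either side of the bench.
- stand: fixed stand: base plate 60 (x) x 170 (y) x 8 mm, three upright open square sockets at y = -56, 0 and +56 mm, each 26 x 26 mm inside (walls 4 mm), inner floor 12 mm and mouth 63 mm above the bench. Webs join the sockets. Origin: centre of its underside. A bar standing in it has its centre 77 mm above the bench.
- rest: fixed sloping wooden rest 140 mm wide (y), plank sloping 45 degrees down towards its +x; a lip at the low end stops the bars. The bar places are at y = -48, 0 and +48 mm, with nothing between them. Origin on the bench under the middle of the plank; highest edge 105 mm.
- oil: bystander: oil bottle, 48 mm across, 110 mm high, standing. Origin: centre of its underside.
- cup: bystander: steel cup, 68 mm across, 60 mm high, standing. Origin: centre of its underside.
- driver: bystander: screwdriver lying on the bench, roughly along y. Origin near its middle, on the underside.

How it is judged:
By the outcome, as a careful person would: the job done as asked, in the order asked, and still so for the second after the job is handed in, with the robot touching nothing.
Of left1, right1, left2, right2, left3, right3 only 4 to 5 are there at a start; the rules pass over those that are not, and their reading is None.
Of bar1, bar2, bar3 only 2 to 3 are there at a start; the rules pass over those that are not, and their reading is None.
At some moment in a run one of left1, right1, left2, right2, left3, right3 may be knocked a few centimetres aside while the robot is not near it.
It also fails if it takes over 210 s, if anything falls off the work surface, if the arm or the gripper's body presses on something with over 40 N, if the wrist force passes 120 N, or if a joint passes its speed limit or range.

## Working session

There is one attempt and no reset: what is moved stays moved. The work goes in short steps, Python scripts to look and compute and a tool call to move; the robot and the scene stay as the last step left them, time stands still between calls to the robot, and variables do not carry over. Pictures are saved under pics/ and viewed, and the job is handed in when it is done.

Besides the shell and the picture viewer there is one more tool, called after "Call:" in YAML: its name, and indented under it one key for each argument. apply_moves: Moves the arm, as the interface text tells. Its arguments: {"type":"object","properties":{"moves":{"type":"array"},"newtons":{"type":"number"}},"required":["moves"]}

```bash
ls; mkdir -p pics
python3 - <<'E'
from rig import manip, imaging, workorder
import cv2,numpy as np
print(manip.get_state(), manip.pinch_z)
for n in ["scene","top","wrist"]:
    d=imaging.get_image(n); cv2.imwrite(f"pics/{n}0.png",d["image"][:,:,::-1]); print(n,d["fx"],d["fy"],d["cx"],d["cy"],d["R"],d["t"])
    np.savez(f"pics/{n}0.npz",**d)
E
```

```text
pics
{'clock': 0.0, 'qpos': array([-1.27300325e+00,  2.76579837e-01,  1.50618179e+00, -1.14876698e-05,
        1.36068795e+00, -1.20969965e-01]), 'qd': array([ 0.00204349,  0.0001025 ,  0.0011302 ,  0.00097811,  0.00155038,
       -0.00091152]), 'effort': array([-4.57784627e-04, -4.16774333e+01, -2.45802426e+01, -9.09161463e-05,
        1.10528211e-02,  1.91978410e-05]), 'position': array([ 0.23363498, -0.52471217,  0.19102904]), 'ee_rot': array([-9.24337030e-04,  9.78158984e-01,  2.07856056e-01, -8.75740987e-05]), 'contact_force': array([0.50269446, 0.38883636, 0.24185156]), 'moment': array([0.00506651, 0.02671296, 0.00873218]), 'width': 0.08551555893282392} 0.0187
scene 543.6464685468123 543.6464685468123 318.9943245081245 243.54010303945623 [[ 0.55250112  0.83337223 -0.01527247]
 [ 0.56084694 -0.38525471 -0.73282298]
 [-0.61659811  0.39632    -0.68024792]] [-0.3392116  -0.29709751  1.68754426]
top 586.4580499828361 586.4580499828361 330.6647774974624 236.78703226370277 [[ 0.02306254 -0.99969292  0.00906516]
 [-0.99374248 -0.02391463 -0.10910533]
 [ 0.10928862 -0.00649219 -0.99398886]] [-0.01169946  0.5994593   1.36882376]
wrist 371.64829954431775 371.64829954431775 324.92317807590433 245.24099718925993 [[ 0.40750053 -0.9132021  -0.00229022]
 [-0.87177223 -0.38975757  0.29682018]
 [-0.27194944 -0.11895783 -0.95493064]] [-0.57545843 -0.04010886  0.37902268]
```

View pics/top0.png

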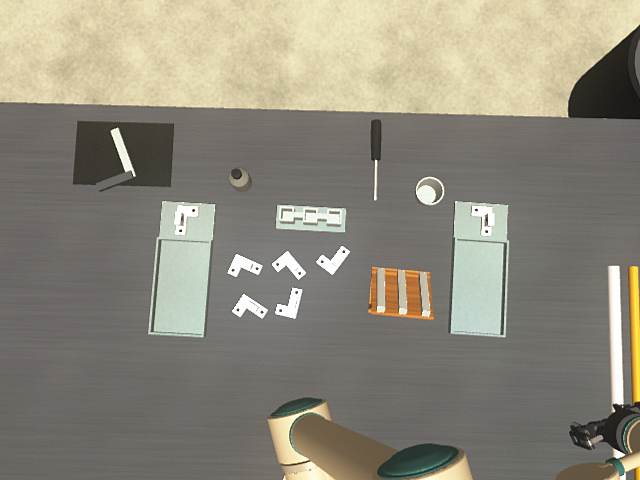

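View pics/scene0.png

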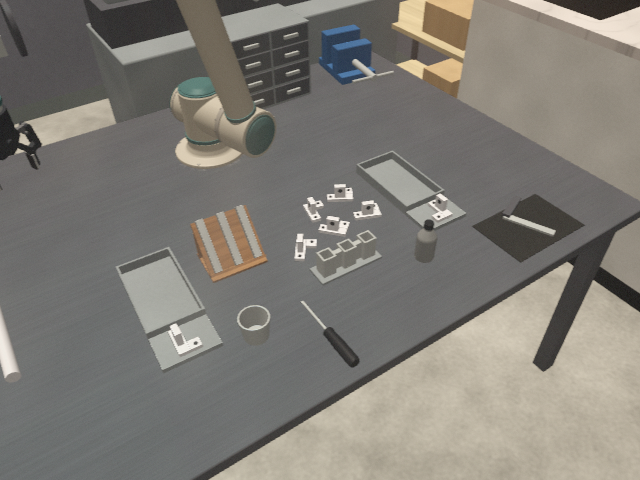

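View pics/wrist0.png

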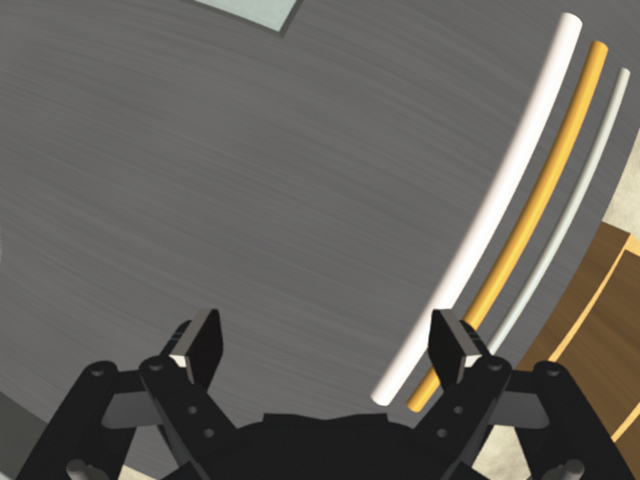

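The top view shows five loose brackets (roughly px 245,265; 289,264; 334,260; 250,307; 290,303), three bars on the rest (380–425, 292), the stand (312, 218), and the trays at left (182, 285) and right (480, 285). Next I measure them from the depth and masks.

```bash
cat > h.py <<'E'
import numpy as np, cv2
from rig import manip, imaging, workorder
from scipy.spatial.transform import Rotation as Rn
def cloud(d):
    z=d["range_z"].astype(float); v,u=np.mgrid[0:480,0:640]
    c=np.stack([(u-d["cx"])/d["fx"]*z,(v-d["cy"])/d["fy"]*z,z],-1)
    return (c-d["t"])@d["R"]
def ray_plane(d,uv,h):
    uv=np.atleast_2d(uv).astype(float)
    r=np.c_[(uv[:,0]-d["cx"])/d["fx"],(uv[:,1]-d["cy"])/d["fy"],np.ones(len(uv))]@d["R"]
    o=-d["R"].T@d["t"]; s=(h-o[2])/r[:,2]
    return o+r*s[:,None]
def quat():
    q=manip.get_state()["ee_rot"]; return Rn.from_quat([q[1],q[2],q[3],q[0]])
E
python3 - <<'E'
from h import *
d=dict(np.load("pics/top0.npz"))
P=cloud(d); 
print("bench",P[350,250],P[150,300])
im=d["image"][225:345,130:520]
cv2.imwrite("pics/topc.png",cv2.resize(im[:,:200],None,fx=4,fy=4,interpolation=cv2.INTER_CUBIC)[:,:,::-1])
cv2.imwrite("pics/topd.png",cv2.resize(d["image"][195:335,360:520],None,fx=4,fy=4,interpolation=cv2.INTER_CUBIC)[:,:,::-1])
# white brackets
g=d["image"].astype(int); m=((g.min(2)>150)&(P[...,2]>-.005)).astype(np.uint8)
n,l,s,c=cv2.connectedComponentsWithStats(m)
for i in range(1,n):
    if 25<s[i,4]<3000:
        q=P[l==i]; print(i,s[i],c[i].round(1),q.mean(0).round(3),np.percentile(q[:,2],[5,50,95]).round(3))
E
```

```text
bench [0.32618176 0.18875959 0.00103376] [ 8.18322247e-01  8.34227958e-02 -6.70843970e-05]
247 [111 128  25  49 394] [121.9 150.5] [0.804 0.522 0.008] [0.002 0.008 0.014]
248 [374 160   3  41  91] [375.3 181.4] [ 0.738 -0.103  0.03 ] [0.01  0.015 0.02 ]
249 [416 177  28  28 415] [427.8 192.1] [ 0.714 -0.23   0.03 ] [-0.     0.006  0.062]
252 [ 276  205   70   27 1417] [310.9 218.1] [0.644 0.051 0.031] [0.003 0.01  0.064]
253 [316 246  34  29 419] [333.  260.3] [ 0.545 -0.005  0.015] [-0.     0.01   0.047]
254 [272 251  34  29 429] [288.8 264.5] [0.532 0.101 0.018] [-0.001  0.01   0.047]
255 [227 254  36  23 423] [243.3 265.5] [0.526 0.209 0.029] [-0.     0.01   0.047]
256 [ 608  266   16  139 1586] [615.4 334.8] [ 0.384 -0.674  0.033] [0.02  0.029 0.035]
257 [377 268   8  45 308] [380.8 290.5] [ 0.474 -0.114  0.084] [0.033 0.083 0.116]
258 [398 270   9  45 321] [401.9 292.1] [ 0.472 -0.163  0.083] [0.034 0.082 0.115]
259 [420 272  10  45 313] [424.5 294.1] [ 0.468 -0.214  0.083] [0.032 0.081 0.115]
260 [275 287  28  32 437] [290.3 304.6] [0.436 0.095 0.018] [-0.     0.01   0.048]
261 [232 294  36  25 439] [248.9 306.8] [0.429 0.193 0.022] [0.001 0.01  0.047]
262 [273 406  51  58 855] [289.4 436.9] [0.172 0.078 0.201] [0.181 0.195 0.204]
269 [613 448  12  11  70] [617.6 453.6] [ 0.127 -0.641  0.092] [0.022 0.029 0.62 ]
270 [622 456  18  15 161] [631.5 463.3] [ 0.243 -0.398  0.626] [0.625 0.629 0.632]
271 [290 461  44  19 527] [308.8 472.3] [0.103 0.037 0.199] [0.184 0.195 0.202]
272 [418 462  48  18 370] [448.7 474. ] [ 0.27  -0.121  0.793] [0.778 0.789 0.797]
273 [620 472   6   8  33] [622.9 476.5] [ 0.065 -0.676  0.044] [0.001 0.029 0.035]
```

View pics/topc.png

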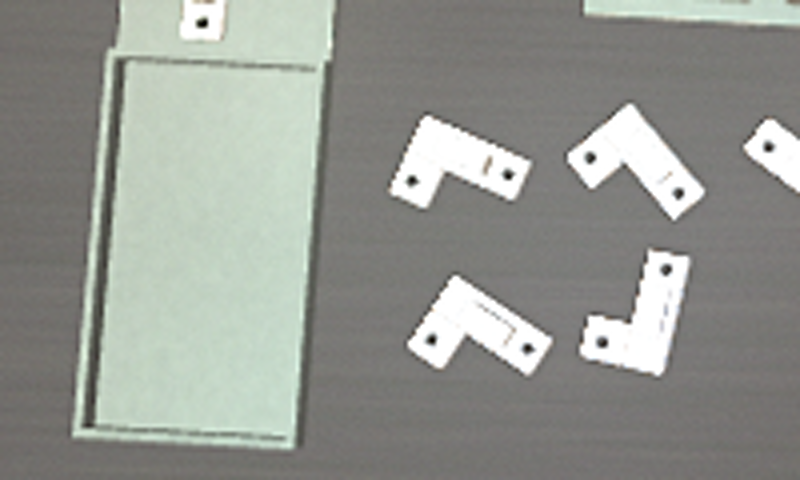

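View pics/topd.png

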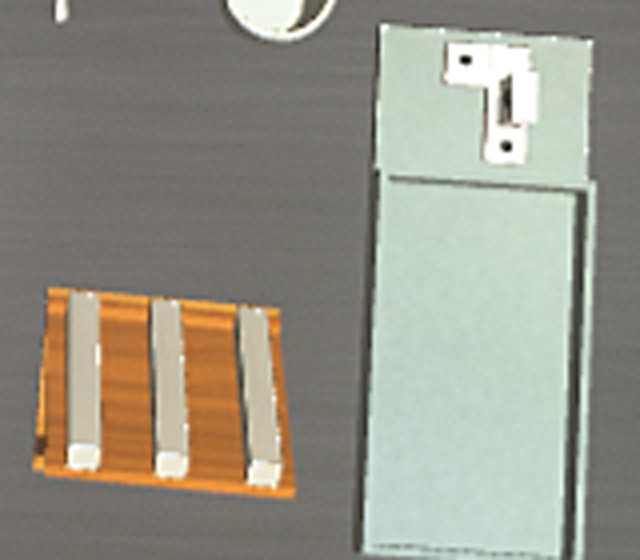

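```bash
cat >> h.py <<'E'
def brackets(d,box=(.25,.62,-.45,.45),verbose=True):
    """foot/lug from top depth; hand and yaw from rectified outline at z=.01"""
    P=cloud(d); g=d["image"].astype(int)
    m=((g.min(2)>150)&(P[...,2]>-.01)&(P[...,2]<.07)).astype(np.uint8)
    n,l,s,c=cv2.connectedComponentsWithStats(m); out=[]
    for i in range(1,n):
        if not 300<s[i,4]<600: continue
        q=P[l==i]; f=q[(q[:,2]<.02)]; 
        ce=q.mean(0)
        if not (box[0]<ce[0]<box[1] and box[2]<ce[1]<box[3]): continue
        dil=cv2.dilate((l==i).astype(np.uint8),np.ones((3,3)))
        L=P[(dil>0)&(P[...,2]>.036)&(P[...,2]<.07)]
        lug=L[:,:2].mean(0)
        r=cv2.minAreaRect((L[:,:2]*1000).astype(np.float32))
        # foot holes: dark inside hull
        hull=cv2.convexHull(np.argwhere(l==i)[:,::-1].astype(np.int32))
        hm=np.zeros(m.shape,np.uint8); cv2.fillConvexPoly(hm,hull,1)
        # outline edges on foot plane
        cn=max(cv2.findContours((l==i).astype(np.uint8),cv2.RETR_EXTERNAL,cv2.CHAIN_APPROX_NONE)[0],key=cv2.contourArea)
        w=ray_plane(d,cn[:,0,:],.01)[:,:2]
        rr=cv2.minAreaRect((w*1000).astype(np.float32))
        bx=cv2.boxPoints(rr)/1000
        # edges of box: long (70) and short(50)
        e1,e2=bx[1]-bx[0],bx[2]-bx[1]
        X=e1 if np.hypot(*e1)>np.hypot(*e2) else e2
        X=X/np.hypot(*X); Y=np.array([-X[1],X[0]])
        cc=np.array(rr[0])/1000
        # empty quadrant of the box: opposite of corner
        a=ray_plane(d,np.argwhere(l==i)[:,::-1],.01)[:,:2]-cc
        cnt={(sx,sy):int(((a@X*sx>0.0)&(a@Y*sy>0.003)).sum()) for sx in(-1,1) for sy in(-1,1)}
        sx,sy=min(cnt,key=cnt.get)
        xb=X*(-sx); yshort=Y*(sy)     # empty quadrant lies at -x, on the short-leg side
        hand="left" if xb[0]*yshort[1]-xb[1]*yshort[0]>0 else "right"
        out.append(dict(px=c[i].round(0),hand=hand,yaw=np.degrees(np.arctan2(xb[1],xb[0])),lug=lug,size=np.array(rr[1])/1000,lugn=len(L),lz=np.median(L[:,2]),org=cc-yshort*.013,cnt=cnt,lr=r))
        if verbose:
            o=out[-1]; print(o["px"],hand,"yaw %.1f"%o["yaw"],"lug",lug.round(4),"lz %.3f n %d"%(o["lz"],len(L)),"size",o["size"].round(3),"org",o["org"].round(4),list(cnt.values()),"lugrect",np.round(r[1],0),round(r[2]))
    return out
E
python3 - <<'E'
from h import *
d=dict(np.load("pics/top0.npz"))
brackets(d)
P=cloud(d)
# bars
g=d["image"].astype(int)
m=((g.min(2)>150)&(P[...,2]>.02)).astype(np.uint8)
for x0,x1 in[(372,389),(393,410),(415,434)]:
    s=np.zeros_like(m);s[262:325,x0:x1]=1
    q=P[(m&s)>0]; 
    # top face: plane points: x+z const
    k=q[:,0]+q[:,2]; md=np.median(k); t=q[abs(k-md)<.006]
    A=np.polyfit(t[:,0],t[:,1],1); print("bar",len(t),t.min(0).round(3),t.max(0).round(3),t.mean(0).round(4),"dy/dx",A[0].round(3),"x+z",md.round(4), np.polyfit(t[:,0],t[:,2],1).round(3))
    w=t[:,1]-np.polyval(A,t[:,0]);print("width",np.percentile(w,[1,99]).round(4))
# trays, stand: by colour
hsv=cv2.cvtColor(d["image"],cv2.COLOR_RGB2HSV)
mm=((hsv[...,0]>50)&(hsv[...,0]<100)&(hsv[...,1]>15)&(P[...,0]>.2)&(P[...,2]>-.01)&(P[...,2]<.08)&(P[...,0]<.8)).astype(np.uint8)
n,l,s,c=cv2.connectedComponentsWithStats(mm)
for i in range(1,n):
    if s[i,4]>200: 
        q=P[l==i]; fl=q[(q[:,2]<.0075)&(q[:,2]>.003)]
        r=cv2.minAreaRect((q[:,:2]*1000).astype(np.float32)); print(s[i],q.min(0).round(3),q.max(0).round(3),np.round(r[0],1),np.round(r[1],1),round(r[2],1), "floor",len(fl))
        if len(fl)>500: print(" floor rect",[np.round(x,1) for x in cv2.minAreaRect((fl[:,:2]*1000).astype(np.float32))])
h=(P[...,2]>.055)&(P[...,2]<.07)&(P[...,0]>.6)&(P[...,0]<.7)&(P[...,1]>-.06)&(P[...,1]<.16)
q=P[h]; print("sockets",[np.round(x,1) for x in cv2.minAreaRect((q[:,:2]*1000).astype(np.float32))],np.median(q[:,2]))
E
```

```text
[333. 260.] right yaw 144.4 lug [ 0.5473 -0.0135] lz 0.045 n 77 size [0.051 0.072] org [ 0.5464 -0.0139] [141, 96, 133, 0] lugrect [14. 30.] 55
[289. 265.] left yaw 41.6 lug [0.5324 0.0931] lz 0.045 n 78 size [0.072 0.052] org [0.5321 0.0926] [138, 0, 141, 98] lugrect [30. 13.] 47
[243. 266.] left yaw 67.5 lug [0.5323 0.2036] lz 0.045 n 78 size [0.072 0.052] org [0.5312 0.2031] [134, 0, 139, 95] lugrect [30. 14.] 65
[290. 305.] right yaw 168.1 lug [0.4424 0.0881] lz 0.045 n 79 size [0.052 0.072] org [0.4411 0.0872] [145, 100, 138, 0] lugrect [14. 29.] 79
[249. 307.] left yaw 58.0 lug [0.4325 0.1855] lz 0.045 n 84 size [0.071 0.052] org [0.4311 0.1855] [138, 0, 146, 99] lugrect [30. 14.] 59
bar 265 [ 0.432 -0.126  0.022] [ 0.529 -0.103  0.121] [ 0.4798 -0.1154  0.0754] dy/dx -0.072 x+z 0.5549 [-0.997  0.554]
width [-0.0077  0.0072]
bar 277 [ 0.431 -0.175  0.022] [ 0.525 -0.152  0.119] [ 0.476  -0.1637  0.0757] dy/dx -0.071 x+z 0.5513 [-0.995  0.549]
width [-0.0084  0.0084]
bar 267 [ 0.428 -0.226  0.023] [ 0.521 -0.205  0.121] [ 0.4739 -0.2154  0.0743] dy/dx -0.066 x+z 0.5479 [-1.     0.548]
width [-0.0079  0.0082]
[ 450  201   59  137 6331] [ 0.371 -0.433 -0.008] [ 0.697 -0.284  0.037] [ 534.2 -361.7] [142.7 322.5] 87.5 floor 2428
 floor rect [array([ 534.3, -362.7]), array([130.3, 323.3]), np.float64(89.4)]
[ 148  203   67  135 5679] [ 0.354  0.288 -0.006] [0.676 0.435 0.04 ] [516.8 358.7] [138.9 323.1] 87.6 floor 2458
 floor rect [array([516.5, 354.6]), array([123.9, 321.5]), np.float64(87.3)]
[276 205  70  28 600] [ 0.615 -0.031 -0.005] [0.678 0.137 0.06 ] [647.2  52.7] [167.7  59.4] 88.0 floor 257
sockets [array([648.1,  52.8]), array([146. ,  35.5]), np.float64(88.2)] 0.061672980554458204
```

Two loose brackets are right-hand (px 290,305 and 333,260) and three are left-hand. By its sample, the tray at y>0 is right-hand and the one at y<0 is left-hand. All sizes (72x52 feet, lug z 45, 48 mm bar spacing) agree with the spec. Next is a move helper.

```bash
cat >> h.py <<'E'
def down(yawdeg):
    a=np.radians(yawdeg); x=np.array([np.cos(a),np.sin(a),0]); z=np.array([0,0,-1.]); return np.stack([x,np.cross(z,x),z],1)
def state(s=None):
    s=s or manip.get_state(); R=quat().as_matrix()
    print("t %.2f pos"%s["clock"],s["position"].round(4),"tool yaw %.1f z"%np.degrees(np.arctan2(R[1,0],R[0,0])),R[:,2].round(3),"w %.4f F"%s["width"],s["contact_force"].round(1),"q",s["qpos"].round(2))
def plan(*wps,maxlin=.040,maxrot=6.8):
    """wps: (pos, Rmat or yaw). prints rows (tool-frame shift, rotvec) to reach each"""
    p=manip.get_state()["position"].copy(); R=quat(); k=0
    for pos,Rt in wps:
        Rt=Rn.from_matrix(down(Rt) if np.isscalar(Rt) else Rt); pos=np.array(pos,float)
        rv=(R.inv()*Rt).as_rotvec(); dp=pos-p
        n=max(1,int(np.ceil(max(np.linalg.norm(dp)/maxlin,np.degrees(np.linalg.norm(rv))/maxrot))))
        st=Rn.from_rotvec(rv/n)
        for i in range(n):
            t=R.inv().apply(dp/n); k+=1
            print(k,"0.0, "+", ".join("%.4f"%v for v in t)+", "+", ".join("%.3f"%v for v in rv/n))
            R=R*st; 
        p=pos; R=Rt; print("--")
E
python3 -c "
from h import *
state(); plan(((.4,.05,.19),-12),((.442,.088,.12),-12))"
```

```text
t 0.15 pos [ 0.2337 -0.5249  0.1913] tool yaw 24.0 z [-0.     0.001 -1.   ] w 0.0853 F [ 0.1 -0.7  0.7] q [-1.27  0.28  1.51  0.    1.36 -0.12]
1 0.0, 0.0257, -0.0305, 0.0001, -0.000, 0.000, 0.042
2 0.0, 0.0244, -0.0316, 0.0001, -0.000, 0.000, 0.042
3 0.0, 0.0231, -0.0326, 0.0001, -0.000, 0.000, 0.042
4 0.0, 0.0217, -0.0335, 0.0001, -0.000, 0.000, 0.042
5 0.0, 0.0203, -0.0344, 0.0001, -0.000, 0.000, 0.042
6 0.0, 0.0188, -0.0352, 0.0001, -0.000, 0.000, 0.042
7 0.0, 0.0173, -0.0359, 0.0001, -0.000, 0.000, 0.042
8 0.0, 0.0158, -0.0366, 0.0001, -0.000, 0.000, 0.042
9 0.0, 0.0143, -0.0373, 0.0001, -0.000, 0.000, 0.042
10 0.0, 0.0127, -0.0378, 0.0001, -0.000, 0.000, 0.042
11 0.0, 0.0111, -0.0383, 0.0001, -0.000, 0.000, 0.042
12 0.0, 0.0095, -0.0388, 0.0001, -0.000, 0.000, 0.042
13 0.0, 0.0078, -0.0391, 0.0001, -0.000, 0.000, 0.042
14 0.0, 0.0062, -0.0394, 0.0001, -0.000, 0.000, 0.042
15 0.0, 0.0045, -0.0396, 0.0001, -0.000, 0.000, 0.042
--
16 0.0, 0.0111, -0.0153, 0.0233, 0.000, 0.000, 0.000
17 0.0, 0.0111, -0.0153, 0.0233, 0.000, 0.000, 0.000
18 0.0, 0.0111, -0.0153, 0.0233, 0.000, 0.000, 0.000
--
```

Call:
apply_moves:
  moves: [0.05,0.025,-0.031,0,0,0,0.042,0.05,0.024,-0.032,0,0,0,0.042,0.05,0.023,-0.033,0,0,0,0.042,0.05,0.021,-0.034,0,0,0,0.042,0.05,0.02,-0.035,0,0,0,0.042,0.05,0.019,-0.035,0,0,0,0.042,0.05,0.017,-0.036,0,0,0,0.042,0.05,0.016,-0.037,0,0,0,0.042]
  newtons: 60

```text
clock: 0.82
position: [0.3219, -0.2142, 0.1862]
ee_rot: [-0.001, 1.0, 0.026, -0.001]
contact_force: [0.6, -1.6, 0.2]
width: 0.0501
```

Call:
apply_moves:
  moves: [0.05,0.014,-0.037,0,0,0,0.042,0.05,0.013,-0.038,0,0,0,0.042,0.05,0.011,-0.038,0,0,0,0.042,0.05,0.009,-0.039,0,0,0,0.042,0.05,0.008,-0.039,0,0,0,0.042,0.05,0.006,-0.039,0,0,0,0.042,0.05,0.005,-0.04,0,0,0,0.042,0.05,0.011,-0.015,0.01,0,0,0]

```text
clock: 1.48
position: [0.424, 0.0802, 0.1781]
ee_rot: [-0.002, 0.992, -0.128, 0.002]
contact_force: [0.3, -0.7, 0.3]
width: 0.0497
```

```bash
python3 -c "
from h import *
state(); plan(((.442,.088,.08),-12),((.442,.088,.016),-12))
d=imaging.get_image('top');brackets(d)
cv2.imwrite('pics/w1.png',imaging.get_image('wrist')['image'][:,:,::-1])"
```

```text
t 1.48 pos [0.424  0.0802 0.1781] tool yaw -14.7 z [ 0.005  0.003 -1.   ] w 0.0497 F [ 0.3 -0.7  0.3] q [0.02 0.06 1.81 0.   1.26 1.85]
1 0.0, 0.0050, -0.0039, 0.0328, -0.001, -0.001, -0.016
2 0.0, 0.0051, -0.0039, 0.0327, -0.001, -0.001, -0.016
3 0.0, 0.0052, -0.0038, 0.0327, -0.001, -0.001, -0.016
--
4 0.0, 0.0000, 0.0000, 0.0320, 0.000, 0.000, 0.000
5 0.0, 0.0000, 0.0000, 0.0320, 0.000, 0.000, 0.000
--
[333. 260.] right yaw 144.4 lug [ 0.547  -0.0135] lz 0.046 n 77 size [0.051 0.072] org [ 0.5464 -0.0139] [141, 94, 133, 0] lugrect [14. 31.] 53
[289. 265.] left yaw 41.5 lug [0.5326 0.0933] lz 0.045 n 75 size [0.072 0.052] org [0.532  0.0927] [135, 0, 141, 98] lugrect [30. 13.] 47
[243. 266.] left yaw 67.5 lug [0.5323 0.2035] lz 0.045 n 78 size [0.072 0.052] org [0.5312 0.2031] [132, 0, 140, 95] lugrect [30. 14.] 65
```

View pics/w1.png

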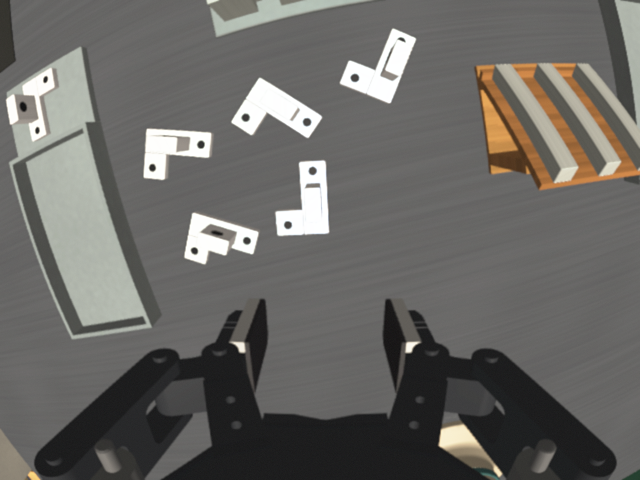

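The wrist view shows bracket E at (313,198) below and ahead of the fingers, and the tracking is good. Descending now.

Call:
apply_moves:
  moves: [0.05,0.005,-0.004,0.033,0,0,-0.016,0.05,0.005,-0.004,0.033,0,0,-0.016,0.05,0.005,-0.004,0.03,0,0,-0.016,0.05,0,0,0.03,0,0,0,0.05,0,0,0,0,0,0,0.05,0,0,0,0,0,0,0.05,0,0,0,0,0,0,0.05,0,0,0,0,0,0]

```text
clock: 2.25
position: [0.4428, 0.0817, 0.0496]
ee_rot: [0.001, 0.995, -0.102, 0.002]
contact_force: [-0.3, 0.3, 0.5]
width: 0.0498
```

```bash
python3 -c "
from h import *
state(); plan(((.442,.088,.016),-12))
cv2.imwrite('pics/w2.png',imaging.get_image('wrist')['image'][:,:,::-1])"
```

```text
t 2.25 pos [0.4428 0.0817 0.0496] tool yaw -11.7 z [ 0.004 -0.003 -1.   ] w 0.0498 F [-0.3  0.3  0.5] q [ 0.03  0.22  1.98 -0.    0.94  1.81]
1 0.0, -0.0022, -0.0061, 0.0336, 0.002, -0.004, 0.006
--
```

View pics/w2.png

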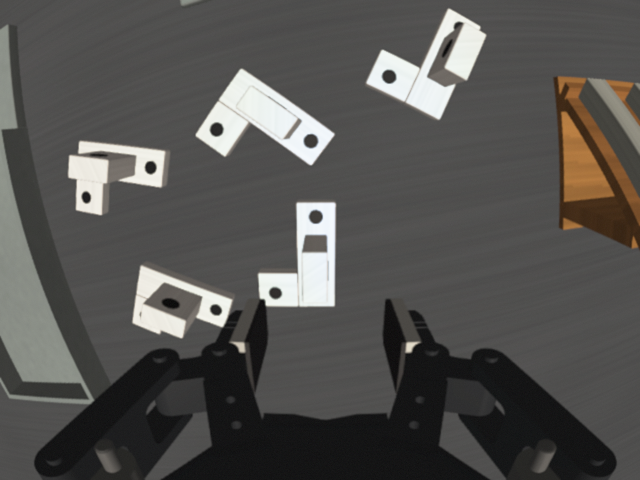

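Call:
apply_moves:
  moves: [0.05,-0.001,-0.004,0.01,0.001,-0.002,0.003,0.05,-0.001,-0.003,0.01,0.001,-0.002,0.003,0.05,0,0,0.01,0,0,0,0.05,0,0,0.004,0,0,0,0.05,0,0,0,0,0,0,0.0,0,0,0,0,0,0,0.0,0,0,0,0,0,0,0.0,0,0,0,0,0,0]

```text
clock: 2.97
position: [0.4469, 0.0903, 0.0176]
ee_rot: [-0.001, 0.994, -0.105, 0.006]
contact_force: [0.3, 0.0, 0.5]
width: 0.0141
```

```bash
python3 -c "
from h import *
state()
cv2.imwrite('pics/w3.png',imaging.get_image('wrist')['image'][:,:,::-1])"
```

```text
t 2.97 pos [0.4469 0.0903 0.0176] tool yaw -12.1 z [ 0.012  0.001 -1.   ] w 0.0141 F [0.3 0.  0.5] q [0.05 0.27 2.02 0.   0.84 1.83]
```

View pics/w3.png

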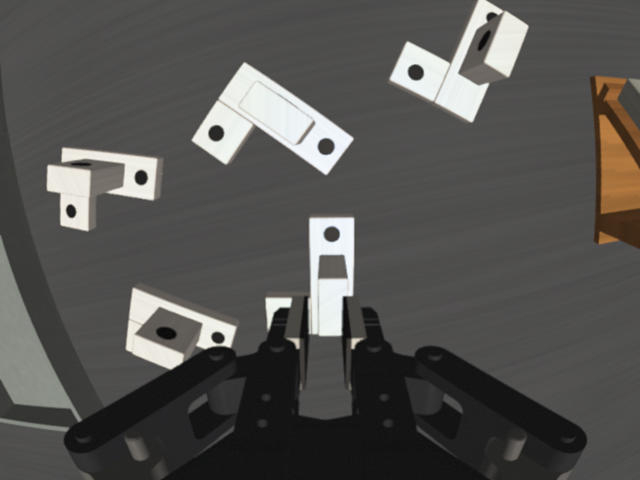

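```bash
python3 -c "
from h import *
plan(((.447,.09,.10),-12),((.524,.344,.10),-3),((.524,.344,.04),-3))"
```

```text
1 0.0, 0.0004, -0.0000, -0.0274, -0.001, -0.004, -0.001
2 0.0, 0.0002, 0.0000, -0.0274, -0.001, -0.004, -0.001
3 0.0, 0.0001, 0.0001, -0.0274, -0.001, -0.004, -0.001
--
4 0.0, 0.0032, -0.0378, 0.0000, 0.000, 0.000, -0.022
5 0.0, 0.0041, -0.0377, 0.0000, 0.000, 0.000, -0.022
6 0.0, 0.0049, -0.0376, 0.0000, 0.000, 0.000, -0.022
7 0.0, 0.0057, -0.0375, 0.0000, 0.000, 0.000, -0.022
8 0.0, 0.0066, -0.0373, 0.0000, 0.000, 0.000, -0.022
9 0.0, 0.0074, -0.0372, 0.0000, 0.000, 0.000, -0.022
10 0.0, 0.0083, -0.0370, 0.0000, 0.000, 0.000, -0.022
--
11 0.0, 0.0000, 0.0000, 0.0300, 0.000, 0.000, 0.000
12 0.0, 0.0000, 0.0000, 0.0300, 0.000, 0.000, 0.000
--
```

Call:
apply_moves:
  moves: [0,0,0,-0.028,0,-0.004,0,0,0,0,-0.028,0,-0.004,0,0,0,0,-0.028,0,-0.004,0,0,0.003,-0.038,0,0,0,-0.022,0,0.004,-0.038,0,0,0,-0.022,0,0.005,-0.038,0,0,0,-0.022,0,0.006,-0.038,0,0,0,-0.022,0,0.007,-0.037,0,0,0,-0.022]

```text
clock: 3.68
position: [0.5043, 0.2717, 0.1097]
ee_rot: [-0.001, 0.999, -0.055, 0.002]
contact_force: [0.5, -0.0, 0.3]
width: 0.0001
```

Call:
apply_moves:
  moves: [0,0.007,-0.037,0,0,0,-0.022,0,0.008,-0.037,0,0,0,-0.022,0,0,-0.005,0.01,0,0,0,0,0,0,0.01,0,0,0,0,0,0,0,0,0,0,0,0,0,0,0,0,0,0,0,0,0,0,0,0,0,0,0,0,0,0,0]

```text
clock: 4.35
position: [0.5291, 0.3582, 0.0894]
ee_rot: [-0.003, 1.0, -0.029, 0.004]
contact_force: [-0.0, 1.3, -1.4]
width: 0.0
```

```bash
python3 -c "
from h import *
state();plan(((.524,.344,.028),-3))
cv2.imwrite('pics/w4.png',imaging.get_image('wrist')['image'][:,:,::-1])"
```

```text
t 4.35 pos [0.5291 0.3582 0.0894] tool yaw -3.3 z [ 0.008  0.005 -1.   ] w 0.0000 F [-0.   1.3 -1.4] q [0.49 0.43 1.52 0.   1.17 2.11]
1 0.0, -0.0024, 0.0074, 0.0306, -0.003, -0.004, -0.003
2 0.0, -0.0023, 0.0073, 0.0307, -0.003, -0.004, -0.003
--
```

View pics/w4.png

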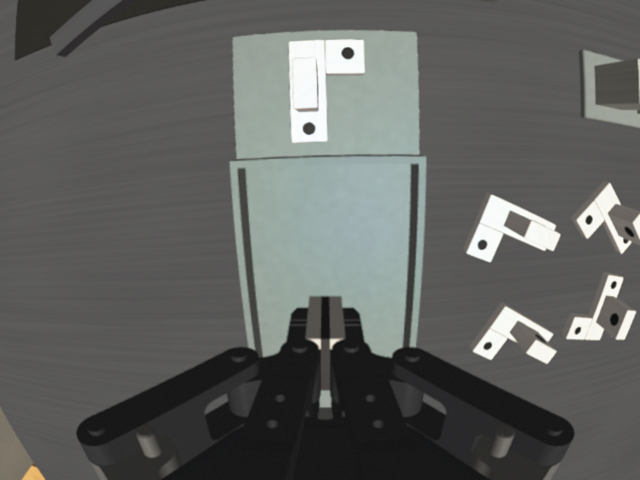

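The fingers closed fully: the bracket slipped out on lift. I look at where it is now.

```bash
python3 -c "
from h import *
d=imaging.get_image('top');brackets(d)
cv2.imwrite('pics/t5.png',cv2.resize(d['image'][225:345,130:390],None,fx=3,fy=3)[:,:,::-1])"
```

```text
[333. 260.] right yaw 144.4 lug [ 0.5471 -0.0134] lz 0.045 n 78 size [0.051 0.072] org [ 0.5464 -0.0139] [141, 94, 133, 0] lugrect [14. 30.] 54
[289. 265.] left yaw 41.5 lug [0.5324 0.0931] lz 0.045 n 78 size [0.072 0.052] org [0.532  0.0927] [135, 0, 140, 98] lugrect [31. 13.] 47
[243. 266.] left yaw 67.5 lug [0.5324 0.2036] lz 0.045 n 77 size [0.072 0.052] org [0.5312 0.2031] [133, 0, 139, 95] lugrect [31. 14.] 65
[290. 305.] right yaw 168.2 lug [0.4424 0.0881] lz 0.046 n 79 size [0.052 0.072] org [0.441  0.0873] [142, 97, 140, 0] lugrect [14. 29.] 77
[249. 307.] left yaw 58.0 lug [0.4323 0.1856] lz 0.046 n 82 size [0.071 0.052] org [0.4311 0.1855] [137, 0, 146, 99] lugrect [29. 14.] 58
```

View pics/t5.png

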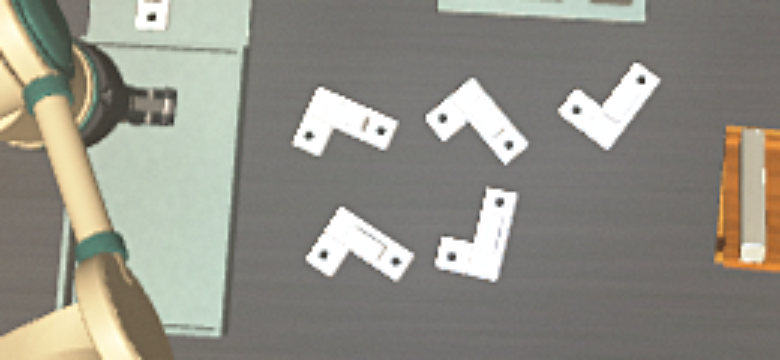

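The bracket never moved: 14.1 mm was only mid-closing, so the fingers hadn't reached it yet. I go back and allow more closing rows.

```bash
python3 -c "
from h import *
plan(((.442,.088,.08),-12))"
```

```text
1 0.0, -0.0090, 0.0344, 0.0009, -0.001, -0.001, 0.019
2 0.0, -0.0083, 0.0345, 0.0010, -0.001, -0.001, 0.019
3 0.0, -0.0077, 0.0347, 0.0010, -0.001, -0.001, 0.019
4 0.0, -0.0070, 0.0348, 0.0010, -0.001, -0.001, 0.019
5 0.0, -0.0063, 0.0350, 0.0011, -0.001, -0.001, 0.019
6 0.0, -0.0057, 0.0351, 0.0011, -0.001, -0.001, 0.019
7 0.0, -0.0050, 0.0352, 0.0011, -0.001, -0.001, 0.019
8 0.0, -0.0043, 0.0353, 0.0012, -0.001, -0.001, 0.019
--
```

Call:
apply_moves:
  moves: [0.04,-0.009,0.034,0.001,0,0,0.019,0.04,-0.008,0.035,0.001,0,0,0.019,0.04,-0.008,0.035,0.001,0,0,0.019,0.04,-0.007,0.035,0.001,0,0,0.019,0.04,-0.006,0.035,0.001,0,0,0.019,0.04,-0.006,0.035,0.001,0,0,0.019,0.04,-0.005,0.035,0.001,0,0,0.019,0.04,-0.002,0.02,0.001,0,0,0.019]

```text
clock: 5.12
position: [0.4465, 0.0947, 0.0814]
ee_rot: [-0.006, 0.994, -0.107, 0.01]
contact_force: [0.4, 0.1, 0.1]
width: 0.0397
```

```bash
python3 -c "
from h import *
state();plan(((.442,.088,.016),-12))"
```

```text
t 5.12 pos [0.4465 0.0947 0.0814] tool yaw -12.3 z [ 0.022  0.01  -1.   ] w 0.0397 F [0.4 0.1 0.1] q [0.05 0.18 1.94 0.01 1.   1.83]
1 0.0, -0.0021, 0.0042, 0.0326, -0.007, -0.010, -0.003
2 0.0, -0.0018, 0.0040, 0.0327, -0.007, -0.010, -0.003
--
```

Call:
apply_moves:
  moves: [0.04,-0.002,0.002,0.02,-0.007,-0.01,-0.003,0.04,-0.001,0.002,0.02,-0.007,-0.01,-0.003,0.04,-0.001,0.002,0.015,0,0,0,0.04,0,0,0.008,0,0,0,0.04,0,0,0,0,0,0,0,0,0,0,0,0,0,0,0,0,0,0,0,0,0,0,0,0,0,0,0]

```text
clock: 5.78
position: [0.4428, 0.0817, 0.0224]
ee_rot: [-0.0, 0.994, -0.111, 0.005]
contact_force: [0.2, 0.0, -0.4]
width: 0.0043
```

Call:
apply_moves:
  moves: [0,0,0,0,0,0,0,0,0,0,0,0,0,0,0,0,0,0,0,0,0,0,0,0,0,0,0,0,0,0,0,-0.01,0,0,0,0,0,0,-0.02,0,0,0,0,0,0,-0.03,0,0,0,0,0,0,-0.03,0,0,0]

```text
clock: 6.45
position: [0.4378, 0.0827, 0.1118]
ee_rot: [0.001, 0.994, -0.11, 0.0]
contact_force: [1.2, 0.7, -0.1]
width: -0.0004
```

```bash
python3 -c "
from h import *
state();plan(((.524,.344,.10),-3))"
```

```text
t 6.45 pos [0.4378 0.0827 0.1118] tool yaw -12.6 z [ 0.    -0.001 -1.   ] w -0.0004 F [ 1.2  0.7 -0.1] q [ 0.03  0.15  1.89 -0.    1.1   1.82]
1 0.0, 0.0038, -0.0391, 0.0016, 0.000, -0.000, -0.024
2 0.0, 0.0048, -0.0390, 0.0016, 0.000, -0.000, -0.024
3 0.0, 0.0057, -0.0389, 0.0017, 0.000, -0.000, -0.024
4 0.0, 0.0067, -0.0387, 0.0017, 0.000, -0.000, -0.024
5 0.0, 0.0076, -0.0386, 0.0017, 0.000, -0.000, -0.024
6 0.0, 0.0085, -0.0384, 0.0017, 0.000, -0.000, -0.024
7 0.0, 0.0094, -0.0382, 0.0017, 0.000, -0.000, -0.024
--
```

The fingers closed on nothing again, so the reported TCP and the camera frame must be compared. I project the TCP and the bracket into the wrist image, and the TCP into the top image.

```bash
cat >> h.py <<'E'
def projw(d,X):
    c=d["R"]@np.array(X)+d["t"]; th=np.arctan2(np.hypot(c[0],c[1]),c[2]); ph=np.arctan2(c[1],c[0]); r=th*d["fx"]
    return np.array([d["cx"]+r*np.cos(ph),d["cy"]+r*np.sin(ph)])
def projp(d,X):
    c=d["R"]@np.array(X)+d["t"]; return np.array([d["cx"]+d["fx"]*c[0]/c[2],d["cy"]+d["fy"]*c[1]/c[2]])
E
python3 - <<'E'
from h import *
s=manip.get_state(); p=s["position"]; R=quat().as_matrix()
d=imaging.get_image("wrist"); im=d["image"].copy()
print("cam",-d["R"].T@d["t"],"tcp",p, "cam in tool",R.T@(-d["R"].T@d["t"]-p))
for X,c in[(p,(255,0,0)),(p-.0187*R[:,2],(0,255,0)),((.4424,.0881,.046),(0,0,255)),((.4424,.0881,.01),(255,0,255)),((.5324,.0931,.046),(0,0,255))]:
    u=projw(d,X); print(u); cv2.circle(im,tuple(int(v) for v in u),4,c,-1)
cv2.imwrite("pics/w6.png",im[:,:,::-1])
d=imaging.get_image("top"); im=d["image"].copy(); u=projp(d,p); print(u); brackets(d)
for sgn in(0,):
    pass
im=cv2.resize(im[200:400,150:450],None,fx=2.6,fy=2.6); cv2.circle(im,(int((u[0]-150)*2.6),int((u[1]-200)*2.6)),4,(255,0,0),-1)
cv2.imwrite("pics/t6.png",im[:,:,::-1])
E
```

```text
cam [0.51133347 0.06445376 0.2931826 ] tcp [0.43777533 0.08270194 0.11178087] cam in tool [ 0.0758216   0.00191492 -0.18137751]
[321.35392518 280.16336712]
[320.98726472 295.100896  ]
[313.09123443 239.06130331]
[314.4635351  226.18987484]
[275.05083551 112.40302573]
[293.24601612 304.30708267]
[333. 260.] right yaw 144.4 lug [ 0.5471 -0.0134] lz 0.045 n 78 size [0.051 0.072] org [ 0.5464 -0.0139] [140, 96, 133, 0] lugrect [14. 30.] 54
[289. 265.] left yaw 41.7 lug [0.5324 0.0931] lz 0.045 n 78 size [0.072 0.052] org [0.5321 0.0927] [137, 0, 141, 98] lugrect [31. 13.] 47
[243. 266.] left yaw 67.5 lug [0.5323 0.2036] lz 0.045 n 78 size [0.072 0.052] org [0.5312 0.2031] [131, 0, 138, 96] lugrect [31. 14.] 65
```

View pics/w6.png

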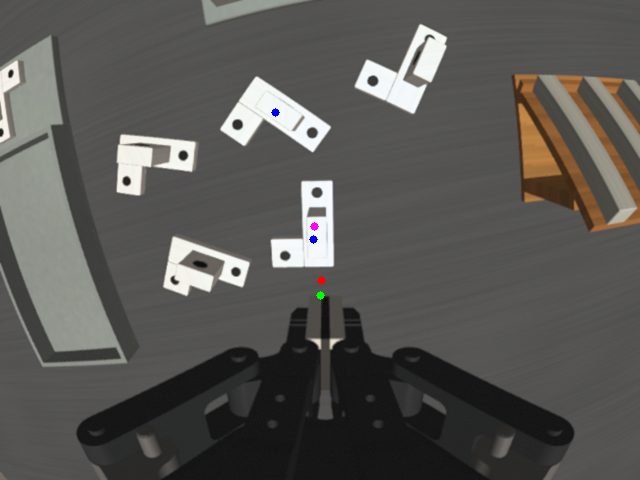

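View pics/t6.png

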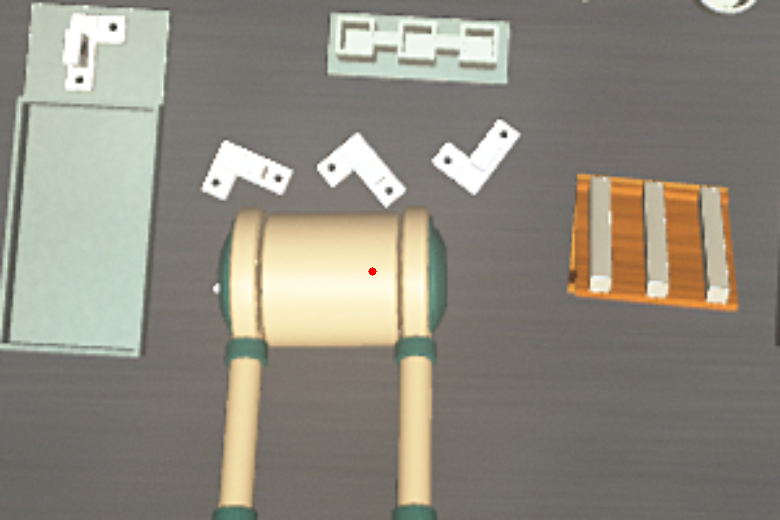

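```bash
cat >> h.py <<'E'
def wcloud(d):
    z=d["range_z"].astype(float); v,u=np.mgrid[0:480,0:640]
    a,b=(u-d["cx"])/d["fx"],(v-d["cy"])/d["fy"]; th=np.hypot(a,b)+1e-9
    k=np.tan(th)/th*z
    return (np.stack([a*k,b*k,z],-1)-d["t"])@d["R"]
E
python3 - <<'E'
from h import *
s=manip.get_state(); p=s["position"]; R=quat().as_matrix()
d=imaging.get_image("wrist"); P=wcloud(d)
for u,v in[(312,298),(340,298),(325,302),(316,320),(336,320),(325,305),(318,340),(334,345),(316,230),(300,290),(350,315),(324,390)]:
    print((u,v),d["range_z"][v,u].round(4),"world",P[v,u].round(4),"tool",(R.T@(P[v,u]-p)).round(4))
T=(P-p)@R
m=(d["range_z"]>0)&(np.abs(T[...,1])<.03)&(np.abs(T[...,0])<.06)&(T[...,2]>-.12)&(T[...,2]<.03)
q=T[m]; print(len(q)); 
for lo in np.arange(-.06,.03,.01):
    k=q[(q[:,2]>=lo)&(q[:,2]<lo+.01)]
    if len(k): print(round(lo,3),len(k),k.min(0).round(4),k.max(0).round(4))
E
```

```text
(312, 298) 0.1497 world [0.4533 0.0838 0.1605] tool [ 0.0108 -0.0034 -0.0448]
(340, 298) 0.1499 world [0.4508 0.0728 0.1603] tool [ 0.0108  0.008  -0.0447]
(325, 302) 0.1455 world [0.4524 0.0786 0.1648] tool [ 0.0112  0.0019 -0.0492]
(316, 320) 0.1324 world [0.4525 0.0819 0.1787] tool [ 0.0106 -0.0013 -0.063 ]
(336, 320) 0.1307 world [0.4517 0.0747 0.1801] tool [ 0.0115  0.0058 -0.0645]
(325, 305) 0.1454 world [0.4513 0.0789 0.1652] tool [ 0.01    0.0019 -0.0496]
(318, 340) 0.1193 world [0.4521 0.081  0.1924] tool [ 0.0106 -0.0004 -0.0767]
(334, 345) 0.1147 world [0.4518 0.0758 0.1969] tool [ 0.0116  0.0048 -0.0813]
(316, 230) 0.2614 world [0.4525 0.0854 0.0442] tool [ 0.0083 -0.0045  0.0714]
(300, 290) 0.3229 world [ 0.3921  0.1149 -0.0004] tool [-0.0576 -0.0199  0.1153]
(350, 315) 0.1446 world [0.4457 0.07   0.1671] tool [ 0.0065  0.0118 -0.0515]
(324, 390) 0.355 world [ 0.2789  0.1188 -0.0007] tool [-0.1689  0.001   0.1142]
18026
-0.06 850 [ 0.0057 -0.0116 -0.06  ] [ 0.0119  0.0153 -0.05  ]
-0.05 389 [ 0.0063 -0.0109 -0.05  ] [ 0.0119  0.0147 -0.0404]
```

The fisheye range image shows the real fingertips ending about 40 mm short of the reported TCP: visible tip at tool z = -0.040, while lug and bench heights agree with the truth. That explains the two empty closes, where the tips stood at about 58 mm, above the lug. From here I work with tip = TCP - 0.040·z and check it by force as I go.

```bash
cat >> h.py <<'E'
OFF=.040
def tplan(*w,**k):
    "waypoints given for the real fingertip"
    ww=[]
    for pos,Rt in w:
        M=down(Rt) if np.isscalar(Rt) else np.array(Rt); ww.append((np.array(pos)+M[:,2]*OFF,M))
    s=manip.get_state(); print("tip now",(s["position"]-quat().as_matrix()[:,2]*OFF).round(4)); plan(*ww,**k)
E
python3 -c "
from h import *
tplan(((.442,.089,.06),-12),((.442,.089,.022),-12))"
```

```text
tip now [0.4405 0.0828 0.1535]
1 0.0, -0.0003, -0.0021, 0.0312, -0.000, -0.003, -0.004
2 0.0, -0.0002, -0.0021, 0.0312, -0.000, -0.003, -0.004
3 0.0, -0.0002, -0.0021, 0.0312, -0.000, -0.003, -0.004
--
4 0.0, 0.0000, 0.0000, 0.0380, 0.000, 0.000, 0.000
--
```

Call:
apply_moves:
  moves: [0.04,0,-0.002,0.031,0,-0.003,-0.004,0.04,0,-0.002,0.031,0,-0.003,-0.004,0.04,0,-0.002,0.031,0,-0.003,-0.004,0.04,0,0,0.01,0,0,0,0.04,0,0,0,0,0,0,0.04,0,0,0,0,0,0,0.04,0,0,0,0,0,0,0.04,0,0,0,0,0,0]

```text
clock: 7.27
position: [0.4403, 0.0889, 0.0043]
ee_rot: [-0.0, 0.995, -0.104, -0.002]
contact_force: [0.1, 0.5, 0.6]
width: 0.0402
```

```bash
python3 -c "
from h import *
state();tplan(((.442,.089,.016),-12))
d=imaging.get_image('wrist')
cv2.imwrite('pics/w7.png',d['image'][:,:,::-1])
s=manip.get_state(); p=s['position']; R=quat().as_matrix();P=wcloud(d);T=(P-p)@R
m=(d['range_z']>0)&(np.abs(T[...,1])<.06)&(np.abs(T[...,0])<.02)&(T[...,2]>-.09)&(P[...,2]>.05)
for a in(T[m][T[m][:,1]<0],T[m][T[m][:,1]>0]):print(a.min(0).round(4),a.max(0).round(4))
"
```

```text
t 7.27 pos [0.4403 0.0889 0.0043] tool yaw -11.9 z [-0.003  0.001 -1.   ] w 0.0402 F [0.1 0.5 0.6] q [0.04 0.29 2.04 0.   0.82 1.82]
tip now [0.4404 0.0888 0.0443]
1 0.0, 0.0017, -0.0005, 0.0283, 0.000, 0.004, 0.002
--
[-0.0126 -0.05   -0.09  ] [ 0.0142 -0.0177 -0.0455]
[-0.0116  0.0215 -0.09  ] [ 0.0143  0.0536 -0.0455]
```

View pics/w7.png

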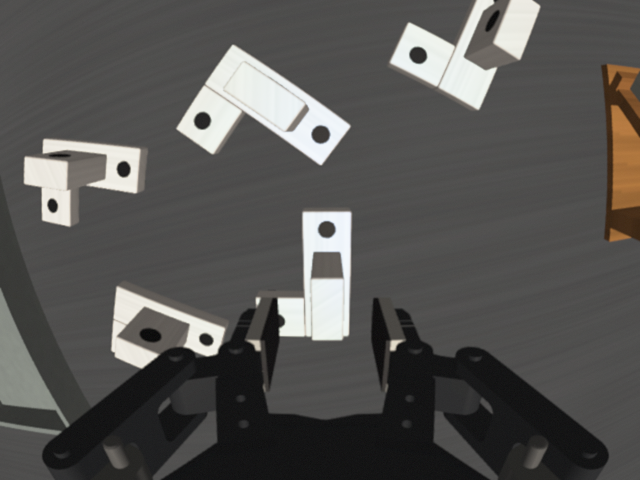

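The fingertips are now level with the lug top and straddling it. Descend 28 mm, then close.

Call:
apply_moves:
  moves: [0.04,0.001,0,0.01,0,0.002,0.002,0.04,0.001,0,0.01,0,0,0,0.04,0,0,0.007,0,0,0,0.04,0,0,0,0,0,0,0.0,0,0,0,0,0,0,0.0,0,0,0,0,0,0,0.0,0,0,0,0,0,0,0.0,0,0,0,0,0,0]

```text
clock: 7.98
position: [0.4482, 0.0886, -0.0176]
ee_rot: [-0.001, 0.994, -0.105, 0.006]
contact_force: [-0.1, -0.0, -1.1]
width: 0.0126
```

```bash
python3 -c "
from h import *
state();tplan(((.442,.089,.11),-12),((.524,.344,.11),-3))"
```

```text
t 7.98 pos [ 0.4482  0.0886 -0.0176] tool yaw -12.0 z [ 0.013  0.001 -1.   ] w 0.0126 F [-0.1 -0.  -1.1] q [0.04 0.32 2.06 0.   0.74 1.82]
tip now [0.4477 0.0886 0.0224]
1 0.0, -0.0017, 0.0002, -0.0292, -0.001, -0.004, -0.000
2 0.0, -0.0018, 0.0002, -0.0292, -0.001, -0.004, -0.000
3 0.0, -0.0019, 0.0003, -0.0292, -0.001, -0.004, -0.000
--
4 0.0, 0.0039, -0.0381, 0.0000, 0.000, 0.000, -0.022
5 0.0, 0.0047, -0.0380, 0.0000, 0.000, 0.000, -0.022
6 0.0, 0.0056, -0.0379, 0.0000, 0.000, 0.000, -0.022
7 0.0, 0.0064, -0.0377, 0.0000, 0.000, 0.000, -0.022
8 0.0, 0.0073, -0.0376, 0.0000, 0.000, 0.000, -0.022
9 0.0, 0.0081, -0.0374, 0.0000, 0.000, 0.000, -0.022
10 0.0, 0.0090, -0.0372, 0.0000, 0.000, 0.000, -0.022
--
```

Call:
apply_moves:
  moves: [0,0,0,0,0,0,0,0,0,0,0,0,0,0,0,0,0,-0.01,0,-0.004,0,0,0,0,-0.028,0,-0.004,0,0,0,0,-0.028,0,-0.004,0,0,0,0,-0.028,0,0,0,0,0.004,-0.02,0,0,0,-0.01,0,0.004,-0.035,0,0,0,-0.02]

```text
clock: 8.65
position: [0.4623, 0.1372, 0.0796]
ee_rot: [0.0, 0.996, -0.092, -0.004]
contact_force: [0.3, -0.2, -0.8]
width: 0.0125
```

```bash
python3 -c "
from h import *
state();tplan(((.526,.345,.11),-3))
cv2.imwrite('pics/w8.png',imaging.get_image('wrist')['image'][:,:,::-1])"
```

```text
t 8.65 pos [0.4623 0.1372 0.0796] tool yaw -10.5 z [-0.007  0.    -1.   ] w 0.0125 F [ 0.3 -0.2 -0.8] q [0.14 0.24 1.87 0.   1.05 1.9 ]
tip now [0.4626 0.1372 0.1196]
1 0.0, 0.0041, -0.0360, 0.0015, 0.000, 0.001, -0.022
2 0.0, 0.0049, -0.0359, 0.0015, 0.000, 0.001, -0.022
3 0.0, 0.0057, -0.0358, 0.0016, 0.000, 0.001, -0.022
4 0.0, 0.0065, -0.0356, 0.0016, 0.000, 0.001, -0.022
5 0.0, 0.0072, -0.0355, 0.0016, 0.000, 0.001, -0.022
6 0.0, 0.0080, -0.0353, 0.0016, 0.000, 0.001, -0.022
--
```

View pics/w8.png

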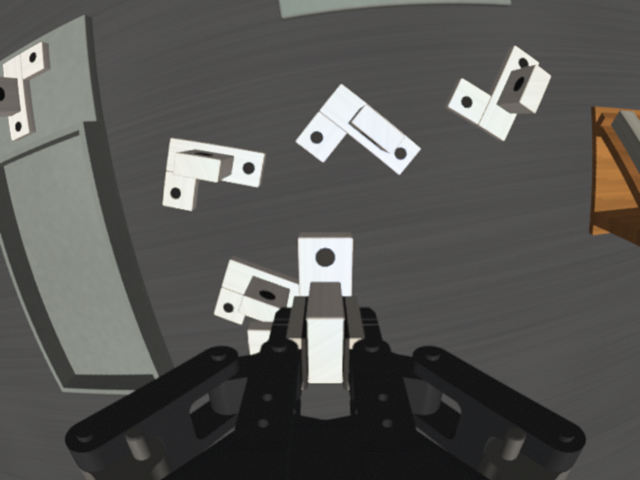

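The bracket is held. Moving to the right tray.

Call:
apply_moves:
  moves: [0,0.004,-0.036,0.001,0,0,-0.022,0,0.005,-0.036,0.001,0,0,-0.022,0,0.006,-0.036,0.001,0,0,-0.022,0,0.006,-0.036,0.001,0,0,-0.022,0,0.007,-0.035,0.001,0,0,-0.022,0,0.007,-0.015,0.001,0,0,-0.022,0,0,0,0.005,0,0,0,0,0,0,0,0,0,0]

```text
clock: 9.37
position: [0.5277, 0.3426, 0.0684]
ee_rot: [-0.004, 1.0, -0.02, -0.0]
contact_force: [-0.6, -0.0, -1.8]
width: 0.0128
```

```bash
python3 -c "
from h import *
state();tplan(((.526,.345,.031),-3))
cv2.imwrite('pics/w9.png',imaging.get_image('wrist')['image'][:,:,::-1])"
```

```text
t 9.37 pos [0.5277 0.3426 0.0684] tool yaw -2.3 z [-0.     0.008 -1.   ] w 0.0128 F [-0.6 -0.  -1.8] q [0.46 0.44 1.57 0.01 1.13 2.07]
tip now [0.5277 0.3423 0.1084]
1 0.0, -0.0009, -0.0008, 0.0387, -0.004, 0.000, 0.006
2 0.0, -0.0009, -0.0010, 0.0387, -0.004, 0.000, 0.006
--
```

View pics/w9.png

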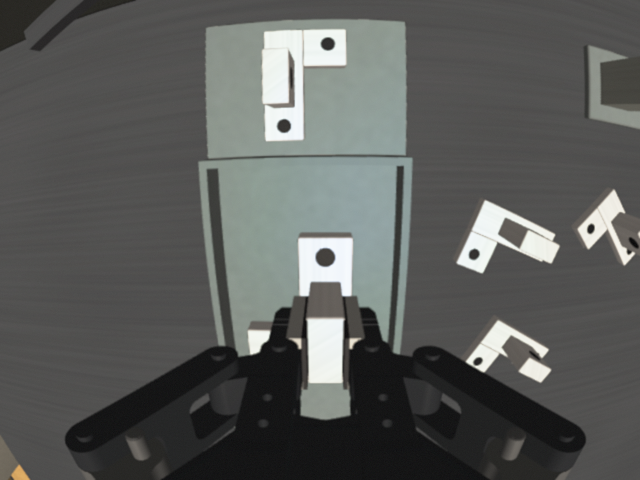

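Call:
apply_moves:
  moves: [0,-0.001,-0.001,0.025,-0.004,0,0.006,0,-0.001,-0.001,0.025,-0.004,0,0.006,0,0,0,0.015,0,0,0,0,0,0,0.005,0,0,0,0,0,0,0,0,0,0,0,0,0,0,0,0,0,0,0,0,0,0,0,0,0,0,0,0,0,0,0]

```text
clock: 10.08
position: [0.5248, 0.3357, 0.0002]
ee_rot: [0.001, 1.0, -0.031, 0.0]
contact_force: [0.4, 0.4, -1.5]
width: 0.0128
```

```bash
python3 -c "
from h import *
state();tplan(((.526,.345,.029),-3))"
```

```text
t 10.08 pos [5.248e-01 3.357e-01 2.000e-04] tool yaw -3.6 z [ 0.    -0.002 -1.   ] w 0.0128 F [ 0.4  0.4 -1.5] q [ 0.46  0.5   1.66 -0.    0.98  2.09]
tip now [0.5248 0.3358 0.0402]
1 0.0, 0.0006, -0.0094, 0.0112, 0.002, -0.000, -0.010
--
```

Call:
apply_moves:
  moves: [0,0,-0.005,0.004,0,0,0,0,0,-0.003,0.004,0,0,0,0,0,0,0.003,0,0,0,0,0,0,0.001,0,0,0,0,0,0,0,0,0,0,0.035,0,0,0,0,0,0,0.035,0,0,0,0,0,0,0.035,0,0,0,0,0,0]

```text
clock: 10.75
position: [0.528, 0.3461, -0.0093]
ee_rot: [-0.001, 1.0, -0.031, 0.003]
contact_force: [-0.5, -0.3, -0.1]
width: 0.0351
```

```bash
python3 -c "
from h import *
state();tplan(((.528,.34,.12),-3),((.547,-.013,.12),-36))"
```

```text
t 10.75 pos [ 0.528   0.3461 -0.0093] tool yaw -3.6 z [ 0.007  0.001 -1.   ] w 0.0351 F [-0.5 -0.3 -0.1] q [ 0.47  0.52  1.66 -0.    0.96  2.11]
tip now [0.5278 0.3461 0.0307]
1 0.0, 0.0003, 0.0020, -0.0298, -0.000, -0.002, -0.003
2 0.0, 0.0002, 0.0020, -0.0298, -0.000, -0.002, -0.003
3 0.0, 0.0002, 0.0020, -0.0298, -0.000, -0.002, -0.003
--
4 0.0, 0.0042, 0.0391, 0.0000, 0.000, 0.000, 0.064
5 0.0, 0.0067, 0.0387, 0.0000, 0.000, 0.000, 0.064
6 0.0, 0.0091, 0.0382, 0.0000, 0.000, 0.000, 0.064
7 0.0, 0.0115, 0.0375, 0.0000, 0.000, 0.000, 0.064
8 0.0, 0.0139, 0.0367, 0.0000, 0.000, 0.000, 0.064
9 0.0, 0.0162, 0.0358, 0.0000, 0.000, 0.000, 0.064
10 0.0, 0.0185, 0.0347, 0.0000, 0.000, 0.000, 0.064
11 0.0, 0.0207, 0.0334, 0.0000, 0.000, 0.000, 0.064
12 0.0, 0.0228, 0.0320, 0.0000, 0.000, 0.000, 0.064
--
```

Call:
apply_moves:
  moves: [0.035,0,0,-0.03,0,0,0,0.035,0,0.002,-0.03,0,0,0,0.035,0,0.002,-0.03,0,0,0,0.035,0.004,0.039,0,0,0,0.064,0.035,0.007,0.039,0,0,0,0.064,0.035,0.009,0.038,0,0,0,0.064,0.035,0.011,0.038,0,0,0,0.064,0.035,0.014,0.037,0,0,0,0.064]

```text
clock: 11.42
position: [0.5377, 0.1478, 0.0864]
ee_rot: [-0.004, 0.982, -0.19, 0.007]
contact_force: [0.7, 0.0, 0.6]
width: 0.0349
```

Call:
apply_moves:
  moves: [0.035,0.016,0.036,0,0,0,0.064,0.035,0.018,0.035,0,0,0,0.064,0.035,0.02,0.033,0,0,0,0.064,0.035,0.018,0.025,0,0,0,0.064,0.035,0.005,0.01,0.02,0,0,0,0.035,0,0,0.02,0,0,0,0.035,0,0,0,0,0,0,0.035,0,0,0,0,0,0]

```text
clock: 12.08
position: [0.5437, -0.0296, 0.0497]
ee_rot: [-0.005, 0.945, -0.326, 0.013]
contact_force: [-0.9, 0.7, -0.1]
width: 0.035
```

```bash
python3 -c "
from h import *
state();tplan(((.547,-.014,.055),-36),((.547,-.014,.020),-36))
brackets(imaging.get_image('top'))
cv2.imwrite('pics/w10.png',imaging.get_image('wrist')['image'][:,:,::-1])"
```

```text
t 12.08 pos [ 0.5437 -0.0296  0.0497] tool yaw -38.1 z [ 0.028  0.    -1.   ] w 0.0350 F [-0.9  0.7 -0.1] q [-0.19  0.33  1.81  0.01  0.97  2.05]
tip now [ 0.5426 -0.0296  0.0897]
1 0.0, -0.0078, -0.0137, 0.0348, -0.017, -0.022, -0.036
--
2 0.0, 0.0000, 0.0000, 0.0350, 0.000, 0.000, 0.000
--
[289. 265.] left yaw 41.6 lug [0.5326 0.0932] lz 0.045 n 77 size [0.072 0.052] org [0.532  0.0927] [136, 0, 141, 97] lugrect [30. 13.] 47
[243. 266.] left yaw 67.5 lug [0.5323 0.2036] lz 0.046 n 78 size [0.072 0.052] org [0.5312 0.2031] [132, 0, 139, 95] lugrect [29. 14.] 65
[249. 325.] left yaw 50.3 lug [0.3889 0.1835] lz 0.045 n 86 size [0.071 0.051] org [0.3881 0.1835] [136, 0, 140, 99] lugrect [30. 14.] 51
```

View pics/w10.png

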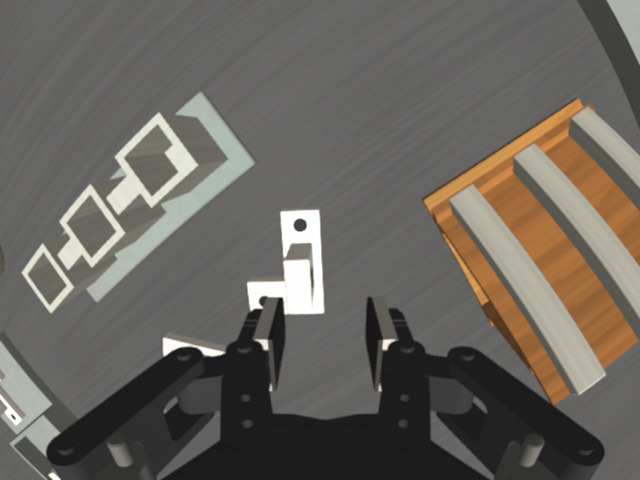

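The knock has happened: D moved from (0.432,0.186) to (0.389,0.184). In the wrist view, C is centred at (302,270). Correcting and descending.

Call:
apply_moves:
  moves: [0.035,-0.004,-0.007,0.008,-0.01,-0.011,-0.018,0.035,-0.004,-0.007,0.008,-0.007,-0.011,-0.018,0.035,0,0,0.008,0,0,0,0.035,0,0,0.006,0,0,0,0.035,0,0,0,0,0,0,0.035,0,0,0,0,0,0,0.035,0,0,0,0,0,0,0.035,0,0,0,0,0,0]

```text
clock: 12.85
position: [0.5489, -0.007, 0.0194]
ee_rot: [-0.0, 0.953, -0.303, 0.001]
contact_force: [-0.9, 0.4, 0.3]
width: 0.0355
```

```bash
python3 -c "
from h import *
state();tplan(((.547,-.014,.020),-36))"
```

```text
t 12.85 pos [ 0.5489 -0.007   0.0194] tool yaw -35.3 z [ 0.002 -0.    -1.   ] w 0.0355 F [-0.9  0.4  0.3] q [-0.14  0.39  1.81  0.    0.94  2.05]
tip now [ 0.5489 -0.007   0.0594]
1 0.0, 0.0012, 0.0034, 0.0197, -0.000, -0.001, 0.006
2 0.0, 0.0013, 0.0034, 0.0197, -0.000, -0.001, 0.006
--
```

Call:
apply_moves:
  moves: [0.035,0.001,0.003,0,0,0,0.006,0.035,0.001,0.003,0.01,0,0,0.006,0.035,0,0,0.012,0,0,0,0.035,0,0,0.012,0,0,0,0.035,0,0,0.003,0,0,0,0.0,0,0,0,0,0,0,0.0,0,0,0,0,0,0,0.0,0,0,0,0,0,0]

```text
clock: 13.52
position: [0.5477, -0.0161, -0.0189]
ee_rot: [-0.0, 0.95, -0.311, 0.003]
contact_force: [0.3, 0.2, -1.2]
width: 0.0128
```

Call:
apply_moves:
  moves: [0,0,0,0,0,0,0,0,0,0,0,0,0,0,0,0,0,-0.01,0,0,0,0,0,0,-0.028,0,0,0,0,0,0,-0.028,0,0,0,0,0,0,-0.02,0,0,0,0,0,0,0,0,0,0,0,0,0,0,0,0,0]

```text
clock: 14.18
position: [0.5468, -0.0162, 0.074]
ee_rot: [-0.0, 0.95, -0.311, 0.003]
contact_force: [0.4, 0.9, -1.9]
width: 0.013
```

```bash
python3 -c "
from h import *
state();tplan(((.425,.349,.11),-3))
cv2.imwrite('pics/w11.png',imaging.get_image('wrist')['image'][:,:,::-1])"
```

```text
t 14.18 pos [ 0.5468 -0.0162  0.074 ] tool yaw -36.3 z [ 0.006 -0.002 -1.   ] w 0.0130 F [ 0.4  0.9 -1.9] q [-0.16  0.32  1.75 -0.    1.06  2.05]
tip now [ 0.5466 -0.0161  0.114 ]
1 0.0, -0.0314, -0.0222, 0.0003, -0.000, -0.001, -0.058
2 0.0, -0.0301, -0.0240, 0.0003, -0.000, -0.001, -0.058
3 0.0, -0.0286, -0.0257, 0.0003, -0.000, -0.001, -0.058
4 0.0, -0.0271, -0.0273, 0.0003, -0.000, -0.001, -0.058
5 0.0, -0.0255, -0.0289, 0.0003, -0.000, -0.001, -0.058
6 0.0, -0.0237, -0.0303, 0.0003, -0.000, -0.001, -0.058
7 0.0, -0.0219, -0.0316, 0.0004, -0.000, -0.001, -0.058
8 0.0, -0.0201, -0.0328, 0.0004, -0.000, -0.001, -0.058
9 0.0, -0.0181, -0.0340, 0.0004, -0.000, -0.001, -0.058
10 0.0, -0.0161, -0.0350, 0.0004, -0.000, -0.001, -0.058
--
```

View pics/w11.png

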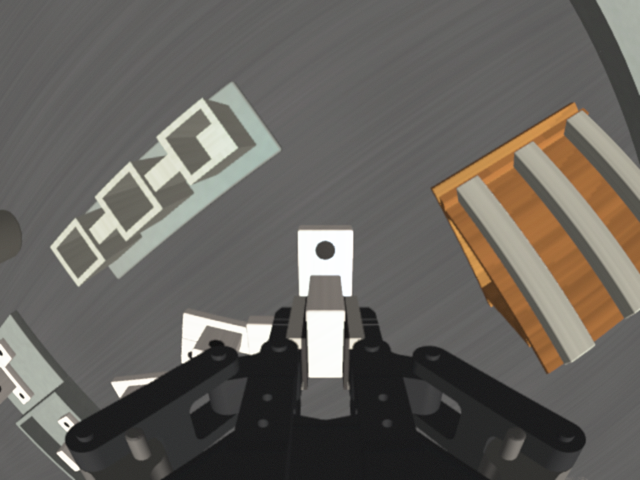

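Call:
apply_moves:
  moves: [0,-0.031,-0.022,0,0,0,-0.058,0,-0.03,-0.024,0,0,0,-0.058,0,-0.029,-0.026,0,0,0,-0.058,0,-0.027,-0.027,0,0,0,-0.058,0,-0.026,-0.029,0,0,0,-0.058,0,-0.024,-0.03,0,0,0,-0.058,0,-0.022,-0.032,0,0,0,-0.058,0,-0.02,-0.033,0,0,0,-0.058]

```text
clock: 14.9
position: [0.4431, 0.2769, 0.0629]
ee_rot: [0.005, 0.997, -0.081, -0.001]
contact_force: [1.5, -0.1, -0.2]
width: 0.0127
```

Call:
apply_moves:
  moves: [0,-0.018,-0.033,0,0,0,-0.058,0,-0.008,-0.016,0,0,0,-0.05,0,0,0,0.005,0,0,0,0,0,0,0.02,0,0,0,0,0,0,0.005,0,0,0,0,0,0,0,0,0,0,0,0,0,0,0,0,0,0,0,0,0,0,0,0]

```text
clock: 15.57
position: [0.4141, 0.3339, 0.023]
ee_rot: [0.008, 1.0, -0.02, -0.008]
contact_force: [0.9, 0.1, -1.3]
width: 0.0134
```

```bash
python3 -c "
from h import *
state();tplan(((.425,.348,.031),-3))
cv2.imwrite('pics/w12.png',imaging.get_image('wrist')['image'][:,:,::-1])"
```

```text
t 15.57 pos [0.4141 0.3339 0.023 ] tool yaw -2.3 z [-0.016 -0.016 -1.   ] w 0.0134 F [ 0.9  0.1 -1.3] q [ 0.55  0.38  1.82 -0.01  0.97  2.17]
tip now [0.4148 0.3346 0.063 ]
1 0.0, 0.0108, -0.0150, 0.0316, 0.017, 0.015, 0.012
--
```

View pics/w12.png

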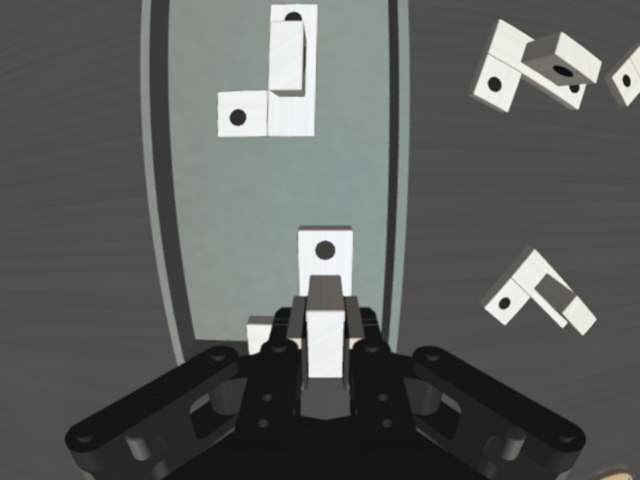

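Call:
apply_moves:
  moves: [0,0.006,-0.008,0.005,0.01,0.008,0.006,0,0.005,-0.007,0.008,0.007,0.007,0.006,0,0,0,0.01,0,0,0,0,0,0,0.006,0,0,0,0,0,0,0,0,0,0,0,0,0,0,0,0,0,0,0,0,0,0,0,0,0,0,0,0,0,0,0]

```text
clock: 16.28
position: [0.4324, 0.3508, -0.0062]
ee_rot: [-0.004, 1.0, -0.029, 0.004]
contact_force: [0.5, 0.4, -0.6]
width: 0.0127
```

```bash
python3 -c "
from h import *
state();tplan(((.425,.348,.027),-3))"
```

```text
t 16.28 pos [ 0.4324  0.3508 -0.0062] tool yaw -3.4 z [ 0.009  0.007 -1.   ] w 0.0127 F [ 0.5  0.4 -0.6] q [0.56 0.42 1.83 0.   0.88 2.18]
tip now [0.432  0.3505 0.0338]
1 0.0, -0.0072, 0.0033, 0.0067, -0.008, -0.009, -0.007
--
```

Call:
apply_moves:
  moves: [0,-0.002,0.001,0.004,-0.004,-0.004,-0.003,0,0,0,0.003,-0.004,-0.004,-0.003,0,0,0,0.001,0,0,0,0,0,0,0,0,0,0,0.035,0,0,0,0,0,0,0.035,0,0,0,0,0,0,0.035,0,0,0,0,0,0,0.035,0,0,-0.02,0,0,0]

```text
clock: 16.95
position: [0.4286, 0.3491, 0.0038]
ee_rot: [0.002, 1.0, -0.026, -0.002]
contact_force: [-0.5, -0.8, -0.4]
width: 0.0346
```

```bash
python3 -c "
from h import *
state();tplan(((.43,.348,.11),-3),((.532,.204,.10),67))"
```

```text
t 16.95 pos [0.4286 0.3491 0.0038] tool yaw -3.0 z [-0.003 -0.003 -1.   ] w 0.0346 F [-0.5 -0.8 -0.4] q [ 0.56  0.42  1.81 -0.    0.92  2.18]
tip now [0.4287 0.3492 0.0438]
1 0.0, 0.0006, 0.0006, -0.0331, 0.002, 0.002, 0.000
2 0.0, 0.0007, 0.0006, -0.0331, 0.002, 0.002, 0.000
--
3 0.0, 0.0099, 0.0126, 0.0009, 0.000, 0.000, -0.111
4 0.0, 0.0085, 0.0136, 0.0009, 0.000, 0.000, -0.111
5 0.0, 0.0069, 0.0145, 0.0009, 0.000, 0.000, -0.111
6 0.0, 0.0053, 0.0151, 0.0009, 0.000, 0.000, -0.111
7 0.0, 0.0036, 0.0156, 0.0009, 0.000, 0.000, -0.111
8 0.0, 0.0018, 0.0159, 0.0009, 0.000, 0.000, -0.111
9 0.0, 0.0000, 0.0160, 0.0009, 0.000, 0.000, -0.111
10 0.0, -0.0017, 0.0159, 0.0009, 0.000, 0.000, -0.111
11 0.0, -0.0035, 0.0157, 0.0009, 0.000, 0.000, -0.111
12 0.0, -0.0052, 0.0152, 0.0009, 0.000, 0.000, -0.111
13 0.0, -0.0069, 0.0145, 0.0009, 0.000, 0.000, -0.111
--
```

Call:
apply_moves:
  moves: [0.035,0,0,-0.033,0,0,0,0.035,0,0,-0.033,0,0,0,0.035,0.01,0.013,0,0,0,-0.11,0.035,0.008,0.014,0,0,0,-0.11,0.035,0.007,0.014,0,0,0,-0.11,0.035,0.005,0.015,0,0,0,-0.11,0.035,0.004,0.016,0,0,0,-0.11,0.035,0.002,0.016,0,0,0,-0.11]

```text
clock: 17.62
position: [0.4885, 0.2726, 0.0796]
ee_rot: [-0.001, 0.949, 0.316, 0.004]
contact_force: [0.5, 0.4, -0.1]
width: 0.0349
```

Call:
apply_moves:
  moves: [0.035,0,0.016,0,0,0,-0.11,0.035,-0.002,0.016,0,0,0,-0.11,0.035,-0.003,0.016,0,0,0,-0.11,0.035,-0.005,0.015,0,0,0,-0.11,0.035,-0.005,0.01,0,0,0,-0.09,0.035,0,0,0.01,0,0,0,0.035,0,0,0,0,0,0,0.035,0,0,0,0,0,0]

```text
clock: 18.28
position: [0.5394, 0.2076, 0.0709]
ee_rot: [0.001, 0.827, 0.562, 0.006]
contact_force: [1.0, -0.0, -0.3]
width: 0.0349
```

```bash
python3 -c "
from h import *
state();tplan(((.532,.204,.056),67))
brackets(imaging.get_image('top'))"
```

```text
t 18.28 pos [0.5394 0.2076 0.0709] tool yaw 68.5 z [ 0.012  0.005 -1.   ] w 0.0349 F [ 1.  -0.  -0.3] q [0.25 0.36 1.69 0.   1.07 0.62]
tip now [0.5389 0.2074 0.1109]
1 0.0, -0.0033, -0.0030, 0.0274, 0.005, -0.004, 0.013
2 0.0, -0.0032, -0.0028, 0.0274, 0.005, -0.004, 0.013
--
[289. 265.] left yaw 41.6 lug [0.5324 0.0931] lz 0.044 n 78 size [0.071 0.052] org [0.5321 0.0928] [135, 0, 140, 97] lugrect [31. 13.] 47
```

Call:
apply_moves:
  moves: [0.035,-0.003,-0.003,0.025,0.005,-0.004,0.013,0.035,-0.003,-0.003,0.02,0.005,-0.004,0.013,0.035,0,0,0.005,0,0,0,0.035,0,0,0,0,0,0,0.035,0,0,0,0,0,0,0.035,0,0,0,0,0,0,0.035,0,0,0,0,0,0,0.035,0,0,0,0,0,0]

```text
clock: 19.0
position: [0.5313, 0.2096, 0.0228]
ee_rot: [-0.001, 0.834, 0.551, 0.003]
contact_force: [0.2, -0.6, 0.8]
width: 0.0353
```

```bash
python3 -c "
from h import *
state();tplan(((.532,.204,.020),67))
cv2.imwrite('pics/w13.png',imaging.get_image('wrist')['image'][:,:,::-1])"
```

```text
t 19.00 pos [0.5313 0.2096 0.0228] tool yaw 66.9 z [ 0.004  0.004 -1.   ] w 0.0353 F [ 0.2 -0.6  0.8] q [0.25 0.41 1.76 0.   0.97 0.65]
tip now [0.5312 0.2095 0.0628]
1 0.0, -0.0026, 0.0014, 0.0214, 0.001, -0.002, -0.001
2 0.0, -0.0025, 0.0014, 0.0214, 0.001, -0.002, -0.001
--
```

View pics/w13.png

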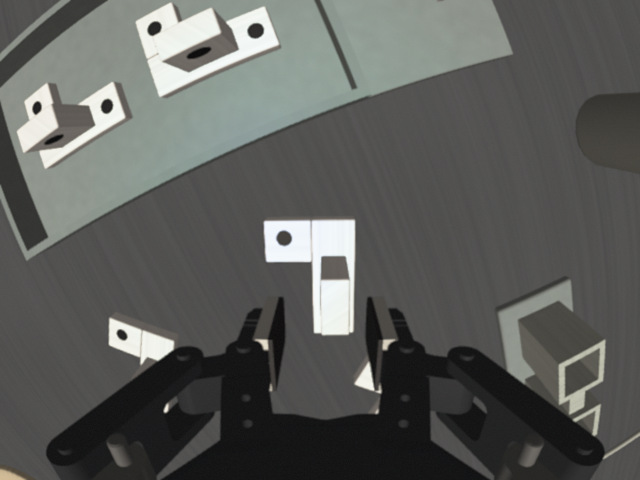

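Both right-hand brackets lie flat in their tray (top left). A sits between the fingers at (335,300).

Call:
apply_moves:
  moves: [0.035,-0.002,0.002,0.012,0,0,0,0.035,-0.002,0.001,0.012,0,0,0,0.035,0,0,0.012,0,0,0,0.035,0,0,0.005,0,0,0,0.0,0,0,0,0,0,0,0.0,0,0,0,0,0,0,0.0,0,0,0,0,0,0,0.0,0,0,0,0,0,0]

```text
clock: 19.72
position: [0.5378, 0.206, -0.014]
ee_rot: [0.001, 0.834, 0.551, 0.008]
contact_force: [-0.5, 0.2, -1.6]
width: 0.0125
```

Call:
apply_moves:
  moves: [0,0,0,0,0,0,0,0,0,0,-0.01,0,0,0,0,0,0,-0.03,0,0,0,0,0,0,-0.035,0,0,0,0,0,0,-0.035,0,0,0,0,0,0,-0.02,0,0,0,0,0,0,0,0,0,0,0,0,0,0,0,0,0]

```text
clock: 20.38
position: [0.5354, 0.2052, 0.1263]
ee_rot: [0.002, 0.834, 0.551, 0.009]
contact_force: [-0.0, 0.4, -1.3]
width: 0.0129
```

```bash
python3 -c "
from h import *
state();tplan(((.50,-.1,.145),80),((.567,-.363,.13),88.5))"
```

```text
t 20.38 pos [0.5354 0.2052 0.1263] tool yaw 66.9 z [ 0.016  0.007 -1.   ] w 0.0129 F [-0.   0.4 -1.3] q [0.24 0.31 1.63 0.   1.19 0.64]
tip now [0.5347 0.2049 0.1662]
1 0.0, -0.0369, 0.0108, 0.0023, 0.002, -0.001, -0.029
2 0.0, -0.0372, 0.0098, 0.0024, 0.002, -0.001, -0.029
3 0.0, -0.0374, 0.0087, 0.0024, 0.002, -0.001, -0.029
4 0.0, -0.0376, 0.0077, 0.0024, 0.002, -0.001, -0.029
5 0.0, -0.0378, 0.0066, 0.0025, 0.002, -0.001, -0.029
6 0.0, -0.0380, 0.0055, 0.0025, 0.002, -0.001, -0.029
7 0.0, -0.0382, 0.0044, 0.0026, 0.002, -0.001, -0.029
8 0.0, -0.0383, 0.0034, 0.0026, 0.002, -0.001, -0.029
--
9 0.0, -0.0353, 0.0160, 0.0021, 0.000, 0.000, -0.021
10 0.0, -0.0357, 0.0152, 0.0021, 0.000, 0.000, -0.021
11 0.0, -0.0360, 0.0144, 0.0021, 0.000, 0.000, -0.021
12 0.0, -0.0363, 0.0137, 0.0021, 0.000, 0.000, -0.021
13 0.0, -0.0366, 0.0129, 0.0021, 0.000, 0.000, -0.021
14 0.0, -0.0368, 0.0121, 0.0021, 0.000, 0.000, -0.021
15 0.0, -0.0371, 0.0113, 0.0021, 0.000, 0.000, -0.021
--
```

Call:
apply_moves:
  moves: [0,-0.037,0.011,0,0,0,-0.029,0,-0.037,0.01,0,0,0,-0.029,0,-0.037,0.009,0,0,0,-0.029,0,-0.038,0.008,0,0,0,-0.029,0,-0.038,0.007,0,0,0,-0.029,0,-0.038,0.005,0,0,0,-0.029,0,-0.038,0.004,0,0,0,-0.029,0,-0.038,0.003,0,0,0,-0.029]

```text
clock: 21.05
position: [0.4967, -0.1015, 0.1138]
ee_rot: [-0.003, 0.756, 0.654, 0.007]
contact_force: [0.6, 0.4, -1.0]
width: 0.0128
```

```bash
python3 -c "
from h import *
state();tplan(((.567,-.363,.13),88.5))"
```

```text
t 21.05 pos [ 0.4967 -0.1015  0.1138] tool yaw 81.7 z [ 0.007  0.015 -1.   ] w 0.0128 F [ 0.6  0.4 -1. ] q [-0.35  0.23  1.77  0.02  1.14 -0.22]
tip now [ 0.4964 -0.1021  0.1538]
1 0.0, -0.0356, 0.0153, 0.0029, 0.001, -0.002, -0.017
2 0.0, -0.0358, 0.0147, 0.0030, 0.001, -0.002, -0.017
3 0.0, -0.0361, 0.0141, 0.0030, 0.001, -0.002, -0.017
4 0.0, -0.0363, 0.0135, 0.0031, 0.001, -0.002, -0.017
5 0.0, -0.0365, 0.0129, 0.0032, 0.001, -0.002, -0.017
6 0.0, -0.0367, 0.0123, 0.0033, 0.001, -0.002, -0.017
7 0.0, -0.0369, 0.0116, 0.0033, 0.001, -0.002, -0.017
--
```

Call:
apply_moves:
  moves: [0,-0.036,0.015,0.001,0,-0.002,-0.017,0,-0.036,0.015,0.001,0,-0.002,-0.017,0,-0.036,0.014,0.001,0,-0.002,-0.017,0,-0.036,0.013,0.001,0,-0.002,-0.017,0,-0.036,0.013,0.003,0,-0.002,-0.017,0,-0.037,0.012,0.003,0,0,-0.017,0,-0.025,0.008,0.003,0,0,-0.017,0,0,0,0,0,0,0]

```text
clock: 21.72
position: [0.553, -0.3674, 0.082]
ee_rot: [-0.009, 0.717, 0.697, -0.0]
contact_force: [0.8, 0.1, -0.2]
width: 0.013
```

```bash
python3 -c "
from h import *
state();tplan(((.567,-.363,.035),88.5))
cv2.imwrite('pics/w14.png',imaging.get_image('wrist')['image'][:,:,::-1])"
```

```text
t 21.72 pos [ 0.553  -0.3674  0.082 ] tool yaw 88.4 z [-0.013  0.013 -1.   ] w 0.0130 F [ 0.8  0.1 -0.2] q [-0.69  0.49  1.45  0.    1.22 -0.67]
tip now [ 0.5536 -0.3679  0.122 ]
1 0.0, 0.0012, 0.0050, 0.0289, -0.005, -0.004, -0.000
2 0.0, 0.0014, 0.0049, 0.0290, -0.005, -0.004, -0.000
3 0.0, 0.0015, 0.0048, 0.0290, -0.005, -0.004, -0.000
--
```

View pics/w14.png

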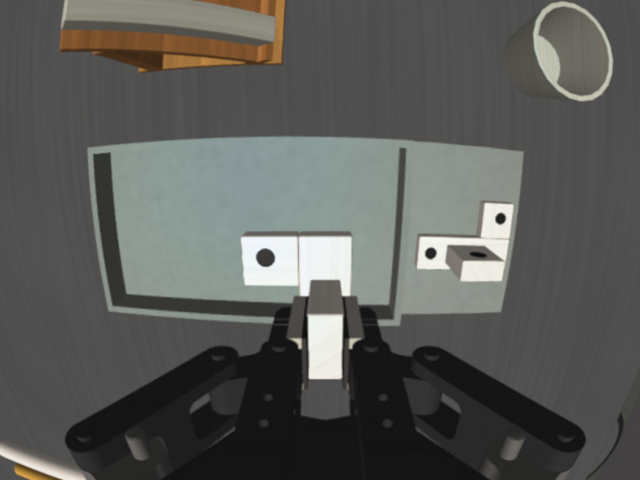

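Call:
apply_moves:
  moves: [0,0.002,0.005,0.015,-0.005,-0.004,0,0,0.002,0.005,0.02,-0.005,-0.004,0,0,0,0.002,0.02,-0.004,-0.004,0,0,0,0,0.01,0,0,0,0,0,0,0,0,0,0,0,0,0,0,0,0,0,0,0,0,0,0,0,0,0,0,0,0,0,0,0]

```text
clock: 22.43
position: [0.5584, -0.3509, 0.0098]
ee_rot: [-0.009, 0.717, 0.697, 0.001]
contact_force: [-0.3, -0.6, -0.5]
width: 0.0129
```

```bash
python3 -c "
from h import *
state();tplan(((.567,-.363,.032),88.5))
cv2.imwrite('pics/w15.png',imaging.get_image('wrist')['image'][:,:,::-1])"
```

```text
t 22.43 pos [ 0.5584 -0.3509  0.0098] tool yaw 88.4 z [-0.012  0.015 -1.   ] w 0.0129 F [-0.3 -0.6 -0.5] q [-0.67  0.55  1.54  0.    1.07 -0.64]
tip now [ 0.5589 -0.3515  0.0498]
1 0.0, -0.0121, 0.0091, 0.0175, -0.012, -0.015, -0.001
--
```

View pics/w15.png

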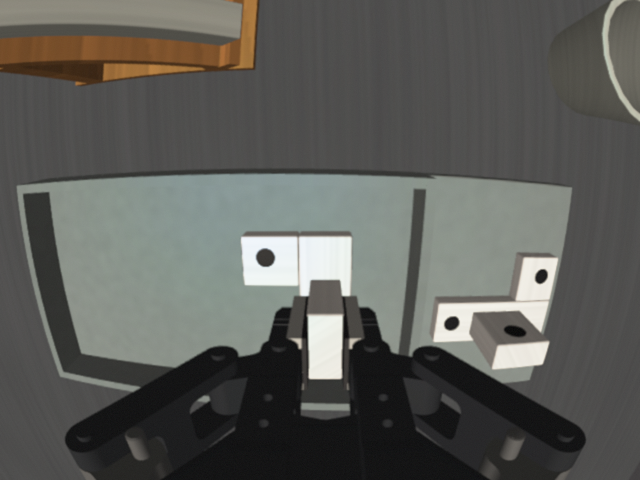

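Call:
apply_moves:
  moves: [0,-0.005,0.004,0.006,-0.012,-0.012,0,0,-0.004,0.003,0.006,-0.006,-0.006,0,0,0,0,0.004,0,0,0,0,0,0,0.002,0,0,0,0,0,0,0,0,0,0,0.035,0,0,0,0,0,0,0.035,0,0,0,0,0,0,0.035,0,0,0,0,0,0]

```text
clock: 23.15
position: [0.5684, -0.363, -0.0036]
ee_rot: [0.008, 0.717, 0.697, 0.001]
contact_force: [-0.3, -0.0, 0.4]
width: 0.0349
```

```bash
python3 -c "
from h import *
state();tplan(((.565,-.353,.16),85),((.49,-.1,.16),60),((.532,.093,.12),44))"
```

```text
t 23.15 pos [ 0.5684 -0.363  -0.0036] tool yaw 88.4 z [ 0.014 -0.01  -1.   ] w 0.0349 F [-0.3 -0.   0.4] q [-0.67  0.56  1.55  0.    1.01 -0.64]
tip now [ 0.5678 -0.3626  0.0364]
1 0.0, 0.0022, -0.0005, -0.0309, 0.004, 0.002, 0.015
2 0.0, 0.0022, -0.0006, -0.0309, 0.004, 0.002, 0.015
3 0.0, 0.0023, -0.0008, -0.0309, 0.004, 0.002, 0.015
4 0.0, 0.0024, -0.0009, -0.0309, 0.004, 0.002, 0.015
--
5 0.0, 0.0351, -0.0138, 0.0000, 0.000, 0.000, 0.062
6 0.0, 0.0341, -0.0160, 0.0000, 0.000, 0.000, 0.062
7 0.0, 0.0331, -0.0181, 0.0000, 0.000, 0.000, 0.062
8 0.0, 0.0319, -0.0201, 0.0000, 0.000, 0.000, 0.062
9 0.0, 0.0306, -0.0221, 0.0000, 0.000, 0.000, 0.062
10 0.0, 0.0291, -0.0239, 0.0000, 0.000, 0.000, 0.062
11 0.0, 0.0276, -0.0257, 0.0000, 0.000, 0.000, 0.062
--
12 0.0, 0.0314, -0.0100, 0.0067, 0.000, 0.000, 0.047
13 0.0, 0.0309, -0.0115, 0.0067, 0.000, 0.000, 0.047
14 0.0, 0.0303, -0.0129, 0.0067, 0.000, 0.000, 0.047
15 0.0, 0.0297, -0.0143, 0.0067, 0.000, 0.000, 0.047
16 0.0, 0.0290, -0.0157, 0.0067, 0.000, 0.000, 0.047
17 0.0, 0.0282, -0.0170, 0.0067, 0.000, 0.000, 0.047
--
```

Call:
apply_moves:
  moves: [0.035,0.002,0,-0.03,0,0,0.015,0.035,0.002,0,-0.03,0,0,0.015,0.035,0.002,0,-0.03,0,0,0.015,0.035,0.002,0,-0.03,0,0,0.015,0.035,0.035,-0.014,0,0,0,0.062,0.035,0.034,-0.016,0,0,0,0.062,0.035,0.033,-0.018,0,0,0,0.062,0.035,0.032,-0.02,0,0,0,0.062]

```text
clock: 23.82
position: [0.5289, -0.2145, 0.1214]
ee_rot: [0.014, 0.822, 0.57, 0.004]
contact_force: [1.1, -0.4, 0.3]
width: 0.0352
```

Call:
apply_moves:
  moves: [0.035,0.031,-0.022,0,0,0,0.062,0.035,0.029,-0.024,0,0,0,0.062,0.035,0.028,-0.026,0,0,0,0.062,0.035,0.031,-0.01,0.005,0,0,0.047,0.035,0.031,-0.012,0.005,0,0,0.047,0.035,0.03,-0.013,0.005,0,0,0.047,0.035,0.03,-0.014,0.005,0,0,0.047,0.035,0.029,-0.016,0.005,0,0,0.047]

```text
clock: 24.48
position: [0.5358, 0.0675, 0.0973]
ee_rot: [0.015, 0.928, 0.373, 0.011]
contact_force: [0.6, -0.6, 0.3]
width: 0.0351
```

```bash
python3 -c "
from h import *
state();tplan(((.532,.0935,.06),43))
brackets(imaging.get_image('top'))"
```

```text
t 24.48 pos [0.5358 0.0675 0.0973] tool yaw 43.8 z [ 0.032 -0.019 -0.999] w 0.0351 F [ 0.6 -0.6  0.3] q [ 0.01  0.28  1.75 -0.02  1.08  0.83]
tip now [0.5345 0.0683 0.1373]
1 0.0, 0.0048, -0.0080, 0.0255, 0.012, -0.003, 0.005
2 0.0, 0.0049, -0.0078, 0.0256, 0.012, -0.003, 0.005
3 0.0, 0.0049, -0.0075, 0.0257, 0.012, -0.003, 0.005
--
```

Call:
apply_moves:
  moves: [0.035,0.002,-0.004,0.025,0.012,-0.003,0.005,0.035,0.002,-0.002,0.02,0.012,-0.003,0.005,0.035,0.002,-0.002,0.015,0.01,0,0,0.035,0,0,0.005,0,0,0,0.035,0,0,0,0,0,0,0.035,0,0,0,0,0,0,0.035,0,0,0,0,0,0,0.035,0,0,0,0,0,0]

```text
clock: 25.2
position: [0.541, 0.088, 0.0335]
ee_rot: [-0.001, 0.928, 0.373, 0.008]
contact_force: [0.7, -0.0, 0.8]
width: 0.0352
```

```bash
python3 -c "
from h import *
state();tplan(((.532,.0935,.020),43))
cv2.imwrite('pics/w16.png',imaging.get_image('wrist')['image'][:,:,::-1])"
```

```text
t 25.20 pos [0.541  0.088  0.0335] tool yaw 43.8 z [ 0.013  0.009 -1.   ] w 0.0352 F [ 0.7 -0.   0.8] q [0.03 0.36 1.81 0.01 0.96 0.83]
tip now [0.5405 0.0877 0.0735]
1 0.0, -0.0018, -0.0052, 0.0267, 0.001, -0.008, 0.007
2 0.0, -0.0016, -0.0051, 0.0267, 0.001, -0.008, 0.007
--
```

View pics/w16.png

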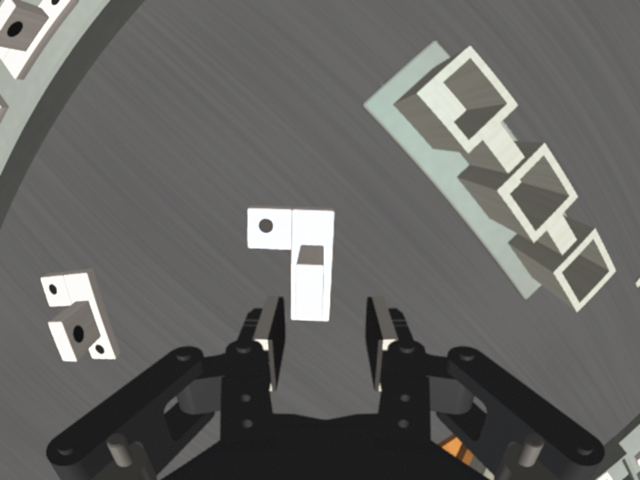

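Call:
apply_moves:
  moves: [0.035,-0.002,-0.005,0.005,0,-0.008,0.007,0.035,-0.002,-0.004,0.012,0,-0.006,0.005,0.035,0,0,0.016,0,0,0,0.035,0,0,0.014,0,0,0,0.035,0,0,0.004,0,0,0,0.0,0,0,0,0,0,0,0.0,0,0,0,0,0,0,0.0,0,0,0,0,0,0]

```text
clock: 25.92
position: [0.5345, 0.092, -0.0144]
ee_rot: [0.003, 0.931, 0.366, 0.005]
contact_force: [-0.1, 0.1, -0.0]
width: 0.0128
```

Call:
apply_moves:
  moves: [0,0,0,0,0,0,0,0,0,0,0,0,0,0,0,0,0,-0.01,0,0,0,0,0,0,-0.03,0,0,0,0,0,0,-0.035,0,0,0,0,0,0,-0.035,0,0,0,0,0,0,-0.02,0,0,0,0,0,0,0,0,0,0]

```text
clock: 26.58
position: [0.5319, 0.0921, 0.1247]
ee_rot: [0.003, 0.931, 0.365, 0.005]
contact_force: [0.6, -0.4, -0.9]
width: 0.0128
```

```bash
python3 -c "
from h import *
state();tplan(((.50,-.1,.15),65),((.499,-.361,.15),88.5))"
```

```text
t 26.58 pos [0.5319 0.0921 0.1247] tool yaw 42.9 z [ 0.011 -0.002 -1.   ] w 0.0128 F [ 0.6 -0.4 -0.9] q [ 0.04  0.26  1.7  -0.    1.17  0.87]
tip now [0.5314 0.0922 0.1647]
1 0.0, -0.0308, 0.0238, 0.0030, 0.002, -0.001, -0.077
2 0.0, -0.0326, 0.0213, 0.0029, 0.002, -0.001, -0.077
3 0.0, -0.0341, 0.0188, 0.0029, 0.002, -0.001, -0.077
4 0.0, -0.0355, 0.0161, 0.0029, 0.002, -0.001, -0.077
5 0.0, -0.0366, 0.0133, 0.0029, 0.002, -0.001, -0.077
--
6 0.0, -0.0339, 0.0156, 0.0000, 0.000, 0.000, -0.059
7 0.0, -0.0347, 0.0136, 0.0000, 0.000, 0.000, -0.059
8 0.0, -0.0354, 0.0116, 0.0000, 0.000, 0.000, -0.059
9 0.0, -0.0361, 0.0095, 0.0000, 0.000, 0.000, -0.059
10 0.0, -0.0366, 0.0073, 0.0000, 0.000, 0.000, -0.059
11 0.0, -0.0369, 0.0052, 0.0000, 0.000, 0.000, -0.059
12 0.0, -0.0372, 0.0030, 0.0000, 0.000, 0.000, -0.059
--
```

Call:
apply_moves:
  moves: [0,-0.031,0.024,0,0,0,-0.077,0,-0.033,0.021,0,0,0,-0.077,0,-0.034,0.019,0,0,0,-0.077,0,-0.036,0.016,0,0,0,-0.077,0,-0.037,0.013,0,0,0,-0.077,0,-0.034,0.016,0,0,0,-0.059,0,-0.035,0.014,0,0,0,-0.059,0,-0.035,0.012,0,0,0,-0.059]

```text
clock: 27.25
position: [0.5012, -0.2147, 0.1246]
ee_rot: [0.004, 0.78, 0.625, 0.008]
contact_force: [0.5, -0.1, -0.9]
width: 0.0129
```

```bash
python3 -c "
from h import *
state();tplan(((.499,-.361,.13),88.5))"
```

```text
t 27.25 pos [ 0.5012 -0.2147  0.1246] tool yaw 77.4 z [ 0.017  0.004 -1.   ] w 0.0129 F [ 0.5 -0.1 -0.9] q [-0.54  0.27  1.69  0.01  1.17 -0.33]
tip now [ 0.5005 -0.2149  0.1646]
1 0.0, -0.0359, 0.0073, 0.0085, 0.004, -0.002, -0.048
2 0.0, -0.0362, 0.0056, 0.0085, 0.004, -0.002, -0.048
3 0.0, -0.0364, 0.0039, 0.0086, 0.004, -0.002, -0.048
4 0.0, -0.0365, 0.0021, 0.0086, 0.004, -0.002, -0.048
--
```

Call:
apply_moves:
  moves: [0,-0.036,0.007,0.008,0.004,-0.002,-0.048,0,-0.036,0.006,0.008,0.004,-0.002,-0.048,0,-0.035,0.004,0.008,0.004,-0.002,-0.048,0,-0.02,0.002,0.015,0,0,-0.03,0,0,0,0.02,0,0,0,0,0,0,0.01,0,0,0,0,0,0,0,0,0,0,0,0,0,0,0,0,0]

```text
clock: 27.92
position: [0.496, -0.3603, 0.0471]
ee_rot: [0.001, 0.723, 0.691, -0.0]
contact_force: [-0.1, -0.6, 0.2]
width: 0.0129
```

```bash
python3 -c "
from h import *
state();tplan(((.499,-.361,.031),88.5))
cv2.imwrite('pics/w17.png',imaging.get_image('wrist')['image'][:,:,::-1])"
```

```text
t 27.92 pos [ 0.496  -0.3603  0.0471] tool yaw 87.4 z [ 0.001 -0.002 -1.   ] w 0.0129 F [-0.1 -0.6  0.2] q [-0.74  0.44  1.63 -0.    1.07 -0.69]
tip now [ 0.496  -0.3602  0.0871]
1 0.0, -0.0002, 0.0015, 0.0280, 0.000, 0.001, -0.010
2 0.0, -0.0003, 0.0015, 0.0280, 0.000, 0.001, -0.010
--
```

View pics/w17.png

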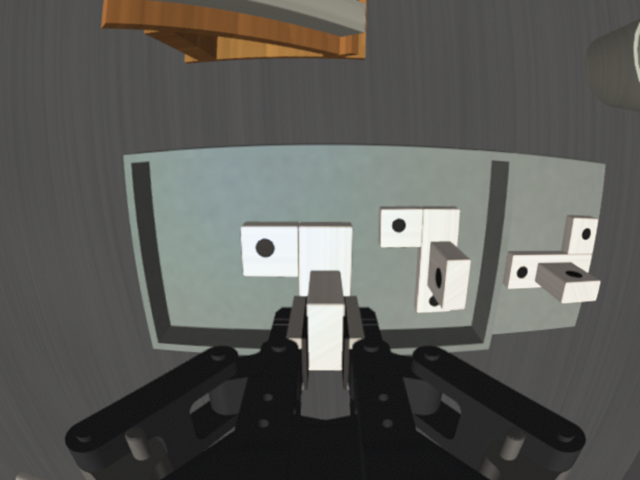

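Call:
apply_moves:
  moves: [0,0,0.001,0.015,0,0,-0.01,0,0,0.001,0.018,0,0,-0.01,0,0,0,0.012,0,0,0,0,0,0,0.006,0,0,0,0,0,0,0.001,0,0,0,0,0,0,0,0,0,0,0,0,0,0,0,0,0,0,0,0,0,0,0,0]

```text
clock: 28.63
position: [0.5028, -0.3597, 0.0011]
ee_rot: [0.007, 0.714, 0.7, 0.0]
contact_force: [0.3, 0.3, -0.9]
width: 0.0127
```

```bash
python3 -c "
from h import *
state();tplan(((.499,-.361,.032),88.5))"
```

```text
t 28.63 pos [ 0.5028 -0.3597  0.0011] tool yaw 88.8 z [ 0.01  -0.009 -1.   ] w 0.0127 F [ 0.3  0.3 -0.9] q [-0.73  0.49  1.68 -0.    0.96 -0.71]
tip now [ 0.5024 -0.3593  0.0411]
1 0.0, -0.0013, -0.0038, 0.0091, 0.010, 0.009, 0.006
--
```

Lower, release and lift, then on to D at its new place.

Call:
apply_moves:
  moves: [0,0,-0.001,0.005,0.006,0.006,0,0,0,-0.001,0.005,0.003,0.003,0,0,0,0,0.001,0,0,0,0,0,0,0,0,0,0,0.035,0,0,0,0,0,0,0.035,0,0,0,0,0,0,0.035,0,0,0,0,0,0,0.035,0,0,-0.02,0,0,0]

```text
clock: 29.3
position: [0.4998, -0.3592, 0.0086]
ee_rot: [-0.001, 0.714, 0.7, 0.0]
contact_force: [-1.1, 1.0, -0.3]
width: 0.0353
```

```bash
python3 -c "
from h import *
state();tplan(((.49,-.361,.17),85),((.47,-.1,.17),65),((.40,.15,.13),51))
d=imaging.get_image('top')
brackets(d)"
```

```text
t 29.30 pos [ 0.4998 -0.3592  0.0086] tool yaw 88.8 z [-0.002  0.002 -1.   ] w 0.0353 F [-1.1  1.  -0.3] q [-0.74  0.49  1.67  0.    0.99 -0.72]
tip now [ 0.4999 -0.3593  0.0486]
1 0.0, -0.0004, -0.0025, -0.0303, -0.000, -0.001, 0.017
2 0.0, -0.0005, -0.0025, -0.0303, -0.000, -0.001, 0.017
3 0.0, -0.0005, -0.0025, -0.0303, -0.000, -0.001, 0.017
4 0.0, -0.0006, -0.0024, -0.0304, -0.000, -0.001, 0.017
--
5 0.0, 0.0369, -0.0061, 0.0000, 0.000, 0.000, 0.050
6 0.0, 0.0365, -0.0079, 0.0000, 0.000, 0.000, 0.050
7 0.0, 0.0361, -0.0097, 0.0000, 0.000, 0.000, 0.050
8 0.0, 0.0356, -0.0115, 0.0000, 0.000, 0.000, 0.050
9 0.0, 0.0350, -0.0133, 0.0000, 0.000, 0.000, 0.050
10 0.0, 0.0342, -0.0150, 0.0000, 0.000, 0.000, 0.050
11 0.0, 0.0335, -0.0167, 0.0000, 0.000, 0.000, 0.050
--
12 0.0, 0.0281, -0.0242, 0.0057, 0.000, 0.000, 0.035
13 0.0, 0.0273, -0.0251, 0.0057, 0.000, 0.000, 0.035
14 0.0, 0.0264, -0.0261, 0.0057, 0.000, 0.000, 0.035
15 0.0, 0.0255, -0.0270, 0.0057, 0.000, 0.000, 0.035
16 0.0, 0.0245, -0.0278, 0.0057, 0.000, 0.000, 0.035
17 0.0, 0.0235, -0.0287, 0.0057, 0.000, 0.000, 0.035
18 0.0, 0.0225, -0.0295, 0.0057, 0.000, 0.000, 0.035
--
[249. 325.] left yaw 50.3 lug [0.3889 0.1834] lz 0.046 n 86 size [0.071 0.051] org [0.3881 0.1835] [136, 0, 138, 98] lugrect [30. 14.] 52
```

Call:
apply_moves:
  moves: [0.035,0,-0.003,-0.03,0,0,0.017,0.035,0,-0.003,-0.03,0,0,0.017,0.035,0,-0.003,-0.03,0,0,0.017,0.035,0,-0.002,-0.03,0,0,0.017,0.035,0.037,-0.006,0,0,0,0.05,0.035,0.037,-0.008,0,0,0,0.05,0.035,0.036,-0.01,0,0,0,0.05,0.035,0.036,-0.012,0,0,0,0.05]

```text
clock: 30.02
position: [0.4859, -0.2188, 0.1418]
ee_rot: [0.014, 0.808, 0.589, 0.003]
contact_force: [1.4, 0.6, -0.5]
width: 0.0349
```

Call:
apply_moves:
  moves: [0.035,0.035,-0.013,0,0,0,0.05,0.035,0.034,-0.015,0,0,0,0.05,0.035,0.033,-0.017,0,0,0,0.05,0.035,0.028,-0.024,0.005,0,0,0.035,0.035,0.027,-0.025,0.005,0,0,0.035,0.035,0.026,-0.026,0.005,0,0,0.035,0.035,0.026,-0.027,0.005,0,0,0.035,0.035,0.025,-0.028,0.005,0,0,0.035]

```text
clock: 30.68
position: [0.4405, 0.0844, 0.1127]
ee_rot: [0.02, 0.897, 0.441, 0.014]
contact_force: [1.1, 0.6, 0.2]
width: 0.0347
```

```bash
python3 -c "
from h import *
state();tplan(((.389,.184,.06),50.5))"
```

```text
t 30.68 pos [0.4405 0.0844 0.1127] tool yaw 52.3 z [ 0.042 -0.023 -0.999] w 0.0347 F [1.1 0.6 0.2] q [ 0.06  0.13  1.91 -0.03  1.06  0.73]
tip now [0.4388 0.0853 0.1527]
1 0.0, 0.0117, -0.0265, 0.0220, 0.012, -0.002, 0.008
2 0.0, 0.0115, -0.0263, 0.0223, 0.012, -0.002, 0.008
3 0.0, 0.0113, -0.0261, 0.0226, 0.012, -0.002, 0.008
4 0.0, 0.0112, -0.0260, 0.0229, 0.012, -0.002, 0.008
--
```

Call:
apply_moves:
  moves: [0.035,0.011,-0.026,0.015,0.012,0,0.008,0.035,0.011,-0.026,0.015,0.012,0,0.008,0.035,0.01,-0.025,0.02,0.012,0,0.008,0.035,0.005,-0.015,0.02,0.008,0,0.008,0.035,0,0,0.01,0,0,0,0.035,0,0,0,0,0,0,0.035,0,0,0,0,0,0,0.035,0,0,0,0,0,0]

```text
clock: 31.35
position: [0.3916, 0.1823, 0.0296]
ee_rot: [-0.001, 0.903, 0.43, 0.011]
contact_force: [0.5, 0.5, 0.8]
width: 0.0351
```

```bash
python3 -c "
from h import *
state();tplan(((.389,.184,.02),50.5))
cv2.imwrite('pics/w18.png',imaging.get_image('wrist')['image'][:,:,::-1])"
```

```text
t 31.35 pos [0.3916 0.1823 0.0296] tool yaw 50.9 z [ 0.019  0.011 -1.   ] w 0.0351 F [0.5 0.5 0.8] q [0.27 0.22 2.06 0.01 0.85 0.95]
tip now [0.3908 0.1818 0.0696]
1 0.0, -0.0006, -0.0017, 0.0248, 0.004, -0.010, 0.004
2 0.0, -0.0004, -0.0016, 0.0248, 0.004, -0.010, 0.004
--
```

View pics/w18.png

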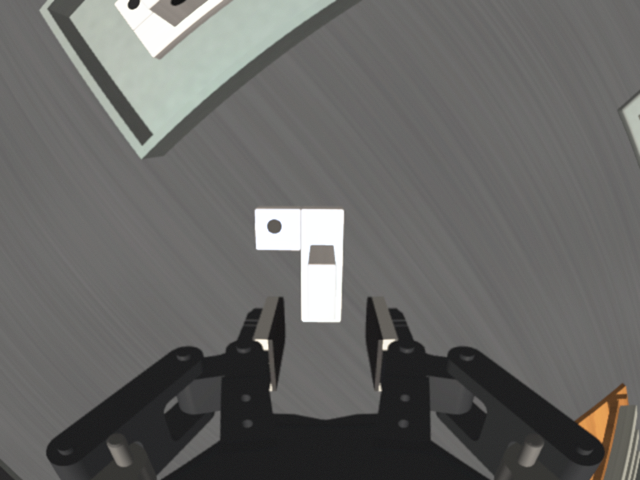

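Call:
apply_moves:
  moves: [0.035,0,-0.002,0.012,0.004,-0.01,0.004,0.035,0,-0.001,0.014,0.004,-0.01,0.004,0.035,0,0,0.014,0,0,0,0.035,0,0,0.007,0,0,0,0.035,0,0,0,0,0,0,0.0,0,0,0,0,0,0,0.0,0,0,0,0,0,0,0.0,0,0,0,0,0,0]

```text
clock: 32.07
position: [0.3971, 0.1837, -0.0164]
ee_rot: [0.001, 0.906, 0.423, 0.005]
contact_force: [-0.7, 0.7, -1.6]
width: 0.0126
```

Call:
apply_moves:
  moves: [0,0,0,0,0,0,0,0,0,0,0,0,0,0,0,0,0,-0.01,0,0,0,0,0,0,-0.03,0,0,0,0,0,0,-0.035,0,0,0,0,0,0,-0.035,0,0,0,0,0,0,-0.02,0,0,0,0,0,0,0,0,0,0]

```text
clock: 32.73
position: [0.3945, 0.1828, 0.12]
ee_rot: [0.001, 0.906, 0.423, 0.005]
contact_force: [0.5, 0.8, -0.8]
width: 0.0127
```

```bash
python3 -c "
from h import *
state();tplan(((.45,-.1,.175),68),((.431,-.361,.16),88.5))"
```

```text
t 32.73 pos [0.3945 0.1828 0.12  ] tool yaw 50.0 z [ 0.009  0.002 -1.   ] w 0.0127 F [ 0.5  0.8 -0.8] q [ 0.27  0.12  1.91 -0.    1.11  0.97]
tip now [0.3942 0.1827 0.16  ]
1 0.0, -0.0226, 0.0280, -0.0019, 0.001, -0.001, -0.039
2 0.0, -0.0237, 0.0271, -0.0019, 0.001, -0.001, -0.039
3 0.0, -0.0247, 0.0262, -0.0019, 0.001, -0.001, -0.039
4 0.0, -0.0257, 0.0252, -0.0019, 0.001, -0.001, -0.039
5 0.0, -0.0267, 0.0242, -0.0019, 0.001, -0.001, -0.039
6 0.0, -0.0276, 0.0231, -0.0019, 0.001, -0.001, -0.039
7 0.0, -0.0285, 0.0220, -0.0019, 0.001, -0.001, -0.039
8 0.0, -0.0294, 0.0208, -0.0019, 0.001, -0.001, -0.039
--
9 0.0, -0.0356, 0.0115, 0.0021, 0.000, 0.000, -0.051
10 0.0, -0.0361, 0.0096, 0.0021, 0.000, 0.000, -0.051
11 0.0, -0.0366, 0.0078, 0.0021, 0.000, 0.000, -0.051
12 0.0, -0.0369, 0.0059, 0.0021, 0.000, 0.000, -0.051
13 0.0, -0.0372, 0.0040, 0.0021, 0.000, 0.000, -0.051
14 0.0, -0.0373, 0.0021, 0.0021, 0.000, 0.000, -0.051
15 0.0, -0.0374, 0.0002, 0.0021, 0.000, 0.000, -0.051
--
```

Call:
apply_moves:
  moves: [0,-0.023,0.028,-0.006,0,0,-0.039,0,-0.024,0.027,-0.006,0,0,-0.039,0,-0.025,0.026,-0.006,0,0,-0.039,0,-0.026,0.025,-0.006,0,0,-0.039,0,-0.027,0.024,-0.006,0,0,-0.039,0,-0.028,0.023,-0.004,0,0,-0.039,0,-0.029,0.022,-0.004,0,0,-0.039,0,-0.029,0.021,-0.004,0,0,-0.039]

```text
clock: 33.4
position: [0.4488, -0.1033, 0.1605]
ee_rot: [-0.0, 0.821, 0.571, 0.007]
contact_force: [1.1, 1.0, -0.6]
width: 0.0128
```

```bash
python3 -c "
from h import *
state();tplan(((.45,-.26,.185),80),((.431,-.361,.14),88.5))"
```

```text
t 33.40 pos [ 0.4488 -0.1033  0.1605] tool yaw 69.7 z [ 0.011  0.008 -1.   ] w 0.0128 F [ 1.1  1.  -0.6] q [-0.39  0.12  1.79  0.01  1.22 -0.04]
tip now [ 0.4484 -0.1036  0.2005]
1 0.0, -0.0367, 0.0139, 0.0036, 0.002, -0.003, -0.045
2 0.0, -0.0372, 0.0122, 0.0036, 0.002, -0.003, -0.045
3 0.0, -0.0378, 0.0105, 0.0037, 0.002, -0.003, -0.045
4 0.0, -0.0382, 0.0088, 0.0038, 0.002, -0.003, -0.045
--
5 0.0, -0.0343, -0.0004, 0.0150, 0.000, 0.000, -0.049
6 0.0, -0.0342, -0.0021, 0.0150, 0.000, 0.000, -0.049
7 0.0, -0.0340, -0.0038, 0.0150, 0.000, 0.000, -0.049
--
```

Call:
apply_moves:
  moves: [0,-0.037,0.014,0.001,0.002,-0.003,-0.045,0,-0.037,0.012,0.001,0.002,-0.003,-0.045,0,-0.038,0.011,0.001,0.002,-0.003,-0.045,0,-0.038,0.009,0.004,0.002,-0.003,-0.045,0,-0.034,0,0.015,0,0,-0.049,0,-0.034,-0.002,0.02,0,0,-0.049,0,-0.025,-0.003,0.03,0,0,-0.04,0,0,0,0.02,0,0,0]

```text
clock: 34.07
position: [0.4362, -0.3753, 0.0644]
ee_rot: [0.008, 0.716, 0.698, -0.001]
contact_force: [0.7, 0.8, -0.6]
width: 0.0125
```

```bash
python3 -c "
from h import *
state();tplan(((.431,-.361,.06),88.5))
cv2.imwrite('pics/w19.png',imaging.get_image('wrist')['image'][:,:,::-1])"
```

```text
t 34.07 pos [ 0.4362 -0.3753  0.0644] tool yaw 88.6 z [ 0.01  -0.013 -1.   ] w 0.0125 F [ 0.7  0.8 -0.6] q [-0.83  0.37  1.71 -0.    1.05 -0.8 ]
tip now [ 0.4358 -0.3748  0.1044]
1 0.0, 0.0074, -0.0030, 0.0221, 0.005, 0.007, 0.001
2 0.0, 0.0072, -0.0029, 0.0222, 0.005, 0.007, 0.001
--
```

View pics/w19.png

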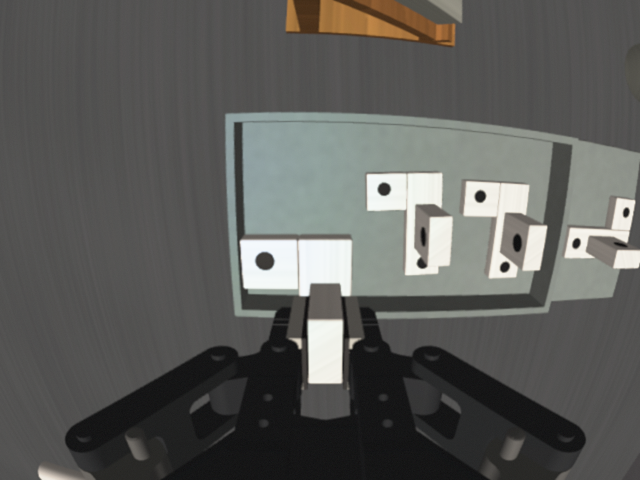

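Call:
apply_moves:
  moves: [0,0.007,-0.002,0.015,0.005,0.007,0,0,0.006,-0.001,0.018,0.005,0.007,0,0,0,0,0.012,0,0,0,0,0,0,0.008,0,0,0,0,0,0,0,0,0,0,0,0,0,0,0,0,0,0,0,0,0,0,0,0,0,0,0,0,0,0,0]

```text
clock: 34.78
position: [0.4291, -0.3528, 0.0031]
ee_rot: [-0.01, 0.717, 0.697, 0.002]
contact_force: [-0.3, -0.2, -0.1]
width: 0.0126
```

```bash
python3 -c "
from h import *
state();tplan(((.431,-.361,.029),88.5))"
```

```text
t 34.78 pos [ 0.4291 -0.3528  0.0031] tool yaw 88.4 z [-0.011  0.017 -1.   ] w 0.0126 F [-0.3 -0.2 -0.1] q [-0.82  0.43  1.79  0.    0.94 -0.79]
tip now [ 0.4295 -0.3535  0.0431]
1 0.0, -0.0084, 0.0023, 0.0140, -0.011, -0.017, -0.002
--
```

Call:
apply_moves:
  moves: [0,-0.003,0.002,0.006,-0.008,-0.012,0,0,0,0,0.005,-0.003,-0.005,0,0,0,0,0.003,0,0,0,0,0,0,0.001,0,0,0,0,0,0,0,0,0,0,0.035,0,0,0,0,0,0,0.035,0,0,0,0,0,0,0.035,0,0,0,0,0,0]

```text
clock: 35.45
position: [0.434, -0.3583, -0.0078]
ee_rot: [0.005, 0.717, 0.697, -0.0]
contact_force: [0.0, 0.1, 0.7]
width: 0.0352
```

```bash
python3 -c "
from h import *
state();tplan(((.43,-.355,.18),88.5))"
```

```text
t 35.45 pos [ 0.434  -0.3583 -0.0078] tool yaw 88.4 z [ 0.007 -0.007 -1.   ] w 0.0352 F [0.  0.1 0.7] q [-0.81  0.43  1.82 -0.    0.88 -0.79]
tip now [ 0.4338 -0.358   0.0322]
1 0.0, 0.0005, -0.0008, -0.0370, 0.002, 0.002, -0.000
2 0.0, 0.0006, -0.0008, -0.0370, 0.002, 0.002, -0.000
3 0.0, 0.0007, -0.0009, -0.0369, 0.002, 0.002, -0.000
4 0.0, 0.0007, -0.0010, -0.0369, 0.002, 0.002, -0.000
--
```

Brackets are done. Lift, then move to a viewpoint near the rest to measure the bars closely.

Call:
apply_moves:
  moves: [0.035,0,0,-0.037,0,0,0,0.035,0,0,-0.037,0,0,0,0.035,0,0,-0.037,0,0,0,0.035,0,0,-0.037,0,0,0,0.035,0,0,-0.037,0,0,0,0.035,0,0,-0.02,0,0,0,0.035,0,0,0,0,0,0,0.035,0,0,0,0,0,0]

```text
clock: 36.12
position: [0.4321, -0.3566, 0.207]
ee_rot: [0.004, 0.717, 0.697, -0.0]
contact_force: [0.5, 1.4, 0.7]
width: 0.035
```

```bash
python3 -c "
from h import *
state();tplan(((.36,-.17,.24),-4))
d=imaging.get_image('top'); np.savez('pics/top1.npz',**d)
cv2.imwrite('pics/t20.png',d['image'][190:440,140:540,::-1].repeat(2,0).repeat(2,1))
brackets(d)"
```

```text
t 36.12 pos [ 0.4321 -0.3566  0.207 ] tool yaw 88.4 z [ 0.005 -0.006 -1.   ] w 0.0350 F [0.5 1.4 0.7] q [-0.81  0.24  1.52 -0.    1.38 -0.79]
tip now [ 0.4319 -0.3564  0.247 ]
1 0.0, 0.0132, -0.0055, 0.0004, 0.001, 0.000, 0.115
2 0.0, 0.0125, -0.0070, 0.0004, 0.001, 0.000, 0.115
3 0.0, 0.0116, -0.0084, 0.0004, 0.001, 0.000, 0.115
4 0.0, 0.0105, -0.0097, 0.0004, 0.001, 0.000, 0.115
5 0.0, 0.0093, -0.0108, 0.0004, 0.001, 0.000, 0.115
6 0.0, 0.0080, -0.0118, 0.0004, 0.001, 0.000, 0.115
7 0.0, 0.0066, -0.0127, 0.0004, 0.001, 0.000, 0.115
8 0.0, 0.0051, -0.0133, 0.0004, 0.001, 0.000, 0.115
9 0.0, 0.0036, -0.0138, 0.0004, 0.001, 0.000, 0.115
10 0.0, 0.0020, -0.0142, 0.0005, 0.001, 0.000, 0.115
11 0.0, 0.0003, -0.0143, 0.0005, 0.001, 0.000, 0.115
12 0.0, -0.0013, -0.0142, 0.0005, 0.001, 0.000, 0.115
13 0.0, -0.0030, -0.0140, 0.0005, 0.001, 0.000, 0.115
14 0.0, -0.0045, -0.0135, 0.0005, 0.001, 0.000, 0.115
--
```

View pics/t20.png

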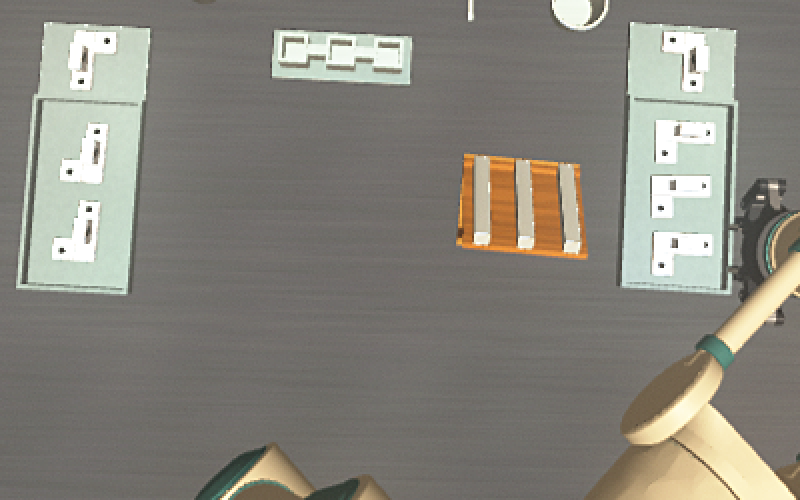

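The top view confirms two brackets in the right-hand tray and three in the left-hand one, all flat and separate. Now the bars.

Call:
apply_moves:
  moves: [0.035,0.013,-0.006,0,0,0,0.115,0.035,0.012,-0.007,0,0,0,0.115,0.035,0.012,-0.008,0,0,0,0.115,0.035,0.01,-0.01,0,0,0,0.115,0.035,0.009,-0.011,0,0,0,0.115,0.035,0.008,-0.012,0,0,0,0.115,0.035,0.007,-0.013,0,0,0,0.115,0.035,0.005,-0.013,0,0,0,0.115]

```text
clock: 36.83
position: [0.3839, -0.2424, 0.1902]
ee_rot: [-0.009, 0.959, 0.284, -0.006]
contact_force: [0.1, 0.1, 0.5]
width: 0.0352
```

Call:
apply_moves:
  moves: [0.035,0.004,-0.014,0,0,0,0.115,0.035,0.002,-0.014,0,0,0,0.115,0.035,0,-0.014,0,0,0,0.115,0.035,-0.001,-0.014,0,0,0,0.115,0.035,-0.003,-0.014,0,0,0,0.115,0.035,-0.004,-0.01,0,0,0,0.1,0.035,0,0,0,0,0,0,0.035,0,0,0,0,0,0]

```text
clock: 37.5
position: [0.3463, -0.1514, 0.1768]
ee_rot: [-0.016, 0.997, -0.066, -0.023]
contact_force: [0.1, 0.3, -0.8]
width: 0.0351
```

```bash
cat >> h.py <<'E'
def bars_wrist(d,show=True):
    """top faces of bars on the 45 deg plane, from wrist range; also returns plane fit"""
    P=wcloud(d); g=d["image"].astype(int)
    grey=(g.max(2)-g.min(2)<40)&(g.min(2)>90)
    k=P[...,0]+P[...,2]
    m=grey&(d["range_z"]>0)&(P[...,2]>.012)&(P[...,2]<.13)&(P[...,0]>.38)&(P[...,0]<.56)&(P[...,1]>-.27)&(P[...,1]<-.07)
    n,l,s,c=cv2.connectedComponentsWithStats(m.astype(np.uint8)); out=[]
    for i in range(1,n):
        if s[i,4]<300: continue
        q=P[l==i]; 
        A=np.c_[q[:,0],q[:,1],np.ones(len(q))]; kk=q[:,0]+q[:,2]; t=q[abs(kk-np.median(kk))<.005]
        a=np.polyfit(t[:,0],t[:,1],1); zf=np.polyfit(t[:,0],t[:,2],1); w=(t[:,1]-np.polyval(a,t[:,0]))
        e=(t[:,0]-t[:,2])/np.sqrt(2); lo,hi=np.percentile(e,[.3,99.7])
        print(c[i].round(),len(t),"mean",t.mean(0).round(4),"dy/dx %.3f dz/dx %.3f"%(a[0],zf[0]),"x+z %.4f"%np.median(kk),"len %.3f"%(hi-lo),"mid e %.4f"%((lo+hi)/2),"w",np.percentile(w,[1,99]).round(4)," y@x=.48 %.4f"%np.polyval(a,.48))
        out.append(t)
    return out
E
python3 -c "
from h import *
state()
d=imaging.get_image('wrist'); np.savez('pics/wr21.npz',**d)
cv2.imwrite('pics/w21.png',d['image'][:,:,::-1]); bars_wrist(d)"
```

```text
t 37.50 pos [ 0.3463 -0.1514  0.1768] tool yaw -7.6 z [-0.043  0.034 -0.998] w 0.0351 F [ 0.1  0.3 -0.8] q [-0.6   0.02  1.86  0.    1.32  1.1 ]
[396.  67.] 2475 mean [ 0.4681 -0.2169  0.0808] dy/dx -0.065 dz/dx -0.995 x+z 0.5489 len 0.129 mid e 0.2866 w [-0.009   0.0085]  y@x=.48 -0.2177
[324.  70.] 2437 mean [ 0.4712 -0.166   0.0814] dy/dx -0.067 dz/dx -0.994 x+z 0.5525 len 0.129 mid e 0.2890 w [-0.0085  0.0088]  y@x=.48 -0.1665
[258.  75.] 2454 mean [ 0.4751 -0.1177  0.0807] dy/dx -0.068 dz/dx -0.996 x+z 0.5557 len 0.129 mid e 0.2914 w [-0.0084  0.0091]  y@x=.48 -0.1181
```

View pics/w21.png

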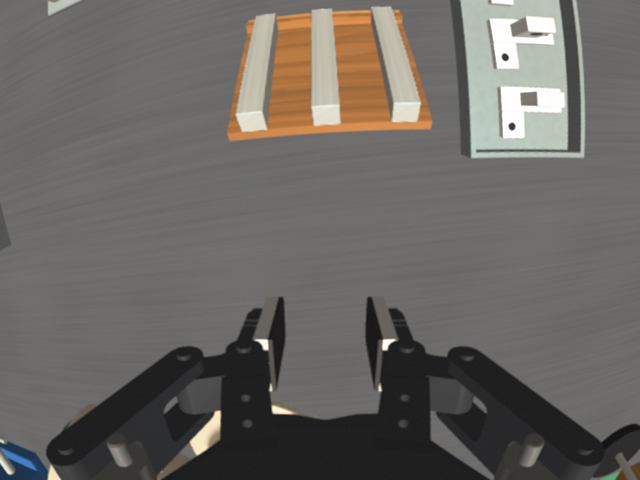

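The wrist range shows all three bars cleanly (length 129 mm, width 18 mm, slope 45°, yaw -3.9°). I tilt the tool along the bar axis and grip near the top end, so the bar hangs vertical once the tool points down.

```bash
cat >> h.py <<'E'
PSI=np.arctan(-.067)
def tilt(a=45.,psi=PSI):
    """tool z forward-down: a deg from the vertical, in azimuth psi"""
    a=np.radians(a); z=np.array([np.sin(a)*np.cos(psi),np.sin(a)*np.sin(psi),-np.cos(a)]); y=np.array([np.sin(psi),-np.cos(psi),0]); return np.stack([np.cross(y,z),y,z],1)
def bartarget(xpz,xmz,y,back,n=.006,dy=.002):
    x=(xpz+xmz)/2; z=(xpz-xmz)/2; M=tilt(); N=M[:,0]; u=M[:,2]
    return np.array([x,y,z])-.009*N+N*n-u*back-M[:,1]*dy
E
python3 -c "
from h import *
b=(.5557,.4121,-.1184)
print(bartarget(*b,.033),bartarget(*b,.105)); tplan((bartarget(*b,.110),tilt()))"
```

```text
[ 0.4586348  -0.11470275  0.0930132 ] [ 0.407837   -0.1112993   0.14392489]
tip now [ 0.3479 -0.1527  0.2166]
1 0.0, 0.0104, -0.0060, 0.0069, -0.000, 0.104, -0.009
2 0.0, 0.0097, -0.0059, 0.0079, -0.000, 0.104, -0.009
3 0.0, 0.0089, -0.0058, 0.0089, -0.000, 0.104, -0.009
4 0.0, 0.0080, -0.0057, 0.0098, -0.000, 0.104, -0.009
5 0.0, 0.0070, -0.0057, 0.0105, -0.000, 0.104, -0.009
6 0.0, 0.0059, -0.0056, 0.0112, -0.000, 0.104, -0.009
7 0.0, 0.0047, -0.0056, 0.0117, -0.000, 0.104, -0.009
8 0.0, 0.0035, -0.0055, 0.0122, -0.000, 0.104, -0.009
--
```

Call:
apply_moves:
  moves: [0.032,0.01,-0.006,0.007,0,0.104,-0.009,0.032,0.01,-0.006,0.008,0,0.104,-0.009,0.032,0.009,-0.006,0.009,0,0.104,-0.009,0.032,0.008,-0.006,0.01,0,0.104,-0.009,0.032,0.007,-0.006,0.01,0,0.104,-0.009,0.032,0.006,-0.006,0.011,0,0.104,-0.009,0.032,0.005,-0.006,0.01,0,0.104,-0.009,0.032,0,0,0,0,0.06,0]

```text
clock: 38.22
position: [0.4223, -0.1221, 0.131]
ee_rot: [0.005, 0.943, -0.028, 0.331]
contact_force: [-0.2, 0.2, -0.8]
width: 0.0316
```

```bash
python3 -c "
from h import *
b=(.5557,.4121,-.1184)
state();tplan((bartarget(*b,.080),tilt()))
d=imaging.get_image('wrist'); np.savez('pics/wr22.npz',**d)
cv2.imwrite('pics/w22.png',d['image'][:,:,::-1]); bars_wrist(d)
s=manip.get_state(); p=s['position']; R=quat().as_matrix();P=wcloud(d);T=(P-p)@R
for side in(-1,1):
  for z0,z1 in((-.05,-.041),(-.06,-.05),(-.08,-.06),(-.1,-.08),(-.12,-.1)):
    m=(d['range_z']>0)&(T[...,1]*side>.0)&(np.abs(T[...,1])<.09)&(np.abs(T[...,0])<.03)&(T[...,2]>z0)&(T[...,2]<z1)&(P[...,2]>.13)
    if m.sum()>5: print(side,z0,m.sum(),np.percentile(T[m],1,0).round(4),np.percentile(T[m],99,0).round(4))
"
```

```text
t 38.22 pos [ 0.4223 -0.1221  0.131 ] tool yaw -3.6 z [ 0.623 -0.028 -0.781] w 0.0316 F [-0.2  0.2 -0.8] q [-0.92 -0.16  2.41  0.93  0.64  0.  ]
tip now [ 0.3973 -0.121   0.1623]
1 0.0, 0.0017, -0.0046, 0.0226, -0.007, 0.056, 0.001
2 0.0, 0.0005, -0.0047, 0.0226, -0.007, 0.056, 0.001
--
[311. 243.] 1710 mean [ 0.4708 -0.1168  0.085 ] dy/dx -0.069 dz/dx -0.989 x+z 0.5557 len 0.128 mid e 0.2908 w [-0.0086  0.0087]  y@x=.48 -0.1174
[384. 244.] 1717 mean [ 0.4681 -0.165   0.0844] dy/dx -0.066 dz/dx -0.989 x+z 0.5523 len 0.129 mid e 0.2889 w [-0.0088  0.0085]  y@x=.48 -0.1658
[457. 244.] 1560 mean [ 0.465  -0.2165  0.0839] dy/dx -0.065 dz/dx -0.988 x+z 0.5488 len 0.130 mid e 0.2872 w [-0.0094  0.0083]  y@x=.48 -0.2174
-1 -0.05 267 [-0.0075 -0.0255 -0.0499] [ 0.0137 -0.0129 -0.0414]
-1 -0.06 518 [-0.0078 -0.0264 -0.0599] [ 0.0138 -0.0129 -0.0501]
-1 -0.08 1396 [-0.0083 -0.0264 -0.0796] [ 0.014  -0.0129 -0.0603]
-1 -0.1 4973 [-0.0089 -0.0472 -0.0998] [ 0.0159 -0.0142 -0.0809]
-1 -0.12 7358 [-0.0093 -0.0546 -0.1199] [ 0.0198 -0.0011 -0.1003]
1 -0.05 272 [-0.0076  0.0186 -0.0499] [ 0.0137  0.0313 -0.0414]
1 -0.06 514 [-0.0079  0.0186 -0.0599] [ 0.0138  0.0323 -0.0501]
1 -0.08 1405 [-0.0083  0.0186 -0.0797] [ 0.0141  0.0322 -0.0603]
1 -0.1 4946 [-0.0085  0.0198 -0.0997] [ 0.016   0.0529 -0.081 ]
1 -0.12 7700 [-0.0093  0.0012 -0.1199] [ 0.0198  0.0604 -0.1004]
```

View pics/w22.png

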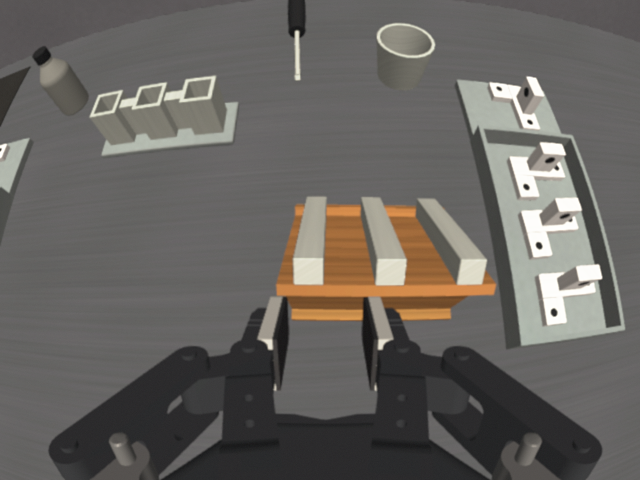

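Fingers reach toward the first bar (px 311,243); the tip offset of 41 mm also holds with the tool tilted. The wide linkages begin 40 mm behind the tips, so an overlap of 32 mm clears them.

Call:
apply_moves:
  moves: [0.032,0.001,-0.005,0.012,-0.006,0.05,0,0.032,0.001,-0.005,0.012,-0.006,0.04,0,0.032,0,0,0.006,0,0.02,0,0.032,0,0,0,0,0,0,0.032,0,0,0,0,0,0,0.032,0,0,0,0,0,0,0.032,0,0,0,0,0,0,0.032,0,0,0,0,0,0]

```text
clock: 38.93
position: [0.441, -0.1196, 0.1095]
ee_rot: [0.013, 0.927, -0.029, 0.374]
contact_force: [1.0, 0.3, -0.7]
width: 0.032
```

```bash
python3 -c "
from h import *
b=(.5557,.4119,-.1180)
state();tplan((bartarget(*b,.075,dy=.003),tilt()),(bartarget(*b,.033,dy=.003),tilt()))
"
```

```text
t 38.93 pos [ 0.441  -0.1196  0.1095] tool yaw -3.6 z [ 0.692 -0.046 -0.72 ] w 0.0320 F [ 1.   0.3 -0.7] q [-0.93 -0.07  2.52  1.37  0.57 -0.47]
tip now [ 0.4134 -0.1178  0.1383]
1 0.0, 0.0010, -0.0075, 0.0216, -0.001, 0.019, 0.003
--
2 0.0, 0.0000, 0.0000, 0.0210, 0.000, 0.000, 0.000
3 0.0, 0.0000, 0.0000, 0.0210, 0.000, 0.000, 0.000
--
```

Call:
apply_moves:
  moves: [0.032,0,-0.005,0.008,0,0.012,0,0.032,0,-0.003,0.008,0,0.007,0,0.032,0,0,0.004,0,0,0,0.032,0,0,0,0,0,0,0.032,0,0,0,0,0,0,0.032,0,0,0,0,0,0,0.032,0,0,0,0,0,0,0.032,0,0,0,0,0,0]

```text
clock: 39.6
position: [0.4592, -0.116, 0.1002]
ee_rot: [0.018, 0.922, -0.026, 0.386]
contact_force: [-0.9, 0.3, -0.4]
width: 0.0319
```

```bash
python3 -c "
from h import *
b=(.5557,.4119,-.1180)
state();tplan((bartarget(*b,.033,dy=.003),tilt()))
d=imaging.get_image('wrist')
cv2.imwrite('pics/w23.png',d['image'][:,:,::-1])
"
```

```text
t 39.60 pos [ 0.4592 -0.116   0.1002] tool yaw -2.8 z [ 0.711 -0.053 -0.701] w 0.0319 F [-0.9  0.3 -0.4] q [-0.86 -0.    2.55  1.62  0.53 -0.69]
tip now [ 0.4308 -0.1139  0.1283]
1 0.0, -0.0030, -0.0015, 0.0222, 0.003, -0.004, 0.006
2 0.0, -0.0029, -0.0014, 0.0222, 0.003, -0.004, 0.006
--
```

View pics/w23.png

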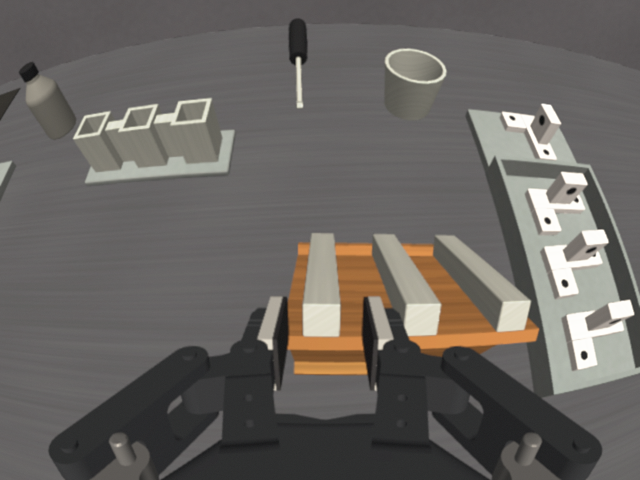

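Call:
apply_moves:
  moves: [0.032,-0.003,-0.002,0.002,0.003,-0.004,0.006,0.032,-0.002,-0.001,0.006,0.003,-0.004,0.006,0.032,0,0,0.012,0,0,0,0.032,0,0,0.004,0,0,0,0.032,0,0,0,0,0,0,0.032,0,0,0,0,0,0,0.032,0,0,0,0,0,0,0.032,0,0,0,0,0,0]

```text
clock: 40.32
position: [0.4726, -0.1148, 0.0793]
ee_rot: [0.014, 0.923, -0.031, 0.383]
contact_force: [0.0, 0.1, 0.8]
width: 0.0319
```

```bash
python3 -c "
from h import *
b=(.5557,.4119,-.1180)
state();tplan((bartarget(*b,.033,dy=.003),tilt()))
d=imaging.get_image('wrist')
cv2.imwrite('pics/w24.png',d['image'][:,:,::-1])
"
```

```text
t 40.32 pos [ 0.4726 -0.1148  0.0793] tool yaw -3.9 z [ 0.706 -0.05  -0.707] w 0.0319 F [0.  0.1 0.8] q [-0.8   0.08  2.57  1.83  0.51 -0.87]
tip now [ 0.4444 -0.1128  0.1075]
1 0.0, -0.0001, -0.0006, 0.0203, 0.002, -0.000, -0.000
--
```

View pics/w24.png

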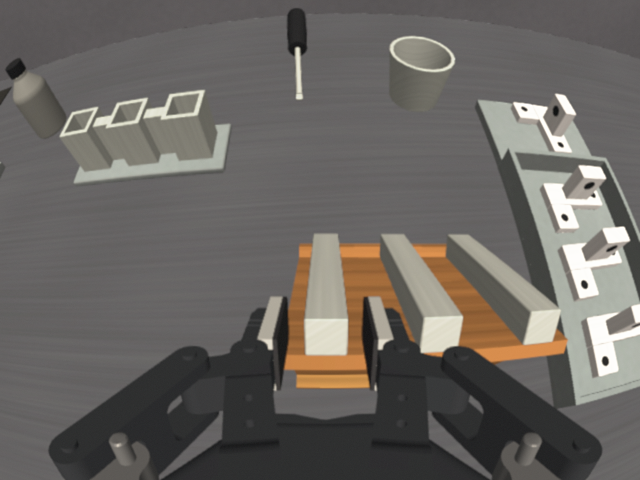

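Call:
apply_moves:
  moves: [0.032,0,0,0.008,0,0,0,0.032,0,0,0.008,0,0,0,0.032,0,0,0.004,0,0,0,0.032,0,0,0,0,0,0,0.0,0,0,0,0,0,0,0.0,0,0,0,0,0,0,0.0,0,0,0,0,0,0,0.0,0,0,0,0,0,0]
  newtons: 100

```text
clock: 41.03
position: [0.4865, -0.1168, 0.0672]
ee_rot: [0.016, 0.923, -0.031, 0.384]
contact_force: [1.8, -0.0, -3.2]
width: 0.0164
```

```bash
python3 -c "
from h import *
b=(.5557,.4119,-.1180)
state();tplan((bartarget(*b,.033,dy=.003),tilt()))
d=imaging.get_image('wrist')
cv2.imwrite('pics/w25.png',d['image'][:,:,::-1])
"
```

```text
t 41.03 pos [ 0.4865 -0.1168  0.0672] tool yaw -3.7 z [ 0.708 -0.054 -0.704] w 0.0164 F [ 1.8 -0.  -3.2] q [-0.76  0.15  2.57  2.01  0.52 -1.02]
tip now [ 0.4582 -0.1147  0.0954]
1 0.0, -0.0016, -0.0017, 0.0018, 0.006, -0.004, 0.001
--
```

View pics/w25.png

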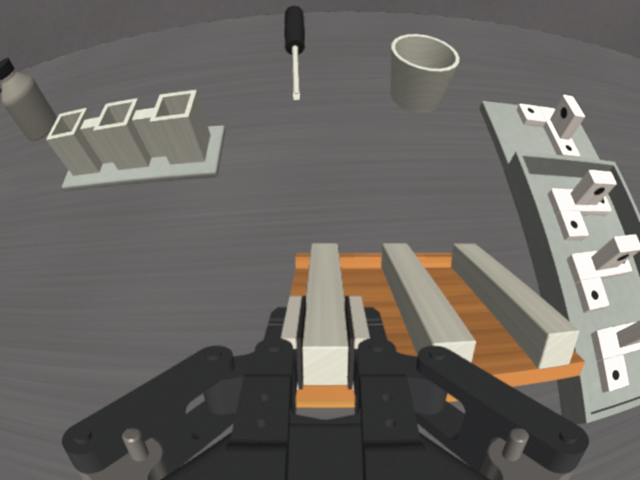

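The bar is gripped (16.4 mm reading; this sensor reads about 1.5 mm under). Lifting off normal to the plank.

Call:
apply_moves:
  moves: [0,0,0,0,0,0,0,0,0,0,0,0,0,0,0,0.01,0,0,0,0,0,0,0.02,0,0,0,0,0,0,0.02,0,-0.005,0,0,0,0,0.02,0,-0.015,0,0,0,0,0.02,0,-0.02,0,0,0,0,0.02,0,-0.02,0,0,0]

```text
clock: 41.75
position: [0.515, -0.1139, 0.1512]
ee_rot: [0.01, 0.926, -0.033, 0.376]
contact_force: [1.3, 0.5, -3.0]
width: 0.016
```

```bash
python3 -c "
from h import *
state();tplan(((.50,-.10,.23),-1.8))
d=imaging.get_image('wrist');np.savez('pics/wr26.npz',**d)
cv2.imwrite('pics/w26.png',d['image'][:,:,::-1])
P=wcloud(d)
h=(P[...,2]>.055)&(P[...,2]<.07)&(P[...,0]>.6)&(P[...,0]<.7)&(P[...,1]>-.06)&(P[...,1]<.17)
q=P[h]; print('sockets',len(q),[np.round(x,1) for x in cv2.minAreaRect((q[:,:2]*1000).astype(np.float32))],np.median(q[:,2]))
"
```

```text
t 41.75 pos [ 0.515  -0.1139  0.1512] tool yaw -4.3 z [ 0.696 -0.042 -0.716] w 0.0160 F [ 1.3  0.5 -3. ] q [-0.67 -0.05  2.35  1.2   0.44 -0.05]
tip now [ 0.4872 -0.1122  0.1799]
1 0.0, 0.0022, -0.0019, -0.0055, 0.001, -0.110, -0.005
2 0.0, 0.0016, -0.0019, -0.0058, 0.001, -0.110, -0.005
3 0.0, 0.0010, -0.0019, -0.0059, 0.001, -0.110, -0.005
4 0.0, 0.0003, -0.0019, -0.0060, 0.001, -0.110, -0.005
5 0.0, -0.0003, -0.0019, -0.0060, 0.001, -0.110, -0.005
6 0.0, -0.0010, -0.0019, -0.0059, 0.001, -0.110, -0.005
7 0.0, -0.0016, -0.0019, -0.0057, 0.001, -0.110, -0.005
--
sockets 2599 [array([648.2,  50.7]), array([147.5,  36.3]), np.float64(88.3)] 0.060839983299089816
```

View pics/w26.png

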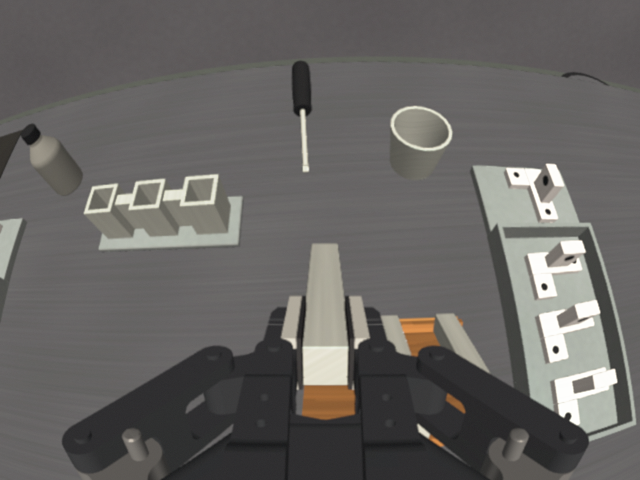

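```bash
python3 -c "
from h import *
tplan(((.55,.0,.225),-1.8),((.65,.1075,.22),-1.8))"
```

```text
tip now [ 0.489  -0.1136  0.1844]
1 0.0, 0.0054, -0.0168, -0.0004, 0.002, -0.111, -0.005
2 0.0, 0.0054, -0.0168, -0.0010, 0.002, -0.111, -0.005
3 0.0, 0.0054, -0.0167, -0.0016, 0.002, -0.111, -0.005
4 0.0, 0.0053, -0.0167, -0.0021, 0.002, -0.111, -0.005
5 0.0, 0.0051, -0.0167, -0.0027, 0.002, -0.111, -0.005
6 0.0, 0.0048, -0.0167, -0.0032, 0.002, -0.111, -0.005
7 0.0, 0.0045, -0.0166, -0.0037, 0.002, -0.111, -0.005
--
8 0.0, 0.0241, -0.0276, 0.0013, 0.000, 0.000, 0.000
9 0.0, 0.0241, -0.0276, 0.0013, 0.000, 0.000, 0.000
10 0.0, 0.0241, -0.0276, 0.0013, 0.000, 0.000, 0.000
11 0.0, 0.0241, -0.0276, 0.0013, 0.000, 0.000, 0.000
--
```

Call:
apply_moves:
  moves: [0,0.005,-0.017,-0.002,0,-0.11,-0.005,0,0.005,-0.017,-0.002,0,-0.11,-0.005,0,0.005,-0.017,-0.002,0,-0.11,-0.005,0,0.005,-0.017,-0.003,0,-0.11,-0.005,0,0.005,-0.017,-0.003,0,-0.11,-0.005,0,0.005,-0.017,-0.004,0,-0.11,-0.005,0,0.005,-0.016,-0.004,0,-0.1,-0.005,0,0,0,0,0,-0.02,0]

```text
clock: 42.47
position: [0.524, -0.0198, 0.1655]
ee_rot: [-0.028, 0.988, -0.003, 0.153]
contact_force: [3.1, -1.1, -2.4]
width: 0.016
```

```bash
python3 -c "
from h import *
state();tplan(((.65,.1075,.215),-1.8))
d=imaging.get_image('wrist');np.savez('pics/wr27.npz',**d)
cv2.imwrite('pics/w27.png',d['image'][:,:,::-1])
s=manip.get_state(); p=s['position']; R=quat().as_matrix();P=wcloud(d);T=(P-p)@R
for z0 in np.arange(-.08,.08,.02):
    m=(d['range_z']>0)&(np.abs(T[...,1])<.016)&(np.abs(T[...,0])<.03)&(T[...,2]>z0)&(T[...,2]<z0+.02)
    if m.sum()>5: print(round(z0,2),m.sum(),np.percentile(T[m],2,0).round(4),np.percentile(T[m],98,0).round(4))
q=P[(P[...,2]>.055)&(P[...,2]<.07)&(P[...,0]>.6)&(P[...,0]<.7)&(P[...,1]>-.06)&(P[...,1]<.17)]; print('sockets',len(q),[np.round(x,1) for x in cv2.minAreaRect((q[:,:2]*1000).astype(np.float32))],np.median(q[:,2]))
"
```

```text
t 42.47 pos [ 0.524  -0.0198  0.1655] tool yaw -0.8 z [ 0.303  0.054 -0.952] w 0.0160 F [ 3.1 -1.1 -2.4] q [-0.28  0.05  1.91  0.17  0.91  1.21]
tip now [ 0.5119 -0.0219  0.2036]
1 0.0, 0.0242, -0.0254, 0.0072, -0.012, -0.061, 0.005
2 0.0, 0.0245, -0.0256, 0.0054, -0.012, -0.061, 0.005
3 0.0, 0.0246, -0.0258, 0.0036, -0.012, -0.061, 0.005
4 0.0, 0.0247, -0.0260, 0.0018, -0.012, -0.061, 0.005
5 0.0, 0.0246, -0.0261, -0.0001, -0.012, -0.061, 0.005
--
-0.08 4194 [-0.0126 -0.0133 -0.0784] [ 0.0125  0.0149 -0.0608]
-0.06 1699 [ 0.0032 -0.0151 -0.0597] [ 0.0124  0.0151 -0.0411]
-0.04 734 [ 0.0031 -0.007  -0.0397] [ 0.0043  0.0098 -0.0203]
-0.02 545 [ 0.0028 -0.0075 -0.0196] [ 0.0043  0.0096 -0.0008]
0.0 387 [ 0.003  -0.0077  0.0009] [0.0042 0.0094 0.0195]
0.02 312 [ 0.0028 -0.0077  0.0204] [0.0042 0.0094 0.0397]
0.04 250 [ 0.0028 -0.0075  0.0403] [0.0041 0.0095 0.0587]
sockets 3095 [array([648.6,  51.2]), array([146.9,  35.4]), np.float64(88.2)] 0.06159540817079812
```

View pics/w27.png

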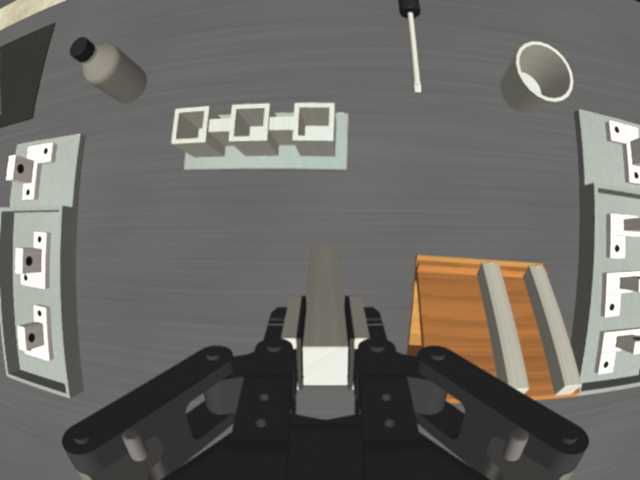

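The bar is parallel to the tool and its lower end is 59 mm past the TCP. Its centre is offset -5.5 mm in tool x, which I compensate.

```bash
python3 -c "
from h import *
plan(((.6557,.1083,.165),-1.8))"
```

```text
1 0.0, 0.0251, -0.0255, 0.0092, -0.012, -0.061, 0.005
2 0.0, 0.0255, -0.0258, 0.0073, -0.012, -0.061, 0.005
3 0.0, 0.0257, -0.0260, 0.0055, -0.012, -0.061, 0.005
4 0.0, 0.0259, -0.0262, 0.0036, -0.012, -0.061, 0.005
5 0.0, 0.0259, -0.0263, 0.0017, -0.012, -0.061, 0.005
--
```

Call:
apply_moves:
  moves: [0,0.025,-0.026,0.006,-0.012,-0.061,0.005,0,0.025,-0.026,0.005,-0.012,-0.061,0.005,0,0.026,-0.026,0.004,-0.012,-0.061,0.005,0,0.02,-0.02,0.003,-0.012,-0.061,0.005,0,0.01,-0.01,0,-0.005,-0.03,0.003,0,0,0,0,0,0,0,0,0,0,0,0,0,0,0,0,0,0,0,0,0]

```text
clock: 43.18
position: [0.6128, 0.0976, 0.1449]
ee_rot: [-0.014, 1.0, -0.009, -0.014]
contact_force: [0.6, 0.0, -2.7]
width: 0.0164
```

```bash
python3 -c "
from h import *
state();plan(((.6557,.1083,.150),-1.8))"
```

```text
t 43.18 pos [0.6128 0.0976 0.1449] tool yaw -1.0 z [-0.028  0.029 -0.999] w 0.0164 F [ 0.6  0.  -2.7] q [0.03 0.39 1.46 0.03 1.32 1.61]
1 0.0, 0.0212, -0.0058, -0.0030, -0.014, 0.014, 0.007
2 0.0, 0.0213, -0.0059, -0.0028, -0.014, 0.014, 0.007
--
```

Call:
apply_moves:
  moves: [0,0.015,-0.005,-0.003,-0.014,0.014,0.007,0,0.015,-0.004,-0.002,-0.014,0.014,0.007,0,0.009,0,0,0,0,0,0,0,0,0,0,0,0,0,0,0,0,0,0,0,0,0,0,0,0,0,0,0,0,0,0,0,0,0,0,0,0,0,0,0,0]

```text
clock: 43.85
position: [0.6441, 0.1007, 0.1472]
ee_rot: [-0.001, 1.0, -0.018, -0.006]
contact_force: [-0.1, 0.7, -3.1]
width: 0.0165
```

```bash
cat >> h.py <<'E'
def barsock(d,name=None):
    """bar end and socket rims seen by the wrist camera"""
    s=manip.get_state(); p=s["position"]; R=quat().as_matrix(); P=wcloud(d); T=(P-p)@R
    m=(d["range_z"]>0)&(np.abs(T[...,1])<.014)&(np.abs(T[...,0])<.02)&(T[...,2]>-.03)&(T[...,2]<.057)
    t=T[m]; print("bar face x %.4f y %s zmax %.4f"%(np.median(t[:,0]),np.percentile(t[:,1],[1,99]).round(4),np.percentile(t[:,2],99.5)))
    bc=np.array([np.median(t[:,0])-.009,np.percentile(t[:,1],[1,99]).mean(),.0587]); w=p+R@bc
    print("bar bottom world",w.round(4))
    q=P[(P[...,2]>.056)&(P[...,2]<.068)&(P[...,0]>.6)&(P[...,0]<.7)&(P[...,1]>-.06)&(P[...,1]<.17)]; r=cv2.minAreaRect((q[:,:2]*1000).astype(np.float32)); print("rims",len(q),np.round(r[0],1),np.round(r[1],1),round(r[2],1))
    if name: cv2.imwrite(name,d["image"][:,:,::-1])
E
python3 -c "
from h import *
state();plan(((.6557,.1083,.150),-1.8)); barsock(imaging.get_image('wrist'),'pics/w28.png')"
```

```text
t 43.85 pos [0.6441 0.1007 0.1472] tool yaw -2.0 z [-0.011  0.002 -1.   ] w 0.0165 F [-0.1  0.7 -3.1] q [0.05 0.42 1.39 0.   1.34 1.65]
1 0.0, 0.0113, -0.0080, -0.0030, -0.001, 0.011, -0.004
--
bar face x 0.0021 y [-0.0074  0.0102] zmax 0.0559
bar bottom world [0.6365 0.0996 0.0886]
rims 3861 [648.9  50.3] [146.9  34.9] 88.3
```

View pics/w28.png

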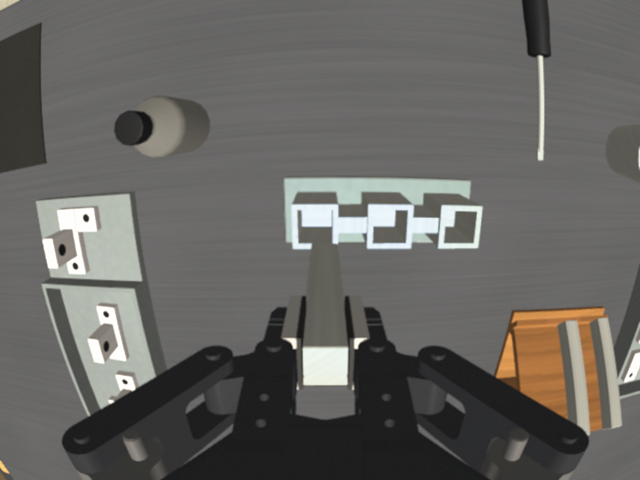

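Call:
apply_moves:
  moves: [0,0.006,-0.004,-0.001,0,0.008,0,0,0.005,-0.003,-0.001,0,0.003,0,0,0.002,-0.001,0,0,0,0,0,0,0,0,0,0,0,0,0,0,0,0,0,0,0,0,0,0,0,0,0,0,0,0,0,0,0,0,0,0,0,0,0,0,0]

```text
clock: 44.57
position: [0.6585, 0.1094, 0.1495]
ee_rot: [-0.001, 1.0, -0.017, 0.0]
contact_force: [-0.1, -0.7, -3.4]
width: 0.0162
```

```bash
cat >> h.py <<'E'
def bartilt(d):
    s=manip.get_state(); p=s["position"]; R=quat().as_matrix(); P=wcloud(d); T=(P-p)@R
    for z0 in(-.03,-.01,.01,.03,.045):
        m=(d["range_z"]>0)&(np.abs(T[...,1])<.014)&(np.abs(T[...,0])<.02)&(T[...,2]>z0)&(T[...,2]<z0+.01); t=T[m]
        if len(t)>5: print("  z",z0,"x %.4f"%np.median(t[:,0]),"y",np.percentile(t[:,1],[2,98]).round(4))
E
python3 -c "
from h import *
state();plan(((.657,.1083,.150),-1.8)); d=imaging.get_image('wrist');barsock(d,'pics/w29.png');bartilt(d)"
```

```text
t 44.57 pos [0.6585 0.1094 0.1495] tool yaw -2.0 z [ 0.001  0.002 -1.   ] w 0.0162 F [-0.1 -0.7 -3.4] q [0.06 0.44 1.36 0.   1.34 1.66]
1 0.0, -0.0015, 0.0012, -0.0005, -0.002, -0.001, -0.003
--
bar face x 0.0021 y [-0.0074  0.0102] zmax 0.0558
bar bottom world [0.6516 0.1084 0.0908]
rims 3483 [649.1  50.1] [146.6  34.6] 88.1
  z -0.03 x 0.0022 y [-0.0068  0.0103]
  z -0.01 x 0.0021 y [-0.0071  0.0097]
  z 0.01 x 0.0021 y [-0.0072  0.0097]
  z 0.03 x 0.0020 y [-0.0071  0.0098]
  z 0.045 x 0.0019 y [-0.0072  0.0097]
```

View pics/w29.png

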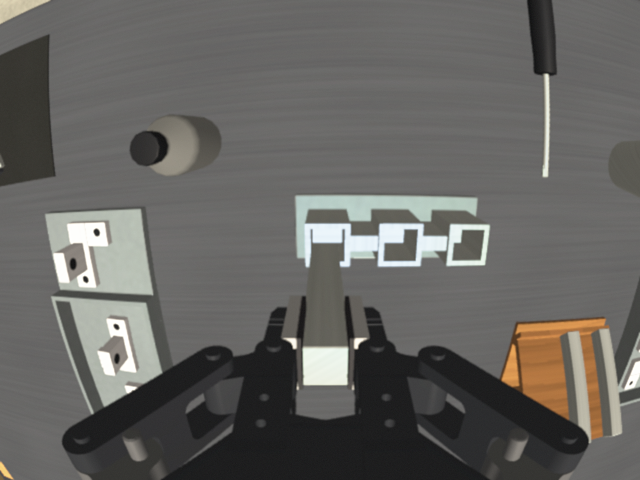

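Wrist measurement: rims are 146.6 x 34.6 mm (true 146 x 34). The bar is straight and 1-2 mm off centre. Correct, then lower to just above the mouth.

Call:
apply_moves:
  moves: [0,-0.001,0.002,0.006,0,0,0,0,0,0,0.006,0,0,0,0,0,0,0.006,0,0,0,0,0,0,0.002,0,0,0,0,0,0,0,0,0,0,0,0,0,0,0,0,0,0,0,0,0,0,0,0,0,0,0,0,0,0,0]

```text
clock: 45.28
position: [0.6562, 0.1069, 0.1261]
ee_rot: [-0.001, 1.0, -0.017, -0.001]
contact_force: [1.0, 0.4, -2.3]
width: 0.0163
```

```bash
python3 -c "
from h import *
state();plan(((.657,.107,.130),-1.8)); d=imaging.get_image('wrist');barsock(d,'pics/w30.png')"
```

```text
t 45.28 pos [0.6562 0.1069 0.1261] tool yaw -2.0 z [-0.002  0.001 -1.   ] w 0.0163 F [ 1.   0.4 -2.3] q [0.06 0.45 1.4  0.   1.29 1.66]
1 0.0, 0.0008, -0.0002, -0.0039, -0.001, 0.002, -0.003
--
bar face x 0.0020 y [-0.0073  0.0103] zmax 0.0565
bar bottom world [0.6492 0.1057 0.0675]
rims 4277 [649.   50.3] [146.6  35.1] 88.3
```

View pics/w30.png

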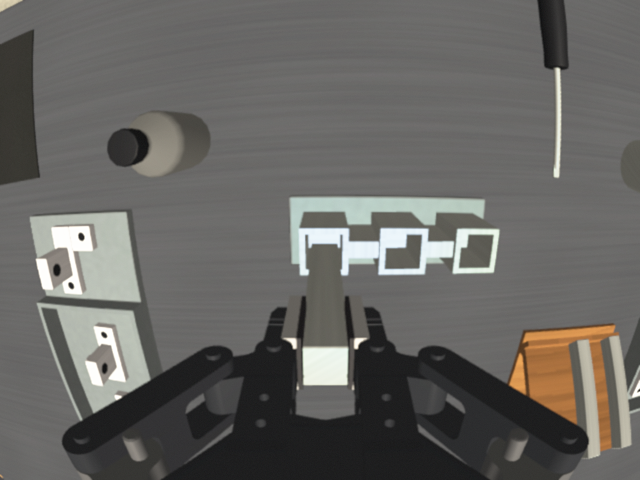

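Bar end is centred over the left socket within 2 mm. Lowering into it.

Call:
apply_moves:
  moves: [0,0.001,0,0.006,0,0.002,0,0,0,0,0.007,0,0,0,0,0,0,0.007,0,0,0,0,0,0,0.006,0,0,0,0,0,0,0.002,0,0,0,0,0,0,0,0,0,0,0,0,0,0,0,0,0,0,0,0,0,0,0,0]

```text
clock: 46.0
position: [0.6572, 0.1069, 0.0947]
ee_rot: [-0.001, 1.0, -0.017, 0.0]
contact_force: [-0.3, -0.1, -2.6]
width: 0.0166
```

```bash
python3 -c "
from h import *
state();plan(((.6572,.107,.0727),-1.8)); d=imaging.get_image('wrist');barsock(d,'pics/w31.png')"
```

```text
t 46.00 pos [0.6572 0.1069 0.0947] tool yaw -2.0 z [ 0.     0.001 -1.   ] w 0.0166 F [-0.3 -0.1 -2.6] q [0.06 0.47 1.44 0.   1.23 1.66]
1 0.0, -0.0000, -0.0000, 0.0220, -0.001, 0.000, -0.003
--
bar face x 0.0022 y [-0.0137  0.0135] zmax 0.0562
bar bottom world [0.6505 0.1074 0.0361]
rims 5418 [648.8  50.1] [146.5  35.4] 88.2
```

Call:
apply_moves:
  moves: [0,0,0,0.006,0,0,0,0,0,0,0.007,0,0,0,0,0,0,0.005,0,0,0,0,0,0,0.003,0,0,0,0,0,0,0,0,0,0,0,0,0,0,0,0,0,0,0,0,0,0,0,0,0,0,0,0,0,0,0]

```text
clock: 46.72
position: [0.6585, 0.1071, 0.073]
ee_rot: [-0.001, 1.0, -0.017, 0.002]
contact_force: [0.0, -0.3, -3.7]
width: 0.0163
```

```bash
python3 -c "
from h import *
state()"
```

```text
t 46.72 pos [0.6585 0.1071 0.073 ] tool yaw -2.0 z [ 0.003  0.001 -1.   ] w 0.0163 F [ 0.  -0.3 -3.7] q [0.06 0.49 1.47 0.   1.18 1.66]
```

Release and rise.

Call:
apply_moves:
  moves: [0.032,0,0,0,0,0,0,0.032,0,0,0,0,0,0,0.032,0,0,0,0,0,0,0.032,0,0,-0.01,0,0,0,0.032,0,0,-0.02,0,0,0,0.032,0,0,-0.035,0,0,0,0.032,0,0,-0.035,0,0,0,0.032,-0.01,0,-0.02,0,0,0]

```text
clock: 47.38
position: [0.6476, 0.1069, 0.1969]
ee_rot: [-0.0, 1.0, -0.018, -0.001]
contact_force: [0.2, 0.9, 0.2]
width: 0.0323
```

```bash
python3 -c "
from h import *
d=imaging.get_image('wrist');cv2.imwrite('pics/w32.png',d['image'][:,:,::-1]); P=wcloud(d)
q=P[(P[...,2]>.1)&(P[...,2]<.17)&(abs(P[...,0]-.65)<.03)&(abs(P[...,1]-.107)<.03)];print(len(q), np.percentile(q[:,2],[5,50,95]) if len(q) else '')
q=P[(P[...,2]>.135)&(P[...,2]<.148)&(abs(P[...,0]-.65)<.03)&(abs(P[...,1]-.107)<.03)];print(q.min(0),q.max(0))
b=(.5523,.4087,-.1660)
state();tplan((bartarget(*b,.110,dy=.003)+[0,0,.03],tilt()))
"
```

```text
1058 [0.10822895 0.14089765 0.14228043]
[0.64266694 0.0972567  0.13500696] [0.66147681 0.11606825 0.14352682]
t 47.43 pos [0.6466 0.1073 0.2015] tool yaw -2.0 z [ 0.003  0.002 -1.   ] w 0.0318 F [-0.9  0.   2.3] q [0.06 0.39 1.31 0.   1.44 1.66]
tip now [0.6465 0.1073 0.2415]
1 0.0, -0.0231, 0.0305, 0.0057, -0.002, 0.087, 0.003
2 0.0, -0.0234, 0.0306, 0.0037, -0.002, 0.087, 0.003
3 0.0, -0.0236, 0.0306, 0.0017, -0.002, 0.087, 0.003
4 0.0, -0.0235, 0.0307, -0.0003, -0.002, 0.087, 0.003
5 0.0, -0.0233, 0.0308, -0.0023, -0.002, 0.087, 0.003
6 0.0, -0.0229, 0.0309, -0.0042, -0.002, 0.087, 0.003
7 0.0, -0.0224, 0.0310, -0.0062, -0.002, 0.087, 0.003
8 0.0, -0.0217, 0.0310, -0.0080, -0.002, 0.087, 0.003
9 0.0, -0.0208, 0.0311, -0.0098, -0.002, 0.087, 0.003
--
```

View pics/w32.png

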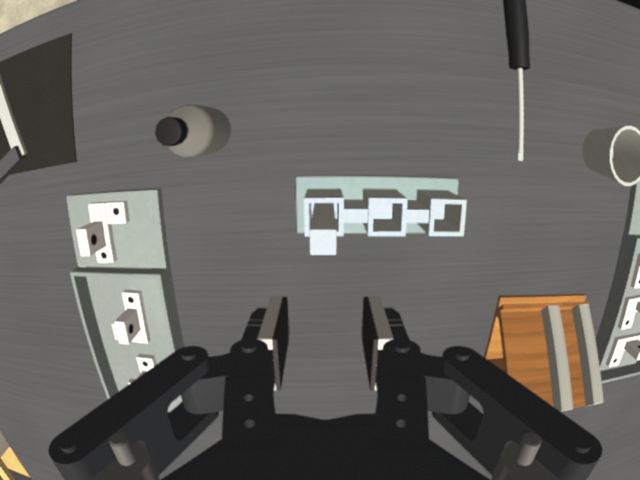

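Bar 1 is fully seated (top at 142 mm). Now the middle bar.

Call:
apply_moves:
  moves: [0.032,-0.023,0.03,0.003,0,0.087,0.003,0.032,-0.023,0.031,0.003,0,0.087,0.003,0.032,-0.024,0.031,0,0,0.087,0.003,0.032,-0.024,0.031,-0.002,0,0.087,0.003,0.032,-0.023,0.031,-0.003,0,0.087,0.003,0.032,-0.023,0.031,-0.005,0,0.087,0.003,0.032,-0.022,0.031,-0.007,0,0.087,0.003,0.032,-0.022,0.03,-0.008,0,0.087,0.003]

```text
clock: 48.1
position: [0.5004, -0.0839, 0.1697]
ee_rot: [-0.006, 0.954, -0.016, 0.298]
contact_force: [0.3, 0.2, -0.1]
width: 0.0321
```

```bash
python3 -c "
from h import *
b=(.5523,.4087,-.1660)
state();tplan((bartarget(*b,.090,dy=.003)+[0,0,.01],tilt()))
"
```

```text
t 48.10 pos [ 0.5004 -0.0839  0.1697] tool yaw -2.4 z [ 0.569  0.002 -0.823] w 0.0321 F [ 0.3  0.2 -0.1] q [-0.55 -0.1   2.19  0.56  0.6   0.66]
tip now [ 0.4777 -0.084   0.2026]
1 0.0, -0.0251, 0.0264, 0.0041, -0.014, 0.060, 0.005
2 0.0, -0.0252, 0.0265, 0.0030, -0.014, 0.060, 0.005
3 0.0, -0.0252, 0.0266, 0.0018, -0.014, 0.060, 0.005
--
```

Call:
apply_moves:
  moves: [0.032,-0.025,0.024,0.001,-0.014,0.06,0.005,0.032,-0.025,0.024,0.001,-0.014,0.06,0.005,0.032,-0.02,0.02,0.001,-0.014,0.05,0.005,0.032,0,0,0,0,0.01,0,0.032,0,0,0,0,0,0,0.032,0,0,0,0,0,0,0.032,0,0,0,0,0,0,0.032,0,0,0,0,0,0]

```text
clock: 48.77
position: [0.4689, -0.1189, 0.1479]
ee_rot: [0.0, 0.938, -0.022, 0.347]
contact_force: [-0.6, 0.7, -0.8]
width: 0.0319
```

```bash
python3 -c "
from h import *
b=(.5523,.4087,-.1660)
state();tplan((bartarget(*b,.080,dy=.003),tilt()))
d=imaging.get_image('wrist'); bars_wrist(d); cv2.imwrite('pics/w33.png',d['image'][:,:,::-1])
"
```

```text
t 48.77 pos [ 0.4689 -0.1189  0.1479] tool yaw -3.1 z [ 0.65  -0.016 -0.759] w 0.0319 F [-0.6  0.7 -0.8] q [-0.8  -0.11  2.35  0.97  0.58  0.07]
tip now [ 0.4428 -0.1182  0.1782]
1 0.0, -0.0224, 0.0218, 0.0133, -0.014, 0.039, 0.004
2 0.0, -0.0228, 0.0217, 0.0127, -0.014, 0.039, 0.004
--
[388. 288.] 1257 mean [ 0.4878 -0.1677  0.0648] dy/dx 0.022 dz/dx -0.998 x+z 0.5527 len 0.125 mid e 0.2919 w [-0.0096  0.0096]  y@x=.48 -0.1679
[462. 308.] 2036 mean [ 0.4671 -0.2167  0.0819] dy/dx -0.064 dz/dx -0.995 x+z 0.5491 len 0.129 mid e 0.2868 w [-0.0092  0.0083]  y@x=.48 -0.2175
```

View pics/w33.png

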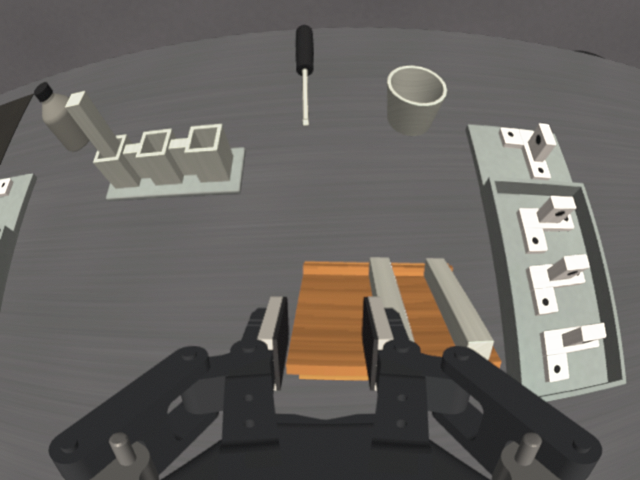

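Call:
apply_moves:
  moves: [0.032,-0.01,0.015,0,-0.012,0.03,0.004,0.032,-0.012,0.015,0.002,-0.012,0.03,0.004,0.032,-0.012,0.012,0.005,-0.005,0.02,0,0.032,-0.01,0.002,0.01,0,0,0,0.032,0,0,0.005,0,0,0,0.032,0,0,0,0,0,0,0.032,0,0,0,0,0,0,0.032,0,0,0,0,0,0]

```text
clock: 49.48
position: [0.4567, -0.1627, 0.1071]
ee_rot: [0.017, 0.922, -0.022, 0.387]
contact_force: [-0.0, -0.8, 0.6]
width: 0.032
```

```bash
python3 -c "
from h import *
b=(.5523,.4087,-.1660)
state();tplan((bartarget(*b,.070,dy=.003),tilt()))
"
```

```text
t 49.48 pos [ 0.4567 -0.1627  0.1071] tool yaw -2.2 z [ 0.712 -0.048 -0.7  ] w 0.0320 F [-0.  -0.8  0.6] q [-1.02  0.02  2.5   1.44  0.63 -0.64]
tip now [ 0.4282 -0.1608  0.1351]
1 0.0, -0.0111, -0.0015, 0.0118, -0.000, -0.010, 0.020
--
```

Call:
apply_moves:
  moves: [0.032,-0.006,-0.001,0.004,0,-0.006,0.012,0.032,-0.004,-0.001,0.004,0,-0.004,0.008,0.032,-0.001,0,0.004,0,0,0,0.032,0,0,0,0,0,0,0.032,0,0,0,0,0,0,0.032,0,0,0,0,0,0,0.032,0,0,0,0,0,0,0.032,0,0,0,0,0,0]

```text
clock: 50.15
position: [0.4611, -0.1606, 0.0959]
ee_rot: [0.016, 0.922, -0.025, 0.386]
contact_force: [-0.2, -0.7, -0.5]
width: 0.0316
```

```bash
python3 -c "
from h import *
b=(.5523,.4087,-.1660)
state();tplan((bartarget(*b,.033,dy=.003),tilt()))
d=imaging.get_image('wrist'); bars_wrist(d); cv2.imwrite('pics/w34.png',d['image'][:,:,::-1])
"
```

```text
t 50.15 pos [ 0.4611 -0.1606  0.0959] tool yaw -2.7 z [ 0.711 -0.049 -0.702] w 0.0316 F [-0.2 -0.7 -0.5] q [-1.    0.05  2.51  1.53  0.61 -0.72]
tip now [ 0.4327 -0.1587  0.124 ]
1 0.0, -0.0064, 0.0010, 0.0379, 0.001, -0.007, 0.014
--
[330. 295.] 2615 mean [ 0.4653 -0.1654  0.0872] dy/dx -0.063 dz/dx -0.988 x+z 0.5524 len 0.130 mid e 0.2893 w [-0.0087  0.0086]  y@x=.48 -0.1663
[426. 293.] 2457 mean [ 0.4626 -0.2165  0.0863] dy/dx -0.065 dz/dx -0.989 x+z 0.5488 len 0.130 mid e 0.2867 w [-0.0092  0.0083]  y@x=.48 -0.2177
```

View pics/w34.png

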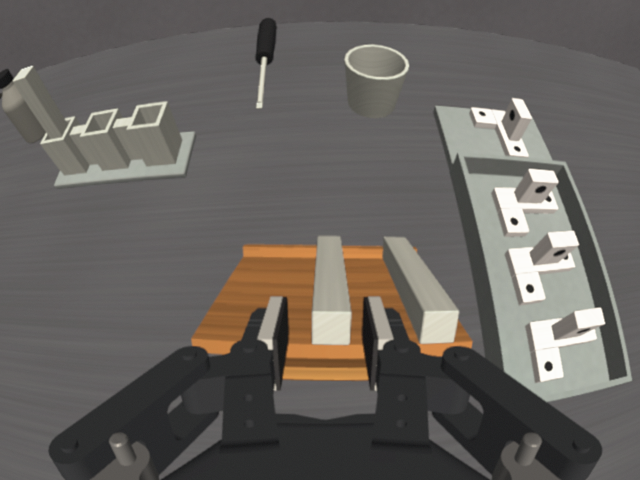

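Call:
apply_moves:
  moves: [0.032,-0.003,0.001,0.006,0,-0.005,0.008,0.032,-0.003,0,0.01,0,-0.002,0.006,0.032,0,0,0.012,0,0,0,0.032,0,0,0.006,0,0,0,0.032,0,0,0.002,0,0,0,0.032,0,0,0,0,0,0,0.032,0,0,0,0,0,0,0.032,0,0,0,0,0,0]

```text
clock: 50.87
position: [0.4834, -0.1652, 0.0672]
ee_rot: [0.016, 0.923, -0.032, 0.384]
contact_force: [1.1, 0.4, 0.8]
width: 0.032
```

```bash
python3 -c "
from h import *
b=(.5523,.4089,-.1660)
state();tplan((bartarget(*b,.033,dy=.003),tilt()))
d=imaging.get_image('wrist'); cv2.imwrite('pics/w35.png',d['image'][:,:,::-1])
"
```

```text
t 50.87 pos [ 0.4834 -0.1652  0.0672] tool yaw -3.8 z [ 0.707 -0.053 -0.705] w 0.0320 F [1.1 0.4 0.8] q [-0.92  0.17  2.52  1.79  0.57 -0.94]
tip now [ 0.4551 -0.1631  0.0954]
1 0.0, -0.0017, -0.0021, 0.0019, 0.006, -0.003, 0.001
--
```

View pics/w35.png

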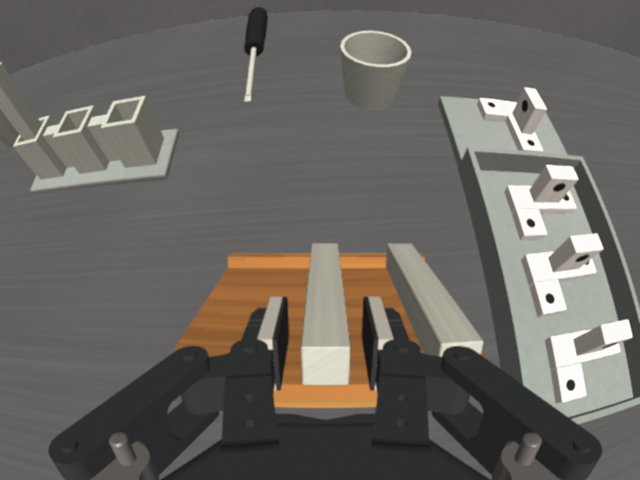

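Call:
apply_moves:
  moves: [0.032,0,-0.001,0,0.003,0,0,0.0,0,0,0,0,0,0,0.0,0,0,0,0,0,0,0.0,0,0,0,0,0,0,0.0,0,0,0,0,0,0,0.0,0,0,0,0,0,0,0.0,0,0,0,0,0,0,0,0.01,0,0,0,0,0]

```text
clock: 51.58
position: [0.4878, -0.1646, 0.0732]
ee_rot: [0.015, 0.924, -0.032, 0.382]
contact_force: [-0.2, 0.6, -5.0]
width: 0.016
```

Call:
apply_moves:
  moves: [0,0.02,0,0,0,0,0,0,0.02,0,-0.005,0,0,0,0,0.02,0,-0.015,0,0,0,0,0.02,0,-0.02,0,0,0,0,0.02,0,-0.02,0,0,0,0,0.01,0,-0.01,0,0,0,0,0,0,0,0,0,0,0,0,0,0,0,0,0]

```text
clock: 52.25
position: [0.5111, -0.1613, 0.1866]
ee_rot: [0.011, 0.927, -0.031, 0.373]
contact_force: [0.0, -0.2, -4.3]
width: 0.0163
```

```bash
python3 -c "
from h import *
state();tplan(((.58,.0,.225),-1.8))
d=imaging.get_image('wrist'); cv2.imwrite('pics/w36.png',d['image'][:,:,::-1]); bartilt(d)
"
```

```text
t 52.25 pos [ 0.5111 -0.1613  0.1866] tool yaw -4.0 z [ 0.691 -0.043 -0.722] w 0.0163 F [ 0.  -0.2 -4.3] q [-0.81 -0.08  2.25  0.99  0.6   0.09]
tip now [ 0.4834 -0.1596  0.2154]
1 0.0, 0.0058, -0.0236, 0.0060, 0.001, -0.109, -0.005
2 0.0, 0.0065, -0.0236, 0.0053, 0.001, -0.109, -0.005
3 0.0, 0.0072, -0.0236, 0.0046, 0.001, -0.109, -0.005
4 0.0, 0.0077, -0.0235, 0.0038, 0.001, -0.109, -0.005
5 0.0, 0.0082, -0.0235, 0.0030, 0.001, -0.109, -0.005
6 0.0, 0.0086, -0.0234, 0.0021, 0.001, -0.109, -0.005
7 0.0, 0.0089, -0.0234, 0.0012, 0.001, -0.109, -0.005
--
  z -0.03 x 0.0016 y [-0.0066  0.0105]
  z -0.01 x 0.0015 y [-0.0067  0.0106]
  z 0.01 x 0.0013 y [-0.0071  0.0104]
  z 0.03 x 0.0012 y [-0.0062  0.0104]
  z 0.045 x 0.0012 y [-0.0065  0.0103]
```

View pics/w36.png

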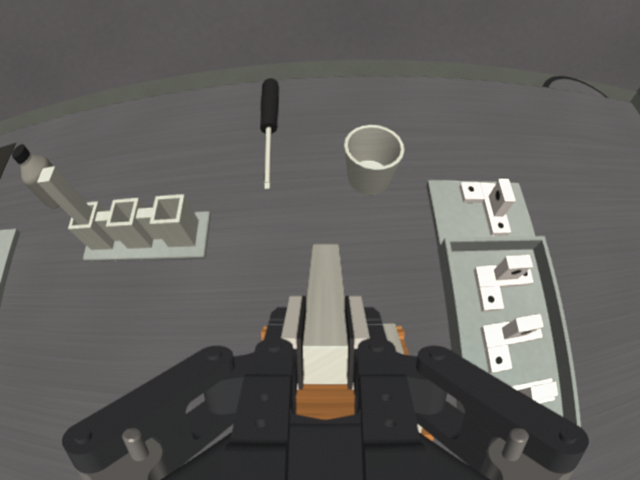

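Call:
apply_moves:
  moves: [0,0.006,-0.023,0.004,0,-0.109,-0.005,0,0.006,-0.023,0.004,0,-0.109,-0.005,0,0.007,-0.023,0.004,0,-0.109,-0.005,0,0.008,-0.023,0.003,0,-0.109,-0.005,0,0.008,-0.023,0.002,0,-0.109,-0.005,0,0.009,-0.023,0.001,0,-0.109,-0.005,0,0.009,-0.023,0,0,-0.109,-0.005,0,0.005,-0.01,0,0,-0.05,0]

```text
clock: 52.97
position: [0.5481, -0.0219, 0.1783]
ee_rot: [-0.021, 0.998, -0.014, 0.065]
contact_force: [1.3, -1.0, -3.0]
width: 0.016
```

```bash
python3 -c "
from h import *
state();plan(((.6567,.052,.155),-1.8))
"
```

```text
t 52.97 pos [ 0.5481 -0.0219  0.1783] tool yaw -1.7 z [ 0.131  0.04  -0.991] w 0.0160 F [ 1.3 -1.  -3. ] q [-0.22  0.17  1.69  0.07  1.16  1.36]
1 0.0, 0.0256, -0.0189, 0.0101, -0.011, -0.033, 0.001
2 0.0, 0.0259, -0.0190, 0.0090, -0.011, -0.033, 0.001
3 0.0, 0.0262, -0.0191, 0.0080, -0.011, -0.033, 0.001
4 0.0, 0.0264, -0.0192, 0.0069, -0.011, -0.033, 0.001
--
```

Call:
apply_moves:
  moves: [0,0.026,-0.018,0.005,-0.011,-0.033,0,0,0.026,-0.018,0.005,-0.011,-0.033,0,0,0.025,-0.018,0.004,-0.011,-0.033,0,0,0.02,-0.012,0.003,-0.01,-0.033,0,0,0.003,0,0,0,0,0,0,0,0,0,0,0,0,0,0,0,0,0,0,0,0,0,0,0,0,0,0]

```text
clock: 53.63
position: [0.65, 0.058, 0.1438]
ee_rot: [-0.009, 1.0, -0.006, -0.025]
contact_force: [-0.5, -0.6, -3.6]
width: 0.0163
```

```bash
python3 -c "
from h import *
state();plan(((.6567,.052,.150),-1.8));d=imaging.get_image('wrist');barsock(d,'pics/w37.png');bartilt(d)
"
```

```text
t 53.63 pos [0.65   0.058  0.1438] tool yaw -0.7 z [-0.049  0.019 -0.999] w 0.0163 F [-0.5 -0.6 -3.6] q [-0.03  0.45  1.36  0.02  1.38  1.55]
1 0.0, 0.0064, 0.0058, -0.0066, -0.018, 0.050, 0.019
--
bar face x 0.0020 y [-0.0073  0.0103] zmax 0.0558
bar bottom world [0.6395 0.0574 0.0855]
rims 3716 [648.9  50.4] [146.5  35. ] 88.1
  z -0.03 x 0.0021 y [-0.0069  0.0102]
  z -0.01 x 0.0020 y [-0.0071  0.0102]
  z 0.01 x 0.0020 y [-0.0074  0.01  ]
  z 0.03 x 0.0019 y [-0.0067  0.0101]
  z 0.045 x 0.0019 y [-0.0069  0.01  ]
```

View pics/w37.png

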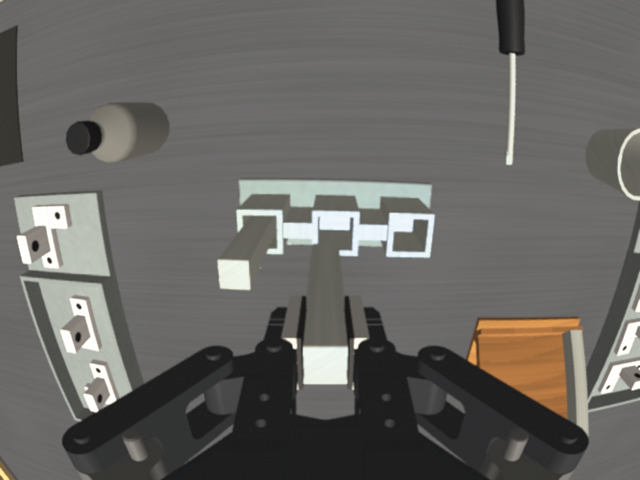

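Call:
apply_moves:
  moves: [0,0.003,0.003,-0.004,-0.012,0.03,0.012,0,0.003,0.003,-0.003,-0.006,0.02,0.007,0,0,0,0,0,0,0,0,0,0,0,0,0,0,0,0,0,0,0,0,0,0,0,0,0,0,0,0,0,0,0,0,0,0,0,0,0,0,0,0,0,0]

```text
clock: 54.35
position: [0.6504, 0.0479, 0.153]
ee_rot: [-0.0, 1.0, -0.019, 0.0]
contact_force: [-0.0, -0.5, -3.7]
width: 0.0158
```

```bash
python3 -c "
from h import *
state();plan(((.656,.052,.126),-1.8));d=imaging.get_image('wrist');barsock(d,'pics/w38.png')
"
```

```text
t 54.35 pos [0.6504 0.0479 0.153 ] tool yaw -2.1 z [ 0.     0.001 -1.   ] w 0.0158 F [-0.  -0.5 -3.7] q [-0.03  0.41  1.39  0.    1.34  1.57]
1 0.0, 0.0054, -0.0043, 0.0270, -0.001, -0.000, -0.006
--
bar face x 0.0014 y [-0.007   0.0106] zmax 0.0555
bar bottom world [0.6429 0.0464 0.0943]
rims 3498 [648.8  50.4] [146.6  34.7] 88.2
```

Call:
apply_moves:
  moves: [0,0.003,-0.002,0.004,0,0,0,0,0.003,-0.002,0.006,0,0,0,0,0,0,0.006,0,0,0,0,0,0,0.003,0,0,0,0,0,0,0,0,0,0,0,0,0,0,0,0,0,0,0,0,0,0,0,0,0,0,0,0,0,0,0]

```text
clock: 55.07
position: [0.657, 0.0527, 0.1297]
ee_rot: [-0.001, 1.0, -0.018, -0.002]
contact_force: [0.8, 0.3, -4.4]
width: 0.0161
```

```bash
python3 -c "
from h import *
state();d=imaging.get_image('wrist');barsock(d,'pics/w38.png')
"
```

```text
t 55.07 pos [0.657  0.0527 0.1297] tool yaw -2.1 z [-0.003  0.001 -1.   ] w 0.0161 F [ 0.8  0.3 -4.4] q [-0.03  0.44  1.41  0.    1.3   1.58]
bar face x 0.0014 y [-0.007   0.0106] zmax 0.0559
bar bottom world [0.6493 0.0512 0.0712]
rims 3996 [648.9  50.2] [147.1  35.2] 87.9
```

View pics/w38.png

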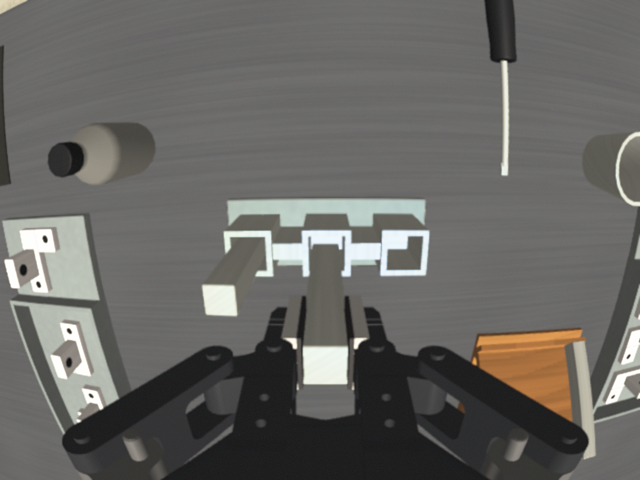

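Centred to within 1 mm. Lower 57 mm in two calls.

Call:
apply_moves:
  moves: [0,0,0.001,0.006,0,0,0,0,0,0,0.007,0,0,0,0,0,0,0.007,0,0,0,0,0,0,0.007,0,0,0,0,0,0,0.004,0,0,0,0,0,0,0,0,0,0,0,0,0,0,0,0,0,0,0,0,0,0,0,0]

```text
clock: 55.78
position: [0.6564, 0.0514, 0.0951]
ee_rot: [-0.001, 1.0, -0.018, -0.002]
contact_force: [0.8, 0.5, -3.4]
width: 0.0163
```

```bash
python3 -c "
from h import *
state()
"
```

```text
t 55.78 pos [0.6564 0.0514 0.0951] tool yaw -2.1 z [-0.004  0.001 -1.   ] w 0.0163 F [ 0.8  0.5 -3.4] q [-0.03  0.46  1.46  0.    1.22  1.58]
```

Call:
apply_moves:
  moves: [0,0,0,0.006,0,0,0,0,0,0,0.007,0,0,0,0,0,0,0.005,0,0,0,0,0,0,0.003,0,0,0,0,0,0,0,0,0,0,0,0,0,0,0,0,0,0,0,0,0,0,0,0,0,0,0,0,0,0,0]

```text
clock: 56.45
position: [0.6579, 0.0514, 0.0741]
ee_rot: [-0.001, 1.0, -0.018, 0.0]
contact_force: [0.4, 0.2, -3.3]
width: 0.0161
```

Call:
apply_moves:
  moves: [0.032,0,0,0,0,0,0,0.032,0,0,0,0,0,0,0.032,0,0,0,0,0,0,0.032,0,0,-0.01,0,0,0,0.032,0,0,-0.02,0,0,0,0.032,0,0,-0.035,0,0,0,0.032,0,0,-0.035,0,0,0,0.032,-0.01,0,-0.02,0,0,0]

```text
clock: 57.12
position: [0.6473, 0.0515, 0.1971]
ee_rot: [-0.001, 1.0, -0.018, -0.002]
contact_force: [0.6, -0.0, 0.8]
width: 0.0319
```

```bash
python3 -c "
from h import *
d=imaging.get_image('wrist');cv2.imwrite('pics/w39.png',d['image'][:,:,::-1]); P=wcloud(d)
for y in(.107,.05):
  q=P[(P[...,2]>.125)&(P[...,2]<.17)&(abs(P[...,0]-.65)<.03)&(abs(P[...,1]-y)<.025)];print(len(q), np.median(q[:,2]), q.min(0),q.max(0))
b=(.5489,.4055,-.2176)
state();tplan((bartarget(*b,.110,dy=.003)+[0,0,.03],tilt()))
"
```

```text
890 0.14107755692818705 [0.64220798 0.09649208 0.12511149] [0.66097224 0.11573155 0.14347045]
829 0.14116831030052301 [0.64112675 0.04070338 0.12540126] [0.66001069 0.05864137 0.14354305]
t 57.17 pos [0.6463 0.0517 0.2015] tool yaw -2.1 z [-0.001  0.001 -1.   ] w 0.0321 F [-0.9  0.   2.1] q [-0.03  0.38  1.32  0.    1.44  1.58]
tip now [0.6463 0.0517 0.2415]
1 0.0, -0.0234, 0.0301, 0.0058, -0.001, 0.087, 0.003
2 0.0, -0.0237, 0.0302, 0.0038, -0.001, 0.087, 0.003
3 0.0, -0.0239, 0.0302, 0.0018, -0.001, 0.087, 0.003
4 0.0, -0.0238, 0.0303, -0.0003, -0.001, 0.087, 0.003
5 0.0, -0.0236, 0.0304, -0.0023, -0.001, 0.087, 0.003
6 0.0, -0.0232, 0.0305, -0.0043, -0.001, 0.087, 0.003
7 0.0, -0.0227, 0.0305, -0.0063, -0.001, 0.087, 0.003
8 0.0, -0.0220, 0.0306, -0.0082, -0.001, 0.087, 0.003
9 0.0, -0.0211, 0.0307, -0.0100, -0.001, 0.087, 0.003
--
```

View pics/w39.png

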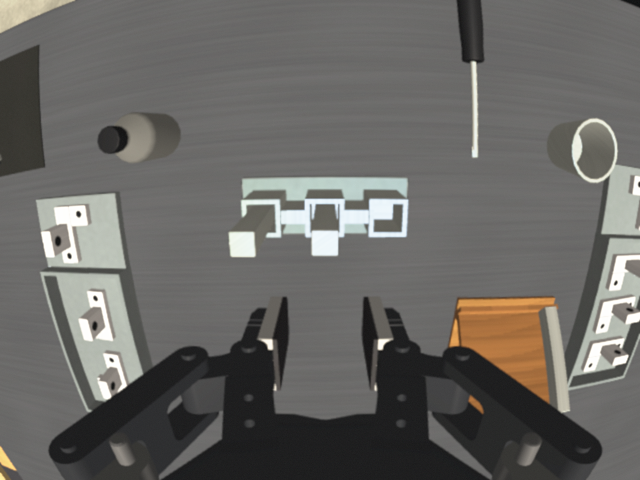

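Both bars are seated (tops at about 142 mm). Third bar.

Call:
apply_moves:
  moves: [0.032,-0.023,0.03,0.003,0,0.087,0.003,0.032,-0.023,0.03,0.003,0,0.087,0.003,0.032,-0.024,0.03,0,0,0.087,0.003,0.032,-0.024,0.03,-0.002,0,0.087,0.003,0.032,-0.023,0.03,-0.003,0,0.087,0.003,0.032,-0.023,0.03,-0.005,0,0.087,0.003,0.032,-0.022,0.03,-0.007,0,0.087,0.003,0.032,-0.022,0.03,-0.008,0,0.087,0.003]

```text
clock: 57.83
position: [0.5002, -0.1352, 0.172]
ee_rot: [-0.004, 0.955, -0.017, 0.295]
contact_force: [-0.8, 0.7, -0.1]
width: 0.0322
```

```bash
python3 -c "
from h import *
b=(.5489,.4055,-.2176)
state();tplan((bartarget(*b,.095,n=.02,dy=.003),tilt()))
"
```

```text
t 57.83 pos [ 0.5002 -0.1352  0.172 ] tool yaw -2.4 z [ 0.564 -0.001 -0.826] w 0.0322 F [-0.8  0.7 -0.1] q [-0.69 -0.07  2.15  0.62  0.67  0.5 ]
tip now [ 0.4777 -0.1351  0.205 ]
1 0.0, -0.0240, 0.0266, 0.0047, -0.013, 0.062, 0.006
2 0.0, -0.0241, 0.0267, 0.0035, -0.013, 0.062, 0.006
3 0.0, -0.0241, 0.0268, 0.0023, -0.013, 0.062, 0.006
--
```

Call:
apply_moves:
  moves: [0.032,-0.02,0.024,-0.002,-0.013,0.06,0.006,0.032,-0.02,0.024,-0.002,-0.013,0.06,0.006,0.032,-0.02,0.022,0,-0.013,0.055,0.006,0.032,-0.01,0.012,0,0,0.03,0,0.032,0,0,0,0,0,0,0.032,0,0,0,0,0,0,0.032,0,0,0,0,0,0,0.032,0,0,0,0,0,0]

```text
clock: 58.5
position: [0.4564, -0.1931, 0.1476]
ee_rot: [0.008, 0.931, -0.026, 0.364]
contact_force: [-0.2, -0.3, 0.7]
width: 0.032
```

```bash
python3 -c "
from h import *
b=(.5489,.4055,-.2176)
state();tplan((bartarget(*b,.075,n=.008,dy=.003),tilt()))
d=imaging.get_image('wrist'); bars_wrist(d); cv2.imwrite('pics/w40.png',d['image'][:,:,::-1])
"
```

```text
t 58.50 pos [ 0.4564 -0.1931  0.1476] tool yaw -3.4 z [ 0.677 -0.033 -0.735] w 0.0320 F [-0.2 -0.3  0.7] q [-1.05 -0.05  2.33  1.06  0.71 -0.21]
tip now [ 0.4294 -0.1918  0.177 ]
1 0.0, -0.0188, 0.0101, 0.0179, -0.006, 0.020, 0.003
2 0.0, -0.0191, 0.0101, 0.0176, -0.006, 0.020, 0.003
--
[354. 302.] 1621 mean [ 0.4719 -0.216   0.0771] dy/dx -0.125 dz/dx -0.998 x+z 0.5490 len 0.129 mid e 0.2864 w [-0.0094  0.0088]  y@x=.48 -0.2170
```

View pics/w40.png

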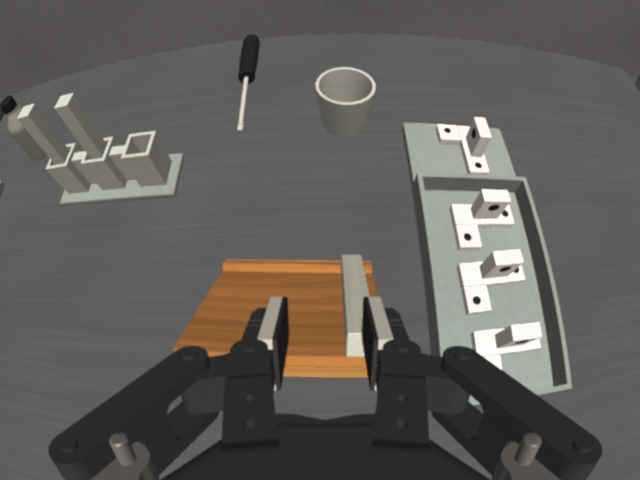

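Call:
apply_moves:
  moves: [0.032,-0.006,0.01,0,-0.006,0.02,0.003,0.032,-0.01,0.009,0.003,-0.006,0.018,0.003,0.032,-0.012,0.001,0.008,0,0,0,0.032,-0.008,0,0.01,0,0,0,0.032,0,0,0.006,0,0,0,0.032,0,0,0,0,0,0,0.032,0,0,0,0,0,0,0.032,0,0,0,0,0,0]

```text
clock: 59.22
position: [0.4567, -0.21, 0.1086]
ee_rot: [0.015, 0.923, -0.018, 0.385]
contact_force: [-0.8, -0.5, -0.4]
width: 0.0319
```

```bash
python3 -c "
from h import *
b=(.5489,.4055,-.2176)
state();tplan((bartarget(*b,.033,dy=.003),tilt()))
d=imaging.get_image('wrist'); bars_wrist(d); cv2.imwrite('pics/w41.png',d['image'][:,:,::-1])
"
```

```text
t 59.22 pos [ 0.4567 -0.21    0.1086] tool yaw -1.7 z [ 0.71  -0.042 -0.703] w 0.0319 F [-0.8 -0.5 -0.4] q [-1.12  0.07  2.43  1.34  0.69 -0.62]
tip now [ 0.4283 -0.2083  0.1367]
1 0.0, -0.0073, 0.0016, 0.0239, -0.003, -0.003, 0.013
2 0.0, -0.0072, 0.0016, 0.0239, -0.003, -0.003, 0.013
--
[333. 299.] 2439 mean [ 0.463  -0.2171  0.0858] dy/dx -0.069 dz/dx -0.989 x+z 0.5487 len 0.129 mid e 0.2865 w [-0.0087  0.0086]  y@x=.48 -0.2183
```

View pics/w41.png

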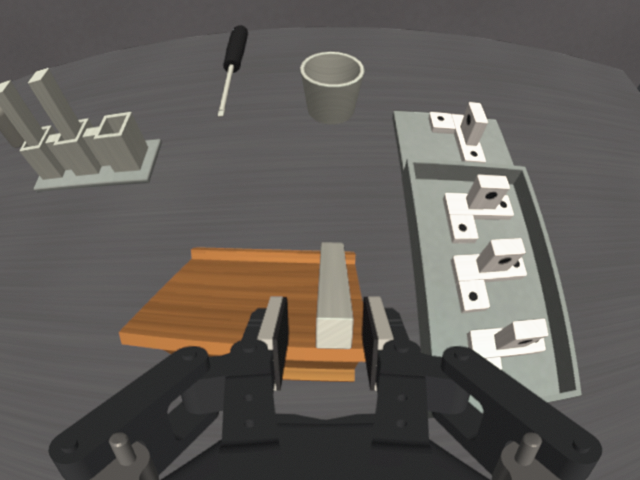

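Call:
apply_moves:
  moves: [0.032,-0.006,0.002,0.002,-0.003,-0.003,0.013,0.032,-0.006,0.001,0.005,-0.003,-0.003,0.013,0.032,-0.002,0,0.01,0,0,0,0.032,0,0,0.01,0,0,0,0.032,0,0,0.003,0,0,0,0.032,0,0,0,0,0,0,0.032,0,0,0,0,0,0,0.032,0,0,0,0,0,0]

```text
clock: 59.93
position: [0.4684, -0.2163, 0.079]
ee_rot: [0.017, 0.923, -0.03, 0.384]
contact_force: [0.0, -0.8, 0.0]
width: 0.0322
```

```bash
python3 -c "
from h import *
b=(.5489,.4055,-.2176)
state();tplan((bartarget(*b,.033,dy=.003),tilt()))
d=imaging.get_image('wrist'); cv2.imwrite('pics/w42.png',d['image'][:,:,::-1])
"
```

```text
t 59.93 pos [ 0.4684 -0.2163  0.079 ] tool yaw -3.5 z [ 0.707 -0.054 -0.705] w 0.0322 F [ 0.  -0.8  0. ] q [-1.08  0.16  2.46  1.53  0.64 -0.8 ]
tip now [ 0.4402 -0.2141  0.1072]
1 0.0, -0.0020, -0.0024, 0.0184, 0.007, -0.003, 0.004
--
```

View pics/w42.png

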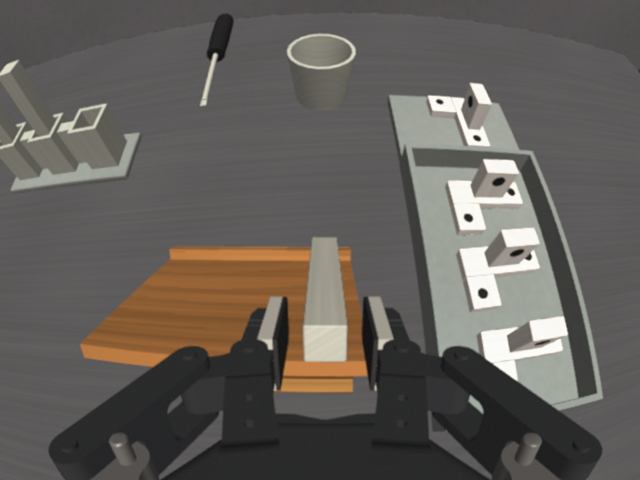

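Centred. Advance 18 mm and close.

Call:
apply_moves:
  moves: [0.032,-0.001,-0.001,0.007,0.003,0,0.002,0.032,0,0,0.007,0,0,0,0.032,0,0,0.003,0,0,0,0.032,0,0,0,0,0,0,0.0,0,0,0,0,0,0,0.0,0,0,0,0,0,0,0.0,0,0,0,0,0,0,0.0,0,0,0,0,0,0]

```text
clock: 60.65
position: [0.4795, -0.2171, 0.0687]
ee_rot: [0.017, 0.922, -0.03, 0.385]
contact_force: [1.8, -0.1, -2.8]
width: 0.0157
```

```bash
python3 -c "
from h import *
b=(.5489,.4055,-.2176)
state();tplan((bartarget(*b,.033,dy=.003),tilt()))"
```

```text
t 60.65 pos [ 0.4795 -0.2171  0.0687] tool yaw -3.4 z [ 0.709 -0.055 -0.703] w 0.0157 F [ 1.8 -0.1 -2.8] q [-1.05  0.2   2.46  1.63  0.63 -0.88]
tip now [ 0.4511 -0.2149  0.0969]
1 0.0, -0.0025, -0.0024, 0.0033, 0.008, -0.006, 0.005
--
```

Call:
apply_moves:
  moves: [0,0,0,0,0,0,0,0,0,0,0,0,0,0,0,0.01,0,0,0,0,0,0,0.02,0,0,0,0,0,0,0.02,0,-0.005,0,0,0,0,0.02,0,-0.015,0,0,0,0,0.02,0,-0.02,0,0,0,0,0.02,0,-0.02,0,0,0]

```text
clock: 61.32
position: [0.5077, -0.2144, 0.1791]
ee_rot: [0.011, 0.927, -0.035, 0.372]
contact_force: [1.2, -0.1, -3.2]
width: 0.0162
```

```bash
python3 -c "
from h import *
state();tplan(((.57,-.06,.225),-1.8))
d=imaging.get_image('wrist'); cv2.imwrite('pics/w43.png',d['image'][:,:,::-1]); bartilt(d)
"
```

```text
t 61.32 pos [ 0.5077 -0.2144  0.1791] tool yaw -4.5 z [ 0.689 -0.047 -0.723] w 0.0162 F [ 1.2 -0.1 -3.2] q [-0.94 -0.02  2.22  1.02  0.67 -0.03]
tip now [ 0.4801 -0.2125  0.208 ]
1 0.0, 0.0057, -0.0227, 0.0045, 0.002, -0.109, -0.006
2 0.0, 0.0063, -0.0226, 0.0039, 0.002, -0.109, -0.006
3 0.0, 0.0069, -0.0226, 0.0032, 0.002, -0.109, -0.006
4 0.0, 0.0073, -0.0225, 0.0024, 0.002, -0.109, -0.006
5 0.0, 0.0077, -0.0225, 0.0017, 0.002, -0.109, -0.006
6 0.0, 0.0079, -0.0224, 0.0008, 0.002, -0.109, -0.006
7 0.0, 0.0081, -0.0224, 0.0000, 0.002, -0.109, -0.006
--
  z -0.03 x -0.0058 y [-0.009   0.0079]
  z -0.01 x -0.0061 y [-0.0095  0.0075]
  z 0.01 x -0.0066 y [-0.0098  0.0072]
  z 0.03 x -0.0068 y [-0.0094  0.0071]
  z 0.045 x -0.0071 y [-0.0098  0.0074]
```

View pics/w43.png

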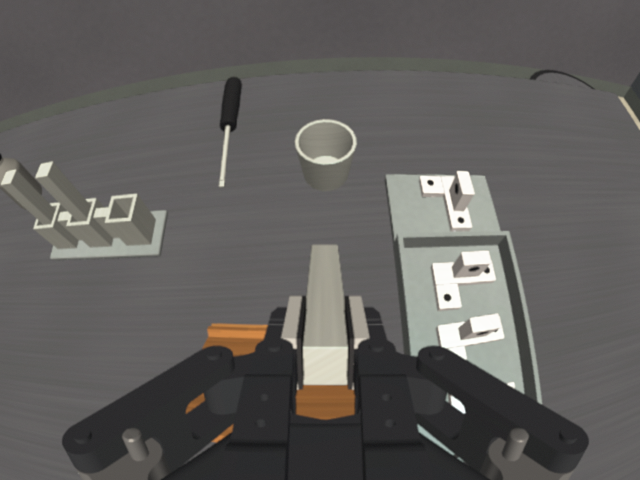

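Call:
apply_moves:
  moves: [0,0.006,-0.023,0.002,0,-0.109,-0.006,0,0.006,-0.023,0.002,0,-0.109,-0.006,0,0.007,-0.023,0.001,0,-0.109,-0.006,0,0.007,-0.022,0,0,-0.109,-0.006,0,0.008,-0.022,0,0,-0.109,-0.006,0,0.008,-0.022,-0.001,0,-0.109,-0.006,0,0.008,-0.022,-0.002,0,-0.109,-0.006,0,0.005,-0.01,0,0,-0.05,0]

```text
clock: 62.03
position: [0.542, -0.0824, 0.193]
ee_rot: [-0.01, 0.997, -0.014, 0.074]
contact_force: [2.4, -0.6, -3.1]
width: 0.016
```

```bash
python3 -c "
from h import *
state();plan(((.655,-.005,.155),-1.8))
"
```

```text
t 62.03 pos [ 0.542  -0.0824  0.193 ] tool yaw -1.7 z [ 0.147  0.018 -0.989] w 0.0160 F [ 2.4 -0.6 -3.1] q [-0.33  0.15  1.68  0.07  1.18  1.25]
1 0.0, 0.0260, -0.0199, 0.0139, -0.006, -0.037, 0.001
2 0.0, 0.0265, -0.0200, 0.0128, -0.006, -0.037, 0.001
3 0.0, 0.0269, -0.0201, 0.0117, -0.006, -0.037, 0.001
4 0.0, 0.0273, -0.0201, 0.0106, -0.006, -0.037, 0.001
--
```

Call:
apply_moves:
  moves: [0,0.025,-0.018,0.009,-0.006,-0.037,0,0,0.025,-0.018,0.009,-0.006,-0.037,0,0,0.025,-0.016,0.006,-0.006,-0.03,0,0,0.018,-0.012,0.004,0,-0.02,0,0,0.003,0,0,0,0,0,0,0,0,0,0,0,0,0,0,0,0,0,0,0,0,0,0,0,0,0,0]

```text
clock: 62.7
position: [0.6427, -0.0082, 0.1607]
ee_rot: [-0.007, 1.0, -0.007, -0.003]
contact_force: [-0.3, -1.0, -3.0]
width: 0.0167
```

```bash
python3 -c "
from h import *
state();plan(((.655,-.005,.150),-1.8));d=imaging.get_image('wrist');barsock(d,'pics/w44.png');bartilt(d)
"
```

```text
t 62.70 pos [ 0.6427 -0.0082  0.1607] tool yaw -0.8 z [-0.006  0.013 -1.   ] w 0.0167 F [-0.3 -1.  -3. ] q [-0.13  0.4   1.4   0.01  1.35  1.45]
1 0.0, 0.0124, -0.0032, 0.0107, -0.013, 0.007, 0.018
--
bar face x 0.0015 y [-0.0076  0.01  ] zmax 0.0563
bar bottom world [ 0.6343 -0.0088  0.1021]
rims 3186 [648.8  50.7] [147.1  34.9] 88.2
  z -0.03 x 0.0017 y [-0.007   0.0101]
  z -0.01 x 0.0016 y [-0.0073  0.0097]
  z 0.01 x 0.0014 y [-0.0075  0.0095]
  z 0.03 x 0.0014 y [-0.0075  0.0095]
  z 0.045 x 0.0014 y [-0.0073  0.0094]
```

View pics/w44.png

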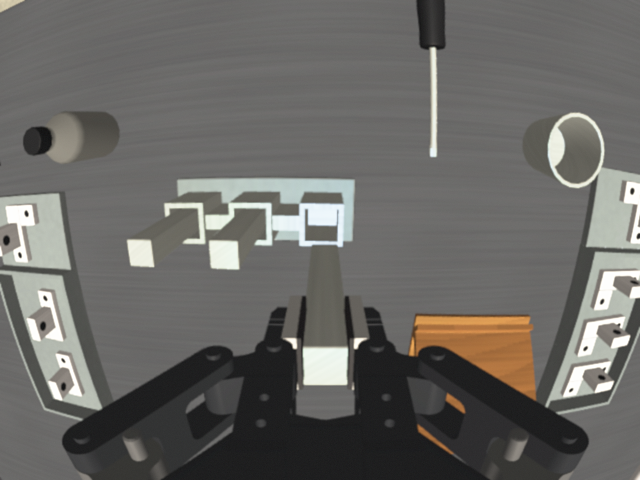

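Call:
apply_moves:
  moves: [0,0.005,-0.002,0.002,-0.008,0.004,0.01,0,0.005,-0.002,0.003,-0.005,0.003,0.008,0,0.001,0,0.002,0,0,0,0,0,0,0,0,0,0,0,0,0,0,0,0,0,0,0,0,0,0,0,0,0,0,0,0,0,0,0,0,0,0,0,0,0,0]

```text
clock: 63.42
position: [0.6512, -0.007, 0.1559]
ee_rot: [0.001, 1.0, -0.019, 0.001]
contact_force: [0.9, -0.1, -3.5]
width: 0.0161
```

```bash
python3 -c "
from h import *
state();plan(((.6546,-.0041,.126),-1.8));d=imaging.get_image('wrist');barsock(d)
"
```

```text
t 63.42 pos [ 0.6512 -0.007   0.1559] tool yaw -2.2 z [ 0.003 -0.002 -1.   ] w 0.0161 F [ 0.9 -0.1 -3.5] q [-0.12  0.41  1.39 -0.    1.34  1.49]
1 0.0, 0.0032, -0.0031, 0.0299, 0.002, -0.003, -0.007
--
bar face x 0.0010 y [-0.0073  0.0102] zmax 0.0564
bar bottom world [ 0.6433 -0.0083  0.0972]
rims 3170 [648.9  50.5] [146.7  34.7] 88.2
```

Call:
apply_moves:
  moves: [0,0.002,-0.002,0.005,0,0,0,0,0.001,-0.001,0.007,0,0,0,0,0,0,0.007,0,0,0,0,0,0,0.004,0,0,0,0,0,0,0,0,0,0,0,0,0,0,0,0,0,0,0,0,0,0,0,0,0,0,0,0,0,0,0]

```text
clock: 64.13
position: [0.654, -0.0037, 0.1291]
ee_rot: [0.001, 1.0, -0.019, 0.0]
contact_force: [-0.5, -0.1, -3.8]
width: 0.0161
```

```bash
python3 -c "
from h import *
state();d=imaging.get_image('wrist');barsock(d,'pics/w45.png')
"
```

```text
t 64.13 pos [ 0.654  -0.0037  0.1291] tool yaw -2.2 z [ 0.    -0.001 -1.   ] w 0.0161 F [-0.5 -0.1 -3.8] q [-0.11  0.43  1.42 -0.    1.29  1.5 ]
bar face x 0.0010 y [-0.0074  0.0103] zmax 0.0565
bar bottom world [ 0.6461 -0.0049  0.0705]
rims 3795 [649.   50.3] [146.6  34.9] 88.3
```

View pics/w45.png

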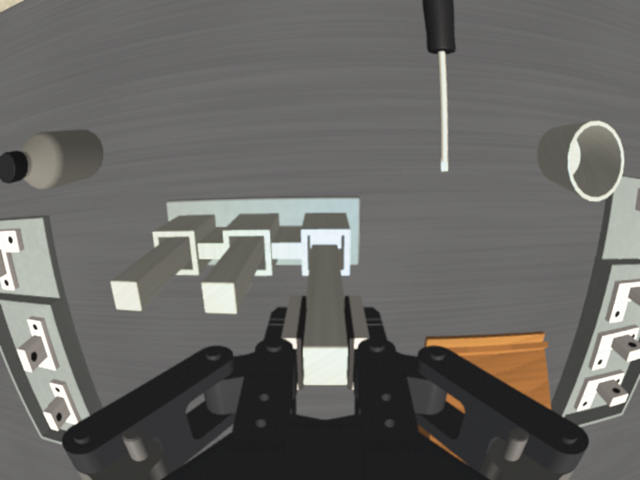

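Within 1 mm of the socket centre. Insert.

Call:
apply_moves:
  moves: [0,0.001,0,0.006,0,0,0,0,0,0,0.007,0,0,0,0,0,0,0.007,0,0,0,0,0,0,0.007,0,0,0,0,0,0,0.004,0,0,0,0,0,0,0,0,0,0,0,0,0,0,0,0,0,0,0,0,0,0,0,0]

```text
clock: 64.85
position: [0.655, -0.0039, 0.0945]
ee_rot: [0.001, 1.0, -0.019, 0.0]
contact_force: [-1.0, -0.2, -3.3]
width: 0.0163
```

Call:
apply_moves:
  moves: [0,0,0,0.006,0,0,0,0,0,0,0.006,0,0,0,0,0,0,0.005,0,0,0,0,0,0,0.003,0,0,0,0,0,0,0,0,0,0,0,0,0,0,0,0,0,0,0,0,0,0,0,0,0,0,0,0,0,0,0]

```text
clock: 65.52
position: [0.6565, -0.004, 0.074]
ee_rot: [0.001, 1.0, -0.019, 0.002]
contact_force: [0.4, 0.0, -3.9]
width: 0.0162
```

Call:
apply_moves:
  moves: [0.032,0,0,0,0,0,0,0.032,0,0,0,0,0,0,0.032,0,0,0,0,0,0,0.032,0,0,-0.01,0,0,0,0.032,0,0,-0.02,0,0,0,0.032,0,0,-0.035,0,0,0,0.032,0,0,-0.035,0,0,0,0.032,-0.01,0,-0.02,0,0,0]

```text
clock: 66.18
position: [0.6455, -0.0035, 0.1979]
ee_rot: [0.001, 1.0, -0.019, -0.0]
contact_force: [0.8, 0.3, 0.5]
width: 0.0319
```

Call:
apply_moves:
  moves: [0.032,-0.02,0,0,0,0,0,0.032,-0.03,0,0,0,0,0,0.032,-0.035,0,0,0,0,0,0.032,-0.035,0,0,0,0,0,0.032,-0.03,0,0,0,0,0,0.032,-0.02,0,0,0,0,0,0.032,0,0,0,0,0,0,0.032,0,0,0,0,0,0]

```text
clock: 66.85
position: [0.4754, 0.0025, 0.2133]
ee_rot: [0.003, 1.0, -0.019, 0.016]
contact_force: [1.7, 0.3, -0.1]
width: 0.0319
```

```bash
python3 -c "
from h import *
d=imaging.get_image('wrist');cv2.imwrite('pics/w46.png',d['image'][:,:,::-1]); P=wcloud(d)
for y in(.107,.05,-.005):
  q=P[(P[...,2]>.125)&(P[...,2]<.17)&(abs(P[...,0]-.65)<.03)&(abs(P[...,1]-y)<.025)];print(len(q), np.median(q[:,2]), q.min(0),q.max(0))
state(); d=imaging.get_image('top'); brackets(d); cv2.imwrite('pics/t46.png',d['image'][:,:,::-1])
d=imaging.get_image('scene'); cv2.imwrite('pics/s46.png',d['image'][:,:,::-1])
"
```

```text
760 0.1407251845623435 [0.64117923 0.09616705 0.12501409] [0.66011703 0.11555484 0.14368201]
668 0.1408513866712763 [0.63996522 0.04046745 0.12504222] [0.65741348 0.05951423 0.14396172]
526 0.1408644548185553 [ 0.63844182 -0.01383313  0.12501221] [0.65076092 0.00439637 0.14367608]
t 66.90 pos [0.4755 0.0025 0.2134] tool yaw -2.2 z [ 0.031 -0.006 -0.999] w 0.0321 F [-0.9 -0.7 -0.8] q [-0.14  0.09  1.69 -0.    1.33  1.47]
```

View pics/s46.png

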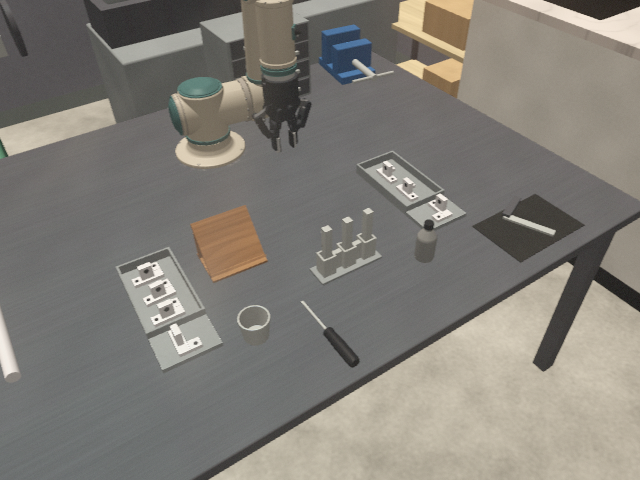

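View pics/t46.png

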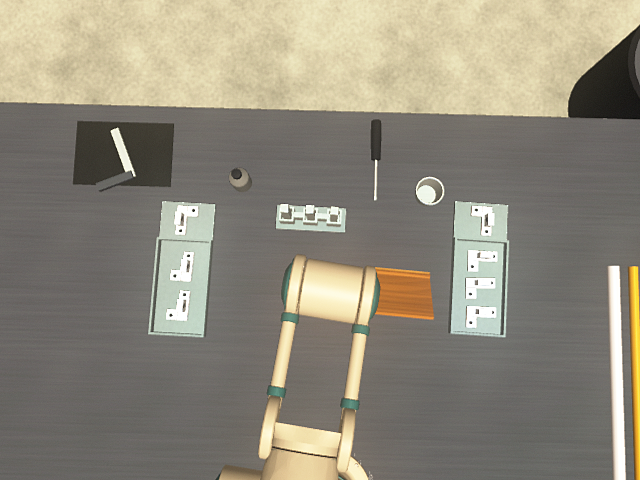

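Everything is in place. Last check: bracket heights in the trays and the bystander positions against the first picture.

```bash
python3 -c "
from h import *
d=imaging.get_image('top'); P=cloud(d); g=d['image'].astype(int); d0=dict(np.load('pics/top0.npz'))
m=((g.min(2)>205)&(P[...,2]>.005)&(P[...,2]<.07)&(abs(P[...,1])>.28)&(abs(P[...,1])<.44)&(P[...,0]<.6)&(P[...,0]>.36)).astype(np.uint8)
n,l,s,c=cv2.connectedComponentsWithStats(m)
for i in range(1,n):
    if s[i,4]>150:
        q=P[l==i]; f=q[q[:,2]<.03]; L=q[q[:,2]>.045]; print(c[i].round(),q.mean(0).round(3),'foot z',np.percentile(f[:,2],[20,50,80]).round(4),'lug z',np.median(L[:,2]).round(4) if len(L) else None)
for nm,(a,b,e,f) in dict(oil=(160,195,225,255),cup=(170,210,410,450),driver=(115,205,365,390)).items():
    print(nm,np.abs(d['image'][a:b,e:f].astype(int)-d0['image'][a:b,e:f]).mean().round(2), np.nanmax(abs(d['range_z'][a:b,e:f]-d0['range_z'][a:b,e:f])).round(3), np.median(abs(d['range_z'][a:b,e:f]-d0['range_z'][a:b,e:f])).round(4))
state(); workorder.sign_off()"
```

```text
[183. 269.] [0.516 0.353 0.022] foot z [0.0117 0.0144 0.0175] lug z 0.0505
[479. 258.] [ 0.558 -0.357  0.022] foot z [0.0116 0.014  0.0165] lug z 0.0501
[478. 285.] [ 0.493 -0.352  0.022] foot z [0.0114 0.0144 0.0172] lug z 0.05
[179. 308.] [0.423 0.358 0.022] foot z [0.0114 0.0145 0.0168] lug z 0.0503
[479. 314.] [ 0.425 -0.354  0.022] foot z [0.0112 0.0147 0.0167] lug z 0.051
oil 3.15 1.459 0.0028
cup 2.73 1.464 0.0029
driver 2.86 1.466 0.003
t 67.05 pos [0.4768 0.0023 0.212 ] tool yaw -2.2 z [ 0.03  -0.005 -1.   ] w 0.0323 F [ 0.2 -0.2 -0.2] q [-0.14  0.1   1.69 -0.    1.33  1.47]
the job is handed in; nothing more can be done
```

The job is done and handed in at about 67 s of the 210 s allowed. The three left-hand brackets lie in the left-hand tray, the two right-hand ones in the right-hand tray, and the three bars stand in the three sockets.

**Last checks**
- **Brackets:** all five are flat with the lug up and none is stacked. Foot tops measured about 14.5 mm and lug tops about 50.5 mm, against 15 and 51 mm expected.
- **Bars:** the faces measured 141 mm at the median and up to 143.7 mm, against 142 mm for a bar fully down in its socket.
- **Oil bottle, cup and screwdriver:** they look the same in the first and last top pictures. The pixel and range differences are small (median range change about 3 mm). The largest range differences, about 1.46 m, are single-pixel dropouts, which I did not look into further.
- **Robot:** it touched nothing at hand-in.

**Things that disagreed along the way**
- **TCP offset:** the reported TCP sits about 40 mm beyond the real fingertips, so the first two closes met nothing. I found this in the wrist range image and corrected for it in every later move.
- **Finger opening:** it read about 1.5 mm under the true size when gripping.
- **Knocked bracket:** one left-hand bracket was knocked about 4 cm aside mid-run. I saw it in the top picture and picked it up from its new place.

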